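# Load the pointing board with box frames, face down

### The arm

A 6-joint arm with a two-finger parallel gripper is mounted at the origin on the work surface. World frame = base frame: x ahead of the robot, y to its left, z up, the work surface at z = 0. Lengths are in m, angles in rad, forces in N, time in s.
With the tool pointing down it reaches from about 0.35 to 0.775 m from the base axis. Payload 7.3 kg.
Tool frame: the origin (TCP) lies at the very end of the fingers, on their centre line; the grasp point (between the pads) lies 19 mm behind it; z points along the fingers, y is the line along which they close (so a half turn about z gives the same grasp; the last joint's range is limited). The gripper opens to 92 mm and grips with 3 to 60 N. Pads are 19 mm wide; open, the fingers measure 130 mm over their backs; the gripper's body (75 mm by 190 mm) begins 47 mm behind the grasp point.
Start: joints at [1.082, 0.342, 1.524, -0, 1.275, -0.146], TCP at [0.176, 0.494, 0.227] pointing down, gripper open.
Joint ranges: [-2.53, 2.53], [-0.77, 2.02], [0.04, 2.7], [-1, 4.14], [0.28, 2.66], [-3.11, 3.11]. Speed limits (rad/s): [2.57, 2.57, 3.14, 3.14, 3.14, 3.14].

### API

Orientations are given as [roll, pitch, yaw] about the fixed x, y, z axes, in that order (R = Rz(yaw) Ry(pitch) Rx(roll)).
In Python, from cell import telemetry, eyes, job gives the robot as it stands.
- The arm moves only by the tool apply_moves, never from a script. Its arguments are lists of equal length, an entry for each row: "delta_pos": the shift along the world's x, y, z each as a share of 0.4 m, from -1 to 1, a list of three; "dr": the turn, a rotation vector about the world's x, y, z each as a share of 0.5 rad, from -1 to 1, a list of three; "jaw": the opening, from 0 (shut) to 1 (fully open). A call has 1 to 8 rows; each row is the pose to reach, as a shift and turn from the pose commanded when the call began; what a row does not reach only later rows make up. A row lasts 1/12 s, in which the tool goes at most 41.7 mm and 7.16 degrees, less where a joint would pass 70% of its speed; a pose out of reach is approached as far as the arm can. A call with a number of a shift or a turn outside -1 to 1 is refused whole. A call with a gripper value outside its range is refused whole. The fingers move at their own pace and stop on an object; "force" is the grip in N (left out, the last holds). Time passes only in rows, so rows that repeat a pose let the fingers close. It gives the time, the measured TCP pose, the force, the opening and the grip force at its end, in the units of the state.
- telemetry.observe(): the state, without advancing time (a new reading comes with each control period).
- eyes.read_camera(name): name is "scene" or "top" or "wrist"; returns the picture (480x640x3 uint8, red, green, blue); there is no depth.
- eyes.camera_model(name): a dict with "vertical_fov" (degrees; the focal length in pixels is half the picture's height over the tangent of half this angle, whatever the lens; pixels are square), "cx", "cy" (the principal point, pixels), "k1" (the pictures are not rectified: a ray, as slopes to the right and down, at radius r is drawn at 1 + k1 r^2 times it, then the intrinsics apply), "rvec" (rotation vector, rad) and "tvec" (3), from world to camera coordinates, as OpenCV has them; the wrist camera has in their place "hand_eye" (4x4, takes a point from camera to tool coordinates, whose origin is the TCP and whose axes are the flange's). Camera axes: x right, y down, z forward; pixel columns grow to the right and rows downward; lengths in m; the calibration is good to about 2 mm. A picture is of the moment at which its call begins: read the wrist's pose just before it. camera_model takes no time and is no camera call.
- job.hand_in(): hands the job in; it is judged then, once.
The state is a dict: "time": time; "qpos": joint angles; "qvel": joint speeds; "joint_efforts": joint torques, N m; "tool_pos": TCP position; "tool_rot": TCP orientation; "contact_force": force on the tool from outside, world axes, zero at the start; "torque": the same for the moment, N m; "opening": finger opening in m; "grip_force": force on a finger pad.
Only numpy, scipy, OpenCV 4.12 (cv2) and the standard library are available. Lean on these libraries where they do the work, as an engineer would, in place of code of your own. Each camera call takes 0.05 s, during which the arm holds its last target. There are 200 camera calls.

### The job

First clear the point pusher off the pointing board and lay it in its cradle, handle in the wide yoke and barrel in the narrow one. Then load every little box frame on the bench into the board's pockets, one to a pocket, face down (open back upward) and sitting flat on the pocket floor; any frame may go in any pocket. Leave the mug, the white corner block and the glass sample where they are.

Things in the scene. Friction and masses are not known exactly. Their poses are not given: they have to be found in the camera images.
- board: pointing board, fixed: plywood 410 mm long (its y) by 96 mm (its x), 10 mm thick, origin at the centre of its underside, z up. On it two rails along y, 12 mm wide, inner faces at x = -34 and +34 mm, and stubs at the pocket corners from the rails in to |x| = 22 mm, all 10 mm high (tops 20 mm above the bench), form four square pockets in a row along y.
- pocket1 (a point): centre of the floor of pocket 1, 10 mm above the bench, axes as the board's. Pockets are 68 x 68 mm inside, 10 mm deep, 100 mm apart along the board's y; between them the middle (|x| < 22 mm) is open down to floor level, so fingers can come down at a frame's sides facing the board's +y and -y. A frame properly in has its centre 20 mm above this point.
- pocket2 (a point): centre of the floor of pocket 2, 10 mm above the bench, axes as the board's. Pockets are 68 x 68 mm inside, 10 mm deep, 100 mm apart along the board's y; between them the middle (|x| < 22 mm) is open down to floor level, so fingers can come down at a frame's sides facing the board's +y and -y. A frame properly in has its centre 20 mm above this point.
- pocket3 (a point): centre of the floor of pocket 3, 10 mm above the bench, axes as the board's. Pockets are 68 x 68 mm inside, 10 mm deep, 100 mm apart along the board's y; between them the middle (|x| < 22 mm) is open down to floor level, so fingers can come down at a frame's sides facing the board's +y and -y. A frame properly in has its centre 20 mm above this point.
- pocket4 (a point): centre of the floor of pocket 4, 10 mm above the bench, axes as the board's. Pockets are 68 x 68 mm inside, 10 mm deep, 100 mm apart along the board's y; between them the middle (|x| < 22 mm) is open down to floor level, so fingers can come down at a frame's sides facing the board's +y and -y. A frame properly in has its centre 20 mm above this point.
- pusher: point pusher, a hand tool 180 mm long, 130 g: a square maple handle 24 x 24 mm running from x = -110 mm to x = 0, then a round steel barrel 14 mm in diameter from x = 0 to x = +70 mm. Origin on its long axis at the end of the handle where the barrel begins; +x along the barrel. Balances in the handle, about 30 mm behind the origin. Starts lying across the board on the two rails.
- cradle: wooden tool cradle, fixed: base 160 x 70 x 10 mm (long in x), z up, origin at the centre of its underside; two upright yokes 12 mm thick, tops 56 mm up. At x = -65 mm the wide yoke (slot 30 mm wide, floor 30 mm up) for the handle; at x = +65 mm the narrow yoke (slot 20 mm wide, floor 35 mm up) for the barrel. The slots are open upward and run along x.
- seat (a point): where the pusher's origin belongs when it lies in the cradle: 20 mm towards +x from the cradle's middle, 42 mm above the bench; axes as the cradle's, barrel towards +x.
- frame_a: wooden box frame, 60 x 60 mm, 40 mm deep, 120 g; all four alike, each symmetric in quarter turns about x. Origin at its centre. +x points out of the FACE (smoked glass 5 mm back in a wooden border with thin brass slip), -x out of the BACK (open hollow 30 mm deep, walls 7 mm); y, z point at its sides. Starts standing on one side on the bench, face level. May be absent.
- frame_b: wooden box frame, 60 x 60 mm, 40 mm deep, 120 g; all four alike, each symmetric in quarter turns about x. Origin at its centre. +x points out of the FACE (smoked glass 5 mm back in a wooden border with thin brass slip), -x out of the BACK (open hollow 30 mm deep, walls 7 mm); y, z point at its sides. Starts standing on one side on the bench, face level. May be absent.
- frame_c: wooden box frame, 60 x 60 mm, 40 mm deep, 120 g; all four alike, each symmetric in quarter turns about x. Origin at its centre. +x points out of the FACE (smoked glass 5 mm back in a wooden border with thin brass slip), -x out of the BACK (open hollow 30 mm deep, walls 7 mm); y, z point at its sides. Starts lying on the bench face up. May be absent.
- frame_d: wooden box frame, 60 x 60 mm, 40 mm deep, 120 g; all four alike, each symmetric in quarter turns about x. Origin at its centre. +x points out of the FACE (smoked glass 5 mm back in a wooden border with thin brass slip), -x out of the BACK (open hollow 30 mm deep, walls 7 mm); y, z point at its sides. Starts lying on the bench face up. May be absent.
- mug: bystander, loose, to be left where it is. Speckled white enamel mug of brad points, 80 mm across and 80 mm high, origin at the centre of its underside.
- corner_block: bystander, loose, to be left where it is. Gesso-white L-shaped corner block, legs about 100 and 85 mm, 35 mm high, origin at the underside near the corner.
- glass_sample: bystander, loose, to be left where it is. Smoked glass frame sample lying flat, 114 x 114 x 12 mm, origin at the centre of its underside.

How it is judged:
On the way, in this order (a step that is already met when the one before it is completed fails the run):
1. the point pusher lies in its cradle (x of pusher in the frame of seat between -0.018 and 0.018 m and y of pusher in the frame of seat between -0.007 and 0.007 m and z of pusher in the frame of seat between -0.005 and 0.005 m and angle between the x axis of pusher and the x axis of cradle, either way round below 0.12 rad and linear speed of pusher below 0.03 m/s), for 0.3 s.
2. every frame sits face down in a pocket (angle between each of frame_a, frame_b, frame_c, frame_d's own x axis and vertical above 3.04 rad and ((horizontal distance between frame_a and pocket1 below 0.008 m and z of frame_a in the frame of pocket1 between 0.016 and 0.0235 m) or (horizontal distance between frame_a and pocket2 below 0.008 m and z of frame_a in the frame of pocket2 between 0.016 and 0.0235 m) or (horizontal distance between frame_a and pocket3 below 0.008 m and z of frame_a in the frame of pocket3 between 0.016 and 0.0235 m) or (horizontal distance between frame_a and pocket4 below 0.008 m and z of frame_a in the frame of pocket4 between 0.016 and 0.0235 m)) and linear speed of each of frame_a, frame_b, frame_c, frame_d below 0.03 m/s and ((horizontal distance between frame_b and pocket1 below 0.008 m and z of frame_b in the frame of pocket1 between 0.016 and 0.0235 m) or (horizontal distance between frame_b and pocket2 below 0.008 m and z of frame_b in the frame of pocket2 between 0.016 and 0.0235 m) or (horizontal distance between frame_b and pocket3 below 0.008 m and z of frame_b in the frame of pocket3 between 0.016 and 0.0235 m) or (horizontal distance between frame_b and pocket4 below 0.008 m and z of frame_b in the frame of pocket4 between 0.016 and 0.0235 m)) and ((horizontal distance between frame_c and pocket1 below 0.008 m and z of frame_c in the frame of pocket1 between 0.016 and 0.0235 m) or (horizontal distance between frame_c and pocket2 below 0.008 m and z of frame_c in the frame of pocket2 between 0.016 and 0.0235 m) or (horizontal distance between frame_c and pocket3 below 0.008 m and z of frame_c in the frame of pocket3 between 0.016 and 0.0235 m) or (horizontal distance between frame_c and pocket4 below 0.008 m and z of frame_c in the frame of pocket4 between 0.016 and 0.0235 m)) and ((horizontal distance between frame_d and pocket1 below 0.008 m and z of frame_d in the frame of pocket1 between 0.016 and 0.0235 m) or (horizontal distance between frame_d and pocket2 below 0.008 m and z of frame_d in the frame of pocket2 between 0.016 and 0.0235 m) or (horizontal distance between frame_d and pocket3 below 0.008 m and z of frame_d in the frame of pocket3 between 0.016 and 0.0235 m) or (horizontal distance between frame_d and pocket4 below 0.008 m and z of frame_d in the frame of pocket4 between 0.016 and 0.0235 m))), for 0.3 s.
At the end, for the whole second after the job is handed in: The pusher lies in both yokes of the cradle (origin within 18 mm along, 7 mm across and 5 mm in height of the seat, aligned within 0.12 rad), and every frame present is face down within 0.1 rad, within 8 mm of a pocket's centre and on the pocket's floor (within 4 mm), all at rest and released (all of step 1 and all of step 2); the robot touches nothing.
It fails at once if the mug is moved more than 30 mm (distance of mug from where it was at the start of the episode above 0.03 m).
It fails at once if the corner block is moved more than 30 mm (distance of corner_block from where it was at the start of the episode above 0.03 m).
It fails at once if the glass sample is moved more than 30 mm (distance of glass_sample from where it was at the start of the episode above 0.03 m).
Of frame_a, frame_b, frame_c, frame_d only 3 to 4 are there at a start; the rules pass over those that are not, and their reading is None.
At some moment in a run one of frame_a, frame_b, frame_c, frame_d may be knocked a few centimetres aside while the robot is not near it.
Once in a run the grip may slacken for a moment while it holds something.
It also fails if it takes over 210 s, if anything falls off the work surface, if the arm or the gripper's body presses on something with over 40 N, if the wrist force passes 120 N, or if a joint passes its speed limit or range.

## Working session

There is one attempt and no reset: what is moved stays moved. The work goes in short steps, Python scripts to look and compute and a tool call to move; the robot and the scene stay as the last step left them, time stands still between calls to the robot, and variables do not carry over. Pictures are saved under pics/ and viewed, at most 14 in all, crops included, and the job is handed in when it is done.

Besides the shell and the picture viewer there is one more tool, called after "Emit:" as name(argument=value, ...) on one line, values as JSON. apply_moves: Moves the arm, as the interface text tells. Its arguments: {"type":"object","properties":{"delta_pos":{"type":"array"},"dr":{"type":"array"},"jaw":{"type":"array"},"force":{"type":"number"}},"required":["delta_pos","dr","jaw"]}

```bash
ls; mkdir -p pics
cat > h.py <<'E'
import numpy as np, cv2, json
from cell import telemetry, eyes, job
from scipy.spatial.transform import Rotation as R
def snap(name, fn):
    s=telemetry.observe(); im=eyes.read_camera(name)
    cv2.imwrite(f'pics/{fn}.png', im[:,:,::-1]); 
    T=np.eye(4); T[:3,:3]=R.from_euler('xyz',s['tool_rot']).as_matrix(); T[:3,3]=s['tool_pos']
    np.save(f'pics/{fn}.npy',T); return im
def cam(name,T=None):
    m=eyes.camera_model(name); f=240/np.tan(np.radians(m['vertical_fov'])/2)
    if name=='wrist':
        C=T@np.array(m['hand_eye']); Rc=C[:3,:3]; o=C[:3,3]
    else:
        Rw=cv2.Rodrigues(np.array(m['rvec'],float))[0]; Rc=Rw.T; o=-Rc@np.array(m['tvec'],float).ravel()
    return f,m['cx'],m['cy'],m['k1'],Rc,o
def rays(uv,c):
    f,cx,cy,k1,Rc,o=c; d=(np.atleast_2d(uv)-[cx,cy])/f
    p=d.copy()
    for _ in range(20): p=d/(1+k1*(p**2).sum(1,keepdims=True))
    v=np.c_[p,np.ones(len(p))]@Rc.T; return o,v
def onz(uv,z,c):
    o,v=rays(uv,c); return o+v*((z-o[2])/v[:,2:3])
def proj(P,c):
    f,cx,cy,k1,Rc,o=c; q=(np.atleast_2d(P)-o)@Rc; p=q[:,:2]/q[:,2:]
    return p*(1+k1*(p**2).sum(1,keepdims=True))*f+[cx,cy]
def tri(uv1,c1,uv2,c2):
    o1,v1=rays(uv1,c1);o2,v2=rays(uv2,c2);out=[]
    for a,b in zip(v1,v2):
        t=np.linalg.lstsq(np.c_[a,-b],o2-o1,rcond=None)[0]
        out.append(np.r_[(o1+a*t[0]+o2+b*t[1])/2,np.linalg.norm(o1+a*t[0]-o2-b*t[1])])
    return np.array(out)
E
python3 - <<'E'
from h import *
print(telemetry.observe())
for n in('scene','top'):
    snap(n,n+'0'); c=cam(n); print(n,c[:4],c[4].round(3).tolist(),c[5])
print(eyes.camera_model('wrist'))
E
```

```text
pics
{'time': 0.0, 'qpos': array([ 1.08199308e+00,  3.42700814e-01,  1.52501470e+00, -1.67116197e-05,
        1.27534802e+00, -1.46053827e-01]), 'qvel': array([ 0.00069029,  0.00041215, -0.00020575, -0.00010199, -0.00034853,
        0.00187619]), 'joint_efforts': array([-1.14004513e-03, -4.31237090e+01, -2.44225144e+01,  7.17837154e-02,
        5.57622034e-02, -8.90174761e-05]), 'tool_pos': array([0.17626562, 0.49410997, 0.22605712]), 'tool_rot': array([-3.14013510e+00, -1.98255093e-04,  2.79884796e+00]), 'contact_force': array([ 0.74372476,  0.86125596, -1.27884786]), 'torque': array([-0.01277113,  0.01091053,  0.01275322]), 'grip_force': 0.0, 'opening': 0.09207528455696597}
scene (np.float64(444.64862889053205), 327.6491023736748, 241.30785785598937, -0.10833694332864412) [[-0.235, 0.782, -0.577], [0.972, 0.196, -0.131], [0.011, -0.592, -0.806]] [1.12801716 0.15726915 0.85833128]
top (np.float64(495.1464578098679), 320.11206199352, 244.7578436648875, -0.008962720617648296) [[-0.139, -0.97, 0.199], [-0.99, 0.137, -0.027], [-0.001, -0.201, -0.98]] [0.34318588 0.05910148 1.20288992]
{'vertical_fov': 70.25987982578667, 'cx': 322.6322746469615, 'cy': 235.18955621132403, 'k1': -0.05634182446888223, 'hand_eye': array([[ 7.53871562e-05, -9.67240122e-01, -2.53863233e-01,
         6.78952326e-02],
       [ 9.99999881e-01,  1.95395745e-04, -4.47514420e-04,
        -1.95964999e-04],
       [ 4.82457698e-04, -2.53863169e-01,  9.67240021e-01,
        -1.57709873e-01],
       [ 0.00000000e+00,  0.00000000e+00,  0.00000000e+00,
         1.00000000e+00]])}
```

View pics/top0.png

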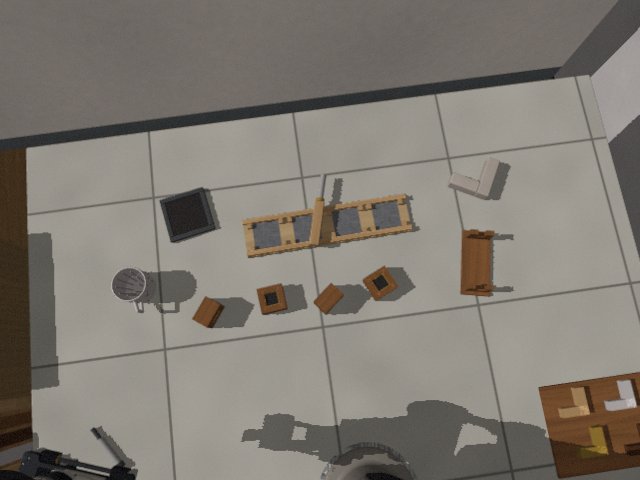

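View pics/scene0.png

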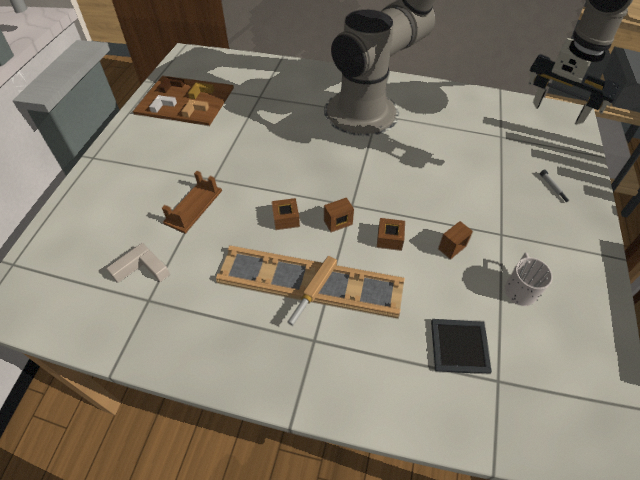

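The top view shows the board (245–412, 195–257) with the pusher across it at (318,222). The cradle is at (477,263). The frames are at (208,312) standing, (272,299) face up, (328,298) standing and (380,283) face up. I'll enlarge both views.

Run:
```python
import cv2
a=cv2.imread('pics/top0.png')[165:330,190:510]; cv2.imwrite('pics/t1.png',cv2.resize(a,None,fx=2.5,fy=2.5,interpolation=cv2.INTER_CUBIC))
a=cv2.imread('pics/scene0.png')[165:335,155:485]; cv2.imwrite('pics/s1.png',cv2.resize(a,None,fx=2.4,fy=2.4,interpolation=cv2.INTER_CUBIC))
```

```text
(no output)
```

View pics/t1.png

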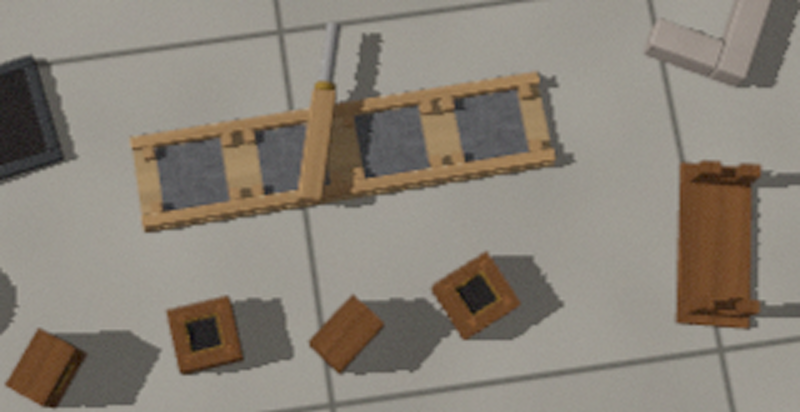

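View pics/s1.png

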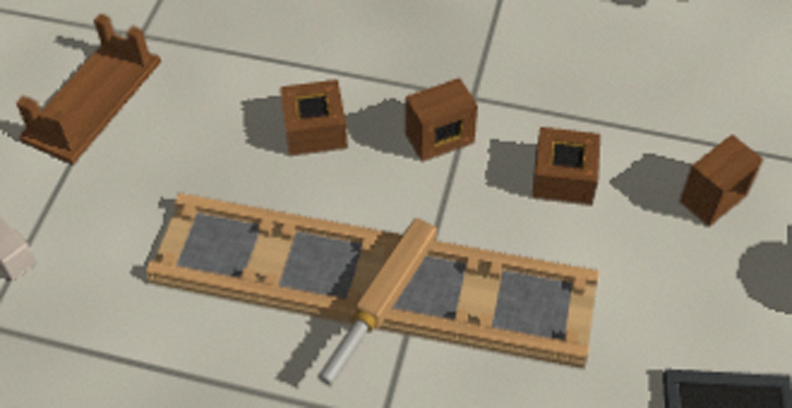

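Both crops agree. The pusher's handle points toward the robot and its barrel points away. The two standing frames have their faces roughly outward. I can't yet tell which yoke is wide, so I'll compute coarse positions and then go look with the wrist camera.

Run:
```python
from h import *
ct,cs=cam('top'),cam('scene')
T=lambda L:np.array(L,float)/2.5+[190,165]
S=lambda L:np.array(L,float)/2.4+[155,165]
print('board',tri(T([(135,140),(540,75),(555,160),(147,230)]),ct,S([(598,270),(182,195),(148,282),(587,365)]),cs).round(4))
print('pusher org/handle end/tip',tri(T([(323,88),(312,198),(333,25)]),ct,S([(365,320),(425,228),(326,380)]),cs).round(4))
print('cradle yokes z56',onz(T([(700,168),(755,170),(690,305),(745,315)]),.056,ct).round(4)[:,:2])
for n,p,z in(('A',(46,368),.06),('C',(205,335),.04),('B',(347,333),.06),('D',(476,295),.04)): print(n,onz(T([p]),z,ct).round(4))
for n,p in (('mug',(130,284)),('glass',(188,214)),('corner',(478,180))): print(n,onz([p],.03,ct).round(3))
```

```text
board [[ 0.6437  0.1982  0.1122  0.0108]
 [ 0.6513 -0.1711  0.1066  0.0251]
 [ 0.6231 -0.24   -0.1199  0.0139]
 [ 0.6064  0.2213 -0.123   0.0035]]
pusher org/handle end/tip [[ 0.6922  0.0148  0.0328  0.0025]
 [ 0.5843  0.0421  0.032   0.0053]
 [ 0.7556 -0.0033  0.0313  0.0042]]
cradle yokes z56 [[ 0.5571 -0.3296]
 [ 0.5479 -0.3811]
 [ 0.4301 -0.2943]
 [ 0.4138 -0.3431]]
A [[0.4552 0.3035 0.06  ]]
C [[0.467 0.157 0.04 ]]
B [[0.4485 0.0254 0.06  ]]
D [[ 0.4688 -0.1009  0.04  ]]
mug [[0.551 0.489 0.03 ]]
glass [[0.703 0.337 0.03 ]]
corner [[ 0.69  -0.385  0.03 ]]
```

Emit:
apply_moves(delta_pos=[[0.5,-0.5,0.35],[0.5,-0.5,0.35],[0.5,-0.5,0.35],[0.5,-0.5,0.35],[0.5,-0.5,0.35],[0.5,-0.5,0.35],[0.5,-0.5,0.35],[0.5,-0.5,0.35]], dr=[[0,0,-0.3],[0,0,-0.6],[0,0,-0.8],[0,0,-0.8],[0,0,-0.8],[0,0,-0.8],[0,0,-0.8],[0,0,-0.8]], jaw=[1,1,1,1,1,1,1,1], force=20)

```text
time: 0.77
tool_pos: [0.3787, 0.292, 0.3685]
tool_rot: [3.14, 0.002, 2.397]
contact_force: [0.1, 0.9, -0.1]
opening: 0.0921
grip_force: 0.0
```

Emit:
apply_moves(delta_pos=[[0.1,-0.75,0],[0.1,-0.75,0],[0.1,-0.75,0],[0.1,-0.75,0],[0.1,-0.75,0],[0.1,-0.75,0],[0.1,-0.75,0],[0.1,-0.75,0]], dr=[[0,0,-0.25],[0,0,-0.5],[0,0,-0.75],[0,0,-0.75],[0,0,-0.75],[0,0,-0.75],[0,0,-0.75],[0,0,-0.75]], jaw=[1,1,1,1,1,1,1,1])

```text
time: 1.43
tool_pos: [0.4165, -0.0103, 0.3663]
tool_rot: [-3.14, 0.001, 2.019]
contact_force: [0.8, -0.0, -0.1]
opening: 0.0921
grip_force: 0.0
```

Emit:
apply_moves(delta_pos=[[0,-0.4,0],[0,-0.4,0],[0,-0.4,0],[0,-0.4,0],[0,-0.4,0],[0,-0.4,0],[0,-0.4,0],[0,-0.4,0]], dr=[[0,0,0],[0,0,0],[0,0,0],[0,0,0],[0,0,0],[0,0,0],[0,0,0],[0,0,0]], jaw=[1,1,1,1,1,1,1,1])

```text
time: 2.1
tool_pos: [0.4164, -0.1645, 0.3667]
tool_rot: [3.141, -0.0, 2.025]
contact_force: [-0.3, 0.1, -0.3]
opening: 0.0917
grip_force: 0.0
```

Run:
```python
from h import *
snap('wrist','w1'); print(telemetry.observe()['qpos'])
```

```text
[-5.47549987e-01  1.20525507e-01  1.43442736e+00  2.90046831e-04
  1.58646651e+00 -1.00230638e+00]
```

View pics/w1.png

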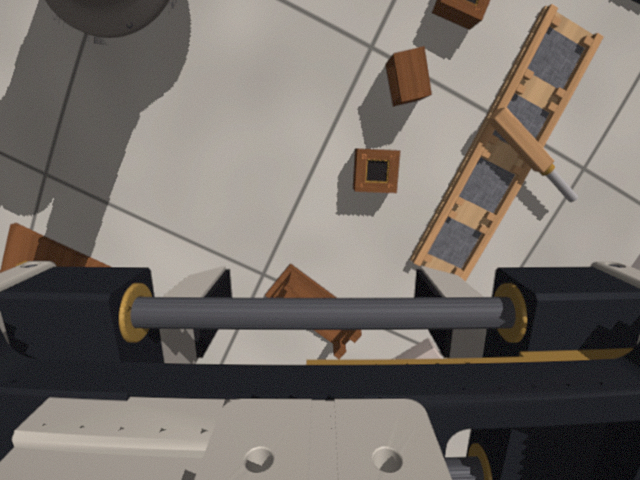

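The picture shows the cradle partly hidden behind the fingers at (315,305), so the useful field is the upper half of the image. I'll move past the cradle and look back.

Emit:
apply_moves(delta_pos=[[0.32,-0.72,0],[0.32,-0.72,0],[0.32,-0.72,0],[0.32,-0.72,0],[0.32,-0.72,0],[0.32,-0.72,0],[0.32,-0.72,0],[0.32,-0.72,0]], dr=[[0,0,0],[0,0,0],[0,0,0],[0,0,0],[0,0,0],[0,0,0],[0,0,0],[0,0,0]], jaw=[1,1,1,1,1,1,1,1])

```text
time: 2.82
tool_pos: [0.5457, -0.4553, 0.365]
tool_rot: [-3.141, -0.001, 2.024]
contact_force: [0.3, 0.1, -0.1]
opening: 0.0917
grip_force: 0.0
```

Emit:
apply_moves(delta_pos=[[0,0,0],[0,0,0]], dr=[[0,0,0],[0,0,0]], jaw=[1,1])

```text
time: 2.98
tool_pos: [0.5454, -0.4534, 0.3643]
tool_rot: [-3.141, -0.003, 2.025]
contact_force: [0.5, 0.4, -0.8]
opening: 0.0918
grip_force: 0.0
```

Run:
```python
from h import *
snap('wrist','w2'); s=telemetry.observe(); print(s['qpos'],s['tool_pos'])
```

```text
[-8.00857618e-01  7.10880907e-01  5.33908406e-01  4.19711024e-04
  1.89818933e+00 -1.25516686e+00] [ 0.54523678 -0.45242367  0.36593232]
```

View pics/w2.png

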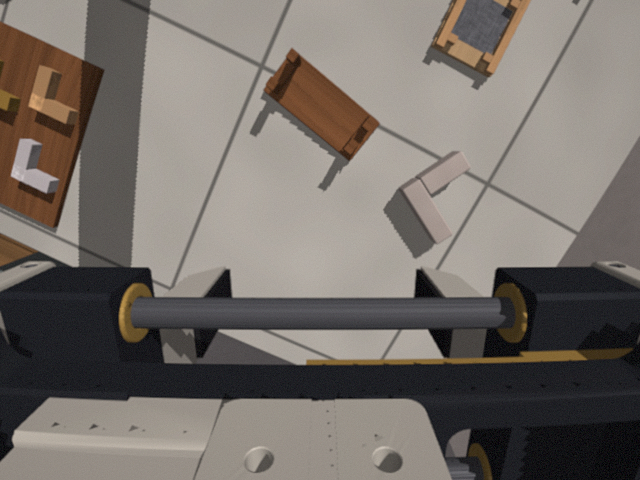

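Run:
```python
import cv2
a=cv2.imread('pics/w2.png')[35:175,245:395]; cv2.imwrite('pics/w2c.png',cv2.resize(a,None,fx=4,fy=4,interpolation=cv2.INTER_CUBIC))
```

```text
(no output)
```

View pics/w2c.png

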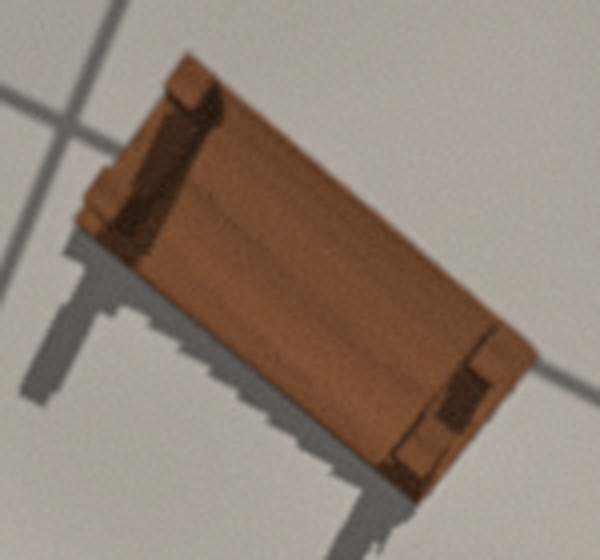

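The narrow slot is on the outer yoke (crop 465,398) and the wide yoke is nearer the robot (crop 148,135). So the cradle's +x points outward, the same way round as the pusher.

Run:
```python
from h import *
T=np.load('pics/w2.npy'); cw=cam('wrist',T); ct=cam('top'); cs=cam('scene')
W=lambda L:np.array(L,float)/4+[245,35]
b=onz(W([(78,222),(415,500),(535,355),(190,55)]),.008,cw); print('base',b.round(4).tolist(), [np.linalg.norm(b[i]-b[i-1]).round(4) for i in range(4)], b.mean(0))
d=b[2]+b[1]-b[0]-b[3]; print('yaw',np.arctan2(d[1],d[0]))
print('posts z56',onz(W([(190,85),(110,188),(508,348),(425,448)]),.056,cw).round(4))
# automatic: orange-brown mask in top and scene
for n,c in(('top',ct),('scene',cs)):
    im=cv2.imread(f'pics/{n}0.png'); h=cv2.cvtColor(im,cv2.COLOR_BGR2HSV)
    m=cv2.inRange(h,(4,90,40),(16,255,200)); m=cv2.morphologyEx(m,cv2.MORPH_OPEN,np.ones((2,2)))
    k,lab,st,ce=cv2.connectedComponentsWithStats(m)
    for i in range(1,k):
        if st[i,4]>300:
            cnt=cv2.findContours((lab==i).astype('u1'),0,2)[0][0]; r=cv2.minAreaRect(cnt)
            print(n,st[i],np.round(r[0],1),np.round(r[1],1),round(r[2],1))
```

```text
base [[0.4069, -0.3588, 0.008], [0.5583, -0.3931, 0.008], [0.5739, -0.328, 0.008], [0.4194, -0.2916, 0.008]] [np.float64(0.0683), np.float64(0.1553), np.float64(0.0669), np.float64(0.1587)] [ 0.48962483 -0.34287344  0.008     ]
yaw -0.2273524977980014
posts z56 [[ 0.4322 -0.3091  0.056 ]
 [ 0.4221 -0.3481  0.056 ]
 [ 0.5595 -0.336   0.056 ]
 [ 0.5497 -0.3765  0.056 ]]
top [   0  150   28   97 1388] [ 13.5 198. ] [96. 27.] 90.0
top [ 462  231   33   66 1895] [478.  263.5] [65. 32.] 90.0
top [364 268  35  34 501] [380.8 283.9] [25.2 27.3] 57.5
top [258 285  30  30 475] [272.6 299.7] [26.1 25.7] 77.0
top [315 285  29  30 478] [329.2 299.2] [17.7 26.9] 45.0
top [194 298  31  31 535] [209.  313.3] [21.8 26.9] 29.7
top [ 540  374  100  105 6834] [595.9 426.6] [ 93.3 100.7] 81.5
top [  0 395  32  42 670] [ 15.5 415.5] [41. 31.] 90.0
scene [ 102    0  128   97 6593] [165.5  48. ] [ 96. 127.] 90.0
scene [ 134   77  100   49 2596] [183.5 100.7] [95.2 43.2] 7.6
scene [ 163  172   60   62 1580] [190.7 202.1] [34.5 66.9] 40.6
scene [325 199  30  33 669] [339.4 215.2] [27.2 31. ] 71.6
scene [273 200  27  30 571] [286.5 214.4] [28.6 24.9] 81.9
scene [378 219  28  32 620] [391.9 234.5] [26.2 29.3] 6.7
scene [440 223  33  36 729] [455.8 240.2] [24.  36.1] 45.0
scene [ 217  247  188   69 2698] [312.4 276.9] [186.1  44.9] 11.6
scene [    0   359   473   121 22116] [236. 419.] [120. 472.] 90.0
```

Emit:
apply_moves(delta_pos=[[0.42,0.85,-0.2],[0.42,0.85,-0.2],[0.42,0.85,-0.2],[0.42,0.85,-0.2],[0.42,0.85,-0.2],[0.42,0.85,-0.2],[0.42,0.85,-0.2],[0.42,0.85,-0.2]], dr=[[0,0,0],[0,0,0],[0,0,0],[0,0,0],[0,0,0],[0,0,0],[0,0,0],[0,0,0]], jaw=[1,1,1,1,1,1,1,1])

```text
time: 3.7
tool_pos: [0.6887, -0.1569, 0.3002]
tool_rot: [3.139, 0.002, 2.026]
contact_force: [0.1, -0.3, 0.4]
opening: 0.092
grip_force: 0.0
```

Emit:
apply_moves(delta_pos=[[0,0.1,0],[0,0.1,0],[0,0.1,0],[0,0.1,0]], dr=[[0,0,0],[0,0,0],[0,0,0],[0,0,0]], jaw=[1,1,1,1])

```text
time: 4.03
tool_pos: [0.6884, -0.1198, 0.3]
tool_rot: [3.14, 0.002, 2.026]
contact_force: [-0.2, -0.4, -0.3]
opening: 0.0916
grip_force: 0.0
```

Run:
```python
from h import *
snap('wrist','w3'); s=telemetry.observe(); print(s['qpos'],s['tool_pos'],s['tool_rot'])
```

```text
[-2.83428185e-01  6.63307882e-01  7.96154715e-01 -3.88423306e-04
  1.67991538e+00 -7.36814034e-01] [ 0.68841135 -0.12106641  0.29964797] [3.14021180e+00 1.77400909e-03 2.02413822e+00]
```

View pics/w3.png

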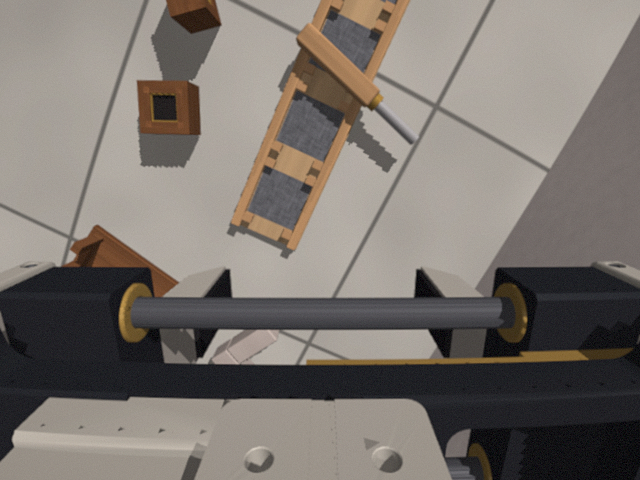

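Run:
```python
from h import *
cw=cam('wrist',np.load('pics/w3.npy')); ct=cam('top')
p=onz([(303,35),(375,101)],.032,cw); q=onz([(411,139.5)],.032,cw)
print('pusher',p.round(4).tolist(),q.round(4))
pt=tri([(303,35),(375,101),(411,139)],cw,np.array([(312,198),(323,88),(333,25)])/2.5+[190,165],ct); print(pt.round(4))
for n,c,f in(('w3',cw,'w3'),('top',ct,'top0')):
    im=cv2.imread(f'pics/{f}.png'); h=cv2.cvtColor(im,cv2.COLOR_BGR2HSV)
    if n=='w3': h[255:]=0
    m=cv2.inRange(h,(0,0,50),(180,70,125))
    if n=='w3': h2=h
    k,lab,st,ce=cv2.connectedComponentsWithStats(cv2.erode(m,np.ones((2,2))))
    for i in range(1,k):
        if 150<st[i,4]<6000:
            x=onz([ce[i]],.01,c)[0]
            if .55<x[0]<.7 and abs(x[1])<.22:
                cnt=cv2.findContours((lab==i).astype('u1'),0,2)[0][0][:,0].astype(float)
                g=(onz(cnt,.01,c)[:,:2]*1000).astype('f4'); r=cv2.minAreaRect(g)
                print(n,'pocket',x.round(4),np.round(r[0],1),np.round(r[1],1),round(r[2],1))
    m=cv2.inRange(h,(13,60,90),(26,255,255)); 
    m=cv2.morphologyEx(m,cv2.MORPH_CLOSE,np.ones((3,3)))
    k,lab,st,ce=cv2.connectedComponentsWithStats(m); i=1+np.argmax(st[1:,4])
    cnt=cv2.findContours((lab==i).astype('u1'),0,2)[0][0][:,0].astype(float)
    g=(onz(cnt,.018,c)[:,:2]*1000).astype('f4'); r=cv2.minAreaRect(g); print(n,'board',r)
    np.save('pics/cnt_'+n+'.npy',g)
```

```text
pusher [[0.5846, 0.0418, 0.032], [0.6917, 0.0144, 0.032]] [[ 0.7516 -0.0052  0.032 ]]
[[ 5.846e-01  4.030e-02  3.500e-02  1.900e-03]
 [ 6.914e-01  1.370e-02  3.620e-02  1.000e-04]
 [ 7.496e-01 -5.400e-03  4.570e-02  3.100e-03]]
w3 pocket [0.635  0.0677 0.01  ] [632.1  64.3] [64.8 45.2] 1.7
w3 pocket [ 0.6336 -0.0469  0.01  ] [634.8 -45. ] [65. 64.] 1.6
w3 pocket [ 0.6371 -0.1452  0.01  ] [ 637.5 -145.2] [64.7 63.5] 1.7
w3 pocket [ 0.6349 -0.2065  0.01  ] [ 638.  -207.9] [89.9 16.8] 4.2
w3 board ((635.3670654296875, -86.04498291015625), (94.84536743164062, 229.61557006835938), 1.4122806787490845)
top pocket [ 0.6373 -0.1474  0.01  ] [ 637.5 -147.3] [62.9 62.5] 0.8
top pocket [ 0.6336 -0.0488  0.01  ] [634.8 -46.9] [62.1 62.3] 1.7
top pocket [0.6342 0.0634 0.01  ] [633.   63.9] [42.3 63.6] 82.2
top pocket [0.6288 0.1526 0.01  ] [629.5 153. ] [62.3 62.6] 1.7
top board ((98.90469360351562, -545.086669921875), (242.36862182617188, 167.08201599121094), 89.78482818603516)
```

Pockets are at about (0.6375,−0.146), (0.635,−0.046), (0.632,0.054) and (0.629,0.153). The pusher is at axis height ≈32 mm with yaw −0.25. Next I'll grasp it.

Emit:
apply_moves(delta_pos=[[-0.076,0.36,-0.4],[-0.076,0.36,-0.4],[-0.076,0.36,-0.4],[-0.076,0.36,-0.4],[-0.076,0.36,-0.4],[-0.076,0.36,-0.4],[-0.076,0.36,-0.4]], dr=[[0,0,0.2],[0,0,0.4],[0,0,0.6],[0,0,0.8],[0,0,0.9],[0,0,0.9],[0,0,0.9]], jaw=[0.6,0.6,0.6,0.6,0.6,0.6,0.6], force=25)

```text
time: 4.67
tool_pos: [0.6566, 0.0237, 0.1357]
tool_rot: [-3.139, -0.004, 2.474]
contact_force: [-0.0, 0.0, -0.4]
opening: 0.0556
grip_force: 0.0
```

Emit:
apply_moves(delta_pos=[[0,0,0],[0,0,0],[0,0,0],[0,0,0],[0,0,0],[0,0,-0.1],[0,0,-0.1]], dr=[[0,0,0.2],[0,0,0.4],[0,0,0.6],[0,0,0.83],[0,0,0.83],[0,0,0.83],[0,0,0.83]], jaw=[0.6,0.6,0.6,0.6,0.6,0.6,0.6])

```text
time: 5.25
tool_pos: [0.6565, 0.0211, 0.0941]
tool_rot: [-3.14, -0.006, 2.883]
contact_force: [-2.7, -0.4, -1.0]
opening: 0.0551
grip_force: 0.0
```

Emit:
apply_moves(delta_pos=[[0,0,-0.09],[0,0,-0.18],[0,0,-0.18],[0,0,-0.18]], dr=[[0,0,0],[0,0,0],[0,0,0],[0,0,0]], jaw=[0.6,0.6,0.6,0.6])

```text
time: 5.58
tool_pos: [0.6584, 0.022, 0.0264]
tool_rot: [-3.141, -0.002, 2.886]
contact_force: [0.8, -0.1, 0.2]
opening: 0.0552
grip_force: 0.0
```

Emit:
apply_moves(delta_pos=[[0,0,0],[0,0,0],[0,0,0],[0,0,0],[0,0,0],[0,0,0]], dr=[[0,0,0],[0,0,0],[0,0,0],[0,0,0],[0,0,0],[0,0,0]], jaw=[0.1,0.1,0.1,0.1,0.1,0.1])

```text
time: 6.08
tool_pos: [0.6589, 0.0229, 0.0269]
tool_rot: [3.141, 0.001, 2.889]
contact_force: [-0.1, -0.1, 3.5]
opening: 0.024
grip_force: 24.9
```

Emit:
apply_moves(delta_pos=[[0,0,0],[0,0,0.1],[0,0,0.2],[0,0,0.26],[0,0,0.26],[0,0,0.26]], dr=[[0,0,0],[0,0,0],[0,0,0],[0,0,0],[0,0,0],[0,0,0]], jaw=[0.05,0.05,0.05,0.05,0.05,0.05], force=45)

```text
time: 6.58
tool_pos: [0.6591, 0.0229, 0.1311]
tool_rot: [3.141, 0.003, 2.889]
contact_force: [-0.2, 0.0, -1.8]
opening: 0.0234
grip_force: 44.9
```

Emit:
apply_moves(delta_pos=[[-0.05,-0.1,0],[-0.1,-0.2,0],[-0.14,-0.28,0],[-0.18,-0.36,0],[-0.23,-0.45,0],[-0.23,-0.45,0],[-0.23,-0.45,0],[-0.23,-0.45,0]], dr=[[0,0,0.0],[0,0,0.06],[0,0,0.06],[0,0,0.06],[0,0,0.06],[0,0,0.06],[0,0,0.06],[0,0,0.06]], jaw=[0.05,0.05,0.05,0.05,0.05,0.05,0.05,0.05])

```text
time: 7.25
tool_pos: [0.5658, -0.1567, 0.1283]
tool_rot: [3.14, -0.003, 2.918]
contact_force: [0.2, -0.1, -1.6]
opening: 0.0236
grip_force: 44.9
```

Emit:
apply_moves(delta_pos=[[-0.05,-0.1,0],[-0.1,-0.2,0],[-0.14,-0.28,0],[-0.18,-0.36,0],[-0.225,-0.456,0],[-0.225,-0.456,0],[-0.225,-0.456,0],[-0.225,-0.456,0]], dr=[[0,0,0],[0,0,0],[0,0,0],[0,0,0],[0,0,0],[0,0,0],[0,0,0],[0,0,0]], jaw=[0.05,0.05,0.05,0.05,0.05,0.05,0.05,0.05])

```text
time: 7.92
tool_pos: [0.4771, -0.338, 0.1291]
tool_rot: [3.14, -0.001, 2.92]
contact_force: [-0.0, -0.0, -2.3]
opening: 0.0234
grip_force: 44.9
```

Run:
```python
from h import *
s=telemetry.observe(); print(s['tool_pos'],s['tool_rot'],s['opening'])
snap('scene','sc2'); snap('top','tp2')
a=cv2.imread('pics/sc2.png')[110:260,130:330]; b=cv2.imread('pics/tp2.png')[190:340,420:570]
f=lambda a:cv2.resize(a,None,fx=2.2,fy=2.2,interpolation=cv2.INTER_CUBIC)
cv2.imwrite('pics/m2.png',np.hstack([f(a),f(b)]))
```

```text
[ 0.47713058 -0.33803748  0.12908757] [ 3.14004846e+00 -1.14976437e-03  2.91971474e+00] 0.023442714614846975
```

View pics/m2.png

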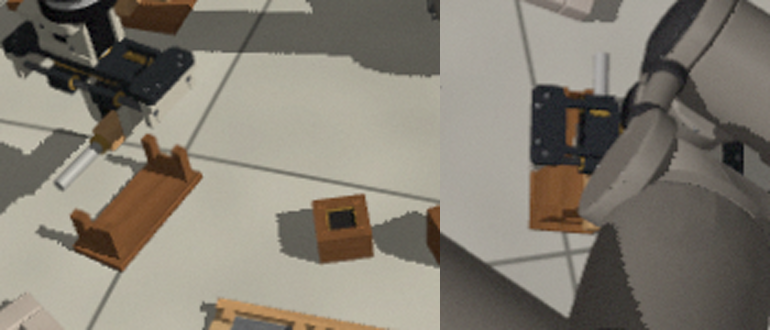

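The pusher is held level and lined up above the cradle, with the barrel outward. I'll lower it.

Emit:
apply_moves(delta_pos=[[0,-0.002,-0.04],[0,-0.003,-0.08],[0,-0.003,-0.11],[0,-0.003,-0.14],[0,-0.003,-0.16],[0,-0.003,-0.18],[0,-0.003,-0.19],[0,-0.003,-0.19]], dr=[[0,0,0],[0,0,0],[0,0,0],[0,0,0],[0,0,0],[0,0,0],[0,0,0],[0,0,0]], jaw=[0.05,0.05,0.05,0.05,0.05,0.05,0.05,0.05])

```text
time: 8.68
tool_pos: [0.4766, -0.3399, 0.0532]
tool_rot: [3.141, -0.001, 2.92]
contact_force: [-1.4, -0.6, -1.4]
opening: 0.0234
grip_force: 44.9
```

Emit:
apply_moves(delta_pos=[[0,0,-0.01],[0,0,-0.02],[0,0,-0.03],[0,0,-0.035],[0,0,-0.035]], dr=[[0,0,0],[0,0,0],[0,0,0],[0,0,0],[0,0,0]], jaw=[0.05,0.05,0.05,0.05,0.05])

```text
time: 9.1
tool_pos: [0.4763, -0.3406, 0.0394]
tool_rot: [3.141, -0.001, 2.919]
contact_force: [0.7, -0.3, -1.6]
opening: 0.0243
grip_force: 4.5
```

Emit:
apply_moves(delta_pos=[[0,0,-0.003],[0,0,-0.006],[0,0,-0.006]], dr=[[0,0,0],[0,0,0],[0,0,0]], jaw=[0.05,0.05,0.05])

```text
time: 9.35
tool_pos: [0.4765, -0.3407, 0.0374]
tool_rot: [3.141, -0.0, 2.919]
contact_force: [0.3, 1.0, -0.8]
opening: 0.0238
grip_force: 45.0
```

Emit:
apply_moves(delta_pos=[[0,0,0],[0,0,0],[0,0,0],[0,0,0],[0,0,0],[0,0,0.1],[0,0,0.3],[0,0,0.4]], dr=[[0,0,0],[0,0,0],[0,0,0],[0,0,0],[0,0,0],[0,0,0],[0,0,0],[0,0,0]], jaw=[0.45,0.45,0.45,0.45,0.45,0.45,0.45,0.45])

```text
time: 10.02
tool_pos: [0.476, -0.3403, 0.1617]
tool_rot: [3.14, -0.002, 2.919]
contact_force: [0.8, -1.0, -0.8]
opening: 0.0407
grip_force: 0.0
```

Emit:
apply_moves(delta_pos=[[-0.1,-0.1,0.45],[-0.2,-0.2,0.45],[-0.2,-0.2,0.45],[-0.2,-0.2,0.45],[-0.2,-0.2,0.45]], dr=[[0,0,0],[0,0,0],[0,0,0],[0,0,0],[0,0,0]], jaw=[1,1,1,1,1])

```text
time: 10.43
tool_pos: [0.398, -0.4185, 0.3381]
tool_rot: [-3.141, 0.0, 2.919]
contact_force: [1.0, -0.6, -0.1]
opening: 0.0705
grip_force: 0.0
```

Run:
```python
from h import *
s=telemetry.observe(); print(s['tool_pos'],s['tool_rot'],s['qpos'])
snap('scene','sc3'); snap('top','tp3')
a=cv2.imread('pics/sc3.png')[150:300,130:330]; b=cv2.imread('pics/tp3.png')[190:340,420:570]
f=lambda a:cv2.resize(a,None,fx=2.2,fy=2.2,interpolation=cv2.INTER_CUBIC)
cv2.imwrite('pics/m3.png',np.hstack([f(a),f(b)]))
```

```text
[ 0.39799215 -0.41845885  0.33808857] [-3.14133325e+00  4.40067977e-04  2.91927160e+00] [-9.43197396e-01  3.87877941e-01  1.15353284e+00  9.56349104e-05
  1.59968007e+00 -2.29166982e+00]
```

View pics/m3.png

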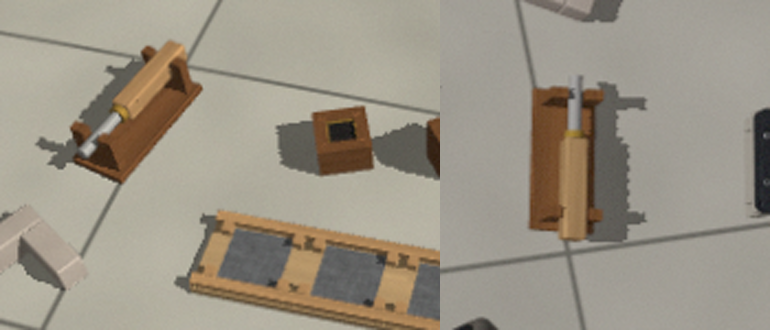

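The pusher now lies in both yokes. Next I'll go toward standing frame B, tilting in free air, which also gives me data to fit the arm's kinematics.

Emit:
apply_moves(delta_pos=[[0.03,0.1,-0.1],[0.03,0.2,-0.1],[0.03,0.3,-0.1],[0.03,0.4,-0.1],[0.03,0.5,-0.1],[0.03,0.55,-0.1],[0.03,0.55,-0.1],[0.03,0.55,-0.1]], dr=[[0,0,0.2],[0,0,0.4],[0,0,0.6],[0,0,0.8],[0,0,0.91],[0,0,0.91],[0,0,0.91],[0,0,0.91]], jaw=[0.9,0.9,0.9,0.9,0.9,0.9,0.9,0.9])

```text
time: 11.2
tool_pos: [0.4111, -0.197, 0.2961]
tool_rot: [-3.141, 0.0, -2.907]
contact_force: [-0.1, -0.1, 0.4]
opening: 0.0825
grip_force: 0.0
```

Emit:
apply_moves(delta_pos=[[0,0.1,0],[0,0.2,0],[0,0.3,0],[0,0.4,0],[0,0.45,0],[0,0.45,0],[0,0.45,0],[0,0.45,0]], dr=[[0,0,0.2],[0,0,0.4],[0,0,0.6],[0,0,0.8],[0,0,0.91],[0,0,0.91],[0,0,0.91],[0,0,0.91]], jaw=[0.9,0.9,0.9,0.9,0.9,0.9,0.9,0.9])

```text
time: 11.87
tool_pos: [0.4114, -0.0194, 0.2958]
tool_rot: [-3.141, -0.001, -2.456]
contact_force: [-0.5, -1.4, 0.8]
opening: 0.0827
grip_force: 0.0
```

Run:
```python
from h import *
s=telemetry.observe(); print(s['tool_pos'],s['tool_rot'],s['qpos'].tolist())
```

```text
[ 0.41142974 -0.01940374  0.29578732] [-3.14142495e+00 -5.37300508e-04 -2.45621944e+00] [-0.2332794281668208, 0.0784676884334466, 1.6722349544980217, -0.0005374701439717565, 1.3910828335027974, -2.4893528870184847]
```

Emit:
apply_moves(delta_pos=[[0,0,0],[0,0,0],[0,0,0],[0,0,0],[0,0,0],[0,0,0],[0,0,0]], dr=[[0.13,-0.15,0],[0.26,-0.31,0],[0.4,-0.46,0],[0.5,-0.6,0],[0.5,-0.6,0],[0.5,-0.6,0],[0.5,-0.6,0]], jaw=[0.9,0.9,0.9,0.9,0.9,0.9,0.9])

```text
time: 12.45
tool_pos: [0.4113, -0.0195, 0.2962]
tool_rot: [3.139, 0.389, -2.457]
contact_force: [-0.5, 0.0, 0.1]
opening: 0.0828
grip_force: 0.0
```

Run:
```python
from h import *
s=telemetry.observe(); print(s['tool_pos'],s['tool_rot'],s['qpos'].tolist())
```

```text
[ 0.41134997 -0.01952769  0.29624603] [ 3.13877053  0.38853626 -2.45732812] [-0.525466920925995, -0.0651967532146127, 1.8816128696342278, 0.38952346369156593, 1.2107841025708213, -2.8987905106165854]
```

Emit:
apply_moves(delta_pos=[[0,0,0],[0,0,0],[0,0,0],[0,0,0],[0,0,0],[0,0,0],[0,0,0]], dr=[[0.13,-0.15,0],[0.26,-0.31,0],[0.4,-0.46,0],[0.5,-0.6,0],[0.5,-0.6,0],[0.5,-0.6,0],[0.5,-0.6,0]], jaw=[0.9,0.9,0.9,0.9,0.9,0.9,0.9])

```text
time: 13.03
tool_pos: [0.4372, 0.0284, 0.342]
tool_rot: [3.115, 0.73, -2.502]
contact_force: [0.2, 0.2, -0.6]
opening: 0.0827
grip_force: 0.0
```

Run:
```python
from h import *
s=telemetry.observe(); print(s['tool_pos'],s['tool_rot'],s['qpos'].tolist())
snap('wrist','w4')
```

```text
[0.43721383 0.02837138 0.34203078] [ 3.11452711  0.72991536 -2.50213611] [-0.6332471988704834, -0.143326298195104, 1.980886008502888, 0.7636363595503123, 1.2022408300922347, -3.103685297890627]
```

```bash
cat > kin.py <<'E'
import numpy as np
from scipy.optimize import least_squares
from scipy.spatial.transform import Rotation as R
Q=[[1.08199,.3427,1.52501,0,1.27535,-.14605],[-.54755,.120526,1.434427,.00029,1.586467,-1.002306],[-.800858,.710881,.533908,.00042,1.898189,-1.255167],[-.283428,.663308,.796155,-.00039,1.679915,-.736814],[-.943197,.387878,1.153533,.0001,1.59968,-2.29167],[-.233279,.078468,1.672235,-.000537,1.391083,-2.489353],[-.525467,-.065197,1.881613,.389523,1.210784,-2.898791],[-.633247,-.143326,1.980886,.763636,1.202241,-3.103686]]
P=[[.176266,.49411,.226057],[.4164,-.1645,.3667],[.545237,-.452424,.365932],[.688411,-.121066,.299648],[.397992,-.418459,.338089],[.41143,-.019404,.295787],[.41135,-.019528,.296246],[.437214,.028371,.342031]]
E=[[-3.14013,-.0002,2.79885],[3.141,0,2.025],[-3.141,-.003,2.025],[3.14021,.00177,2.02414],[-3.14133,.00044,2.91927],[-3.141425,-.000537,-2.456219],[3.138771,.388536,-2.457328],[3.114527,.729915,-2.502136]]
def fk(q,x,s4=1):
    r=lambda a,t:R.from_euler(a,t)
    A=r('z',q[0]); p=A.apply([x[0],x[1],x[2]]); A=A*r('y',q[1]); p=p+A.apply([0,0,x[3]])
    A=A*r('y',q[2]); p=p+A.apply([x[4],0,x[5]]); A=A*r('z',s4*q[3])*r('y',q[4]); p=p+A.apply([x[6],x[8],x[7]])
    return p,A*r('z',q[5]+x[9])
def res(x,s4=1):
    o=[]
    for q,p,e in zip(Q,P,E):
        pp,A=fk(q,x,s4); o+=list(pp-p)+list(.3*(A.inv()*R.from_euler('xyz',e)).as_rotvec())
    return np.r_[o,1e-3*np.array([x[0],x[4],x[6]])]
x0=[0,-.0,.3,.4,0,.3,0,.25,.07,np.pi/2]
def fit():
    return min((least_squares(res,x0[:9]+[c],args=(1,)) for c in(np.pi/2,-np.pi/2)),key=lambda r:r.cost)
LO=np.array([-2.53,-.77,.04,-1,.28,-3.11])+.03; HI=np.array([2.53,2.02,2.7,4.14,2.66,3.11])-.03
def ik(x,p,Rt,seeds=None,n=14):
    best=None; rng=np.random.default_rng(0)
    S=[np.clip(s,LO+1e-3,HI-1e-3) for s in (seeds or [])]
    if not S: S=[np.clip([np.arctan2(p[1],p[0])+rng.normal(0,.4),rng.uniform(-.3,.9),rng.uniform(.6,2.3),rng.uniform(-.9,1.2),rng.uniform(.5,2.2),rng.uniform(-3,3)],LO+1e-3,HI-1e-3) for _ in range(n)]
    out=[]
    for s in S:
        f=lambda q:np.r_[fk(q,x)[0]-p,.3*(fk(q,x)[1].inv()*Rt).as_rotvec()]
        r=least_squares(f,s,bounds=(LO,HI),max_nfev=60)
        if r.cost<1e-7 and not any(np.abs(r.x-o).max()<.02 for o in out): out.append(r.x)
    return out
if __name__=='__main__':
    r=fit(); print(r.cost,r.x.round(4)); print(np.abs(r.fun).max()); np.save('kin.npy',r.x)
E
python3 kin.py
```

```text
1.633655834387494e-07 [-2.0000e-04  7.6400e-02  2.2310e-01  5.0620e-01  4.6500e-02  3.7960e-01
 -2.0000e-04  3.1820e-01 -0.0000e+00 -4.7123e+00]
0.0004678971215257516
```

```bash
cat >> kin.py <<'E'
def tool(gp,phi,th,flip,back=0.004):
    A=R.from_rotvec(th*np.array([np.sin(phi),-np.cos(phi),0]))*R.from_euler('z',phi)*R.from_euler('x',np.pi)
    if flip: A=A*R.from_euler('z',np.pi)
    d=A.apply([0,0,1]); return np.array(gp)+(.019-back)*d, A
E
python3 - <<'E'
from kin import *
x=np.load('kin.npy'); th=np.pi/4
def show(n,gp,phi):
    for fl in(0,1):
        for z in (gp[2],gp[2]+.08):
            s=ik(x,*tool([gp[0],gp[1],z],phi,th,fl)); print(n,'phi%.2f'%phi,'DU'[1-fl] if 0 else ('U','D')[fl],z,[a.round(2).tolist() for a in s])
show('B',(.4485,.0254,.03),.69); show('A',(.455,.3035,.03),.89)
for p in((.6375,-.1462),(.6348,-.046),(.632,.054),(.6293,.153)): show('P',(*p,.03),.027)
import itertools
for r in(.42,.5,.6):
    for rel in(-2.4,-2.0,-1.57,-1.2,-.8,.8,1.2,1.57,2.0,2.4,3.14):
        print(r,rel,[len(ik(x,*tool([r*np.cos(.0),r*np.sin(.0),.03],rel,th,fl),n=8)) for fl in(0,1)])
E
```

```text
B phi0.69 U 0.03 [[-0.63, 0.65, 2.4, 1.73, 0.77, -1.44]]
B phi0.69 U 0.11 [[-0.63, 0.38, 2.36, 1.41, 0.77, -1.0]]
B phi0.69 D 0.03 [[-0.63, 0.65, 2.4, 1.73, 0.77, 1.7]]
B phi0.69 D 0.11 [[-0.63, 0.38, 2.36, 1.41, 0.77, 2.14]]
A phi0.89 U 0.03 [[0.18, 0.65, 2.28, 2.26, 0.64, -1.34]]
A phi0.89 U 0.11 [[0.18, 0.43, 2.24, 1.9, 0.51, -0.92]]
A phi0.89 D 0.03 [[0.18, 0.65, 2.28, 2.26, 0.64, 1.8]]
A phi0.89 D 0.11 [[0.18, 0.43, 2.24, 1.9, 0.51, 2.22]]
P phi0.03 U 0.03 [[-0.52, 0.7, 2.01, 2.18, 0.46, -1.07]]
P phi0.03 U 0.11 [[-0.52, 0.53, 1.98, 1.77, 0.38, -0.62]]
P phi0.03 D 0.03 [[-0.52, 0.7, 2.01, 2.18, 0.46, 2.07]]
P phi0.03 D 0.11 [[-0.52, 0.53, 1.98, 1.77, 0.38, 2.52]]
P phi0.03 U 0.03 [[-0.3, 0.69, 2.08, 2.58, 0.44, -1.29]]
P phi0.03 U 0.11 []
P phi0.03 D 0.03 [[-0.3, 0.69, 2.08, 2.58, 0.44, 1.85]]
P phi0.03 D 0.11 []
P phi0.03 U 0.03 [[-0.07, 0.68, 2.09, 2.98, 0.42, -1.49]]
P phi0.03 U 0.11 []
P phi0.03 D 0.03 [[-0.07, 0.68, 2.09, 2.98, 0.42, 1.65]]
P phi0.03 D 0.11 []
P phi0.03 U 0.03 [[0.17, 0.7, 2.03, 3.41, 0.38, -1.72]]
P phi0.03 U 0.11 []
P phi0.03 D 0.03 [[0.17, 0.7, 2.03, 3.41, 0.38, 1.42]]
P phi0.03 D 0.11 []
0.42 -2.4 [1, 1]
0.42 -2.0 [1, 1]
0.42 -1.57 [1, 1]
0.42 -1.2 [0, 0]
0.42 -0.8 [0, 0]
0.42 0.8 [1, 1]
0.42 1.2 [1, 1]
0.42 1.57 [1, 1]
0.42 2.0 [1, 1]
0.42 2.4 [1, 1]
0.42 3.14 [1, 1]
0.5 -2.4 [1, 1]
0.5 -2.0 [1, 1]
0.5 -1.57 [1, 1]
0.5 -1.2 [0, 0]
0.5 -0.8 [0, 0]
0.5 0.8 [1, 1]
0.5 1.2 [1, 1]
0.5 1.57 [1, 1]
0.5 2.0 [1, 1]
0.5 2.4 [1, 1]
0.5 3.14 [1, 1]
0.6 -2.4 [1, 1]
0.6 -2.0 [1, 1]
0.6 -1.57 [1, 1]
0.6 -1.2 [0, 0]
0.6 -0.8 [0, 0]
0.6 0.8 [1, 1]
0.6 1.2 [1, 1]
0.6 1.57 [1, 1]
0.6 2.0 [1, 1]
0.6 2.4 [1, 1]
0.6 3.14 [1, 1]
```

```bash
cat >> kin.py <<'E'
def path(keys,q0=None,n=16,verbose=True):
    """keys: (gp xyz, phi, theta) -> continuity check"""
    x=np.load('kin.npy'); q=q0; mx=0
    for k,(gp,phi,th) in enumerate(keys):
        st=range(1,n+1) if k else [n]
        for i in st:
            t=i/n
            if k: a=keys[k-1]; g=np.array(a[0])*(1-t)+np.array(gp)*t; f=a[1]*(1-t)+phi*t; h=a[2]*(1-t)+th*t
            else: g,f,h=np.array(gp),phi,th
            pt,A=tool(g,f,h,0,.004)
            s=ik(x,pt,A,seeds=[q] if q is not None else None)
            if not s: print('  FAIL key',k,'t',t,q if q is None else q.round(2)); return None
            qn=min(s,key=lambda v:np.abs(v[5]) if q is None else np.abs(v-q).max())
            if q is not None: mx=max(mx,np.abs(qn-q).max())
            q=qn
        if verbose: print('  key',k,q.round(2),'maxstep %.2f'%mx); mx=0
    return q
E
python3 - <<'E'
from kin import *
h=np.pi/4; B=(.4485,.0254); A=(.455,.3035); P=[(.6375,-.1462),(.6348,-.046),(.632,.054),(.6293,.153)]
g=lambda p,z:(p[0],p[1],z)
for name,fr,f,pk in(('B',B,.69,P[1]),('A',A,.89,P[3])):
    for o in(0,np.pi,-np.pi):
        print(name,o)
        f1,s=(f,1) if o==0 else (f+o,-1)
        f2=.027 if o==0 else .027+o
        path([(g(fr,.15),f1,0),(g(fr,.15),f1,s*h),(g(fr,.03),f1,s*h),(g(fr,.15),f1,s*h),(g(fr,.15),f1,0),(g(pk,.15),f2,0),(g(pk,.15),f2,-s*h),(g(pk,.03),f2,-s*h)])
D=(.4688,-.1009)
for rel in(1.2,1.57,2.0):
  for o in (0,-np.pi):
    print('D side',rel,o); f=rel-.2+o; s=1 if o==0 else -1
    path([(g(D,.15),f,0),(g(D,.15),f,h),(g(D,.03),f,h),(g(D,.15),f,h),(g(D,.15),f,0),(g(D,.15),f,-h),(g(D,.03),f,-h)])
for p in P:
    for f in(.027,.027+np.pi,.027-np.pi):
        print('P',p,f); s=-1 if f==.027 else 1
        path([(g(p,.15),f,0),(g(p,.15),f,s*h),(g(p,.03),f,s*h)])
E
```

```text
B 0
  key 0 [-0.11  0.31  1.86 -0.    0.97  0.77] maxstep 0.00
  key 1 [-0.63  0.27  2.32  1.26  0.8  -0.78] maxstep 0.12
  key 2 [-0.63  0.65  2.4   1.73  0.77 -1.44] maxstep 0.04
  key 3 [-0.63  0.27  2.32  1.26  0.8  -0.78] maxstep 0.04
  key 4 [-0.11  0.31  1.86 -0.    0.97  0.77] maxstep 0.12
  key 5 [-0.19  0.62  1.32  0.    1.2   1.35] maxstep 0.04
  key 6 [-0.14  1.18  0.41 -0.16  2.33  1.34] maxstep 0.08
  key 7 [-0.14  1.28  0.5  -0.14  2.14  1.38] maxstep 0.01
B 3.141592653589793
  key 0 [-0.11  0.31  1.86  0.    0.97 -2.38] maxstep 0.00
  FAIL key 1 t 0.5625 [-0.35  0.21  2.1   0.53  0.7  -3.  ]
B -3.141592653589793
  key 0 [-0.11  0.31  1.86  0.    0.97 -2.38] maxstep 0.00
  FAIL key 1 t 0.5625 [-0.35  0.21  2.1   0.53  0.7  -3.  ]
A 0
  key 0 [ 0.45  0.47  1.59 -0.    1.08  1.13] maxstep 0.00
  key 1 [ 0.18  0.32  2.21  1.65  0.48 -0.64] maxstep 0.21
  key 2 [ 0.18  0.65  2.28  2.26  0.64 -1.34] maxstep 0.06
  key 3 [ 0.18  0.32  2.21  1.65  0.48 -0.64] maxstep 0.06
  key 4 [ 0.45  0.47  1.59 -0.    1.08  1.13] maxstep 0.21
  key 5 [0.12 0.64 1.28 0.   1.22 1.66] maxste
[... 4102 characters left out ...]
2.33 -1.64] maxstep 0.08
  key 2 [-0.02  1.27  0.51 -0.04  2.14 -1.62] maxstep 0.01
P (0.6293, 0.153) 0.027
  key 0 [ 0.12  0.64  1.28 -0.    1.22  1.66] maxstep 0.00
  key 1 [0.1  1.21 0.33 0.07 2.38 1.67] maxstep 0.08
  key 2 [0.1  1.31 0.43 0.06 2.18 1.66] maxstep 0.02
P (0.6293, 0.153) 3.1685926535897933
  key 0 [ 0.12  0.64  1.28  0.    1.22 -1.48] maxstep 0.00
  key 1 [ 0.1   1.21  0.33  0.07  2.38 -1.47] maxstep 0.08
  key 2 [ 0.1   1.31  0.43  0.06  2.18 -1.49] maxstep 0.02
P (0.6293, 0.153) -3.114592653589793
  key 0 [ 0.12  0.64  1.28  0.    1.22 -1.48] maxstep 0.00
  key 1 [ 0.1   1.21  0.33  0.07  2.38 -1.47] maxstep 0.08
  key 2 [ 0.1   1.31  0.43  0.06  2.18 -1.49] maxstep 0.02
```

All keyframes are reachable if I tilt through vertical. I'll untilt, then yaw so the camera looks along +y and measure frames D and B from above.

Emit:
apply_moves(delta_pos=[[0,0,0],[0,0,0],[0,0,0],[0,0,0],[0,0,0],[0,0,0],[0,0,0]], dr=[[-0.13,0.15,0],[-0.26,0.31,0],[-0.4,0.46,0],[-0.5,0.6,0],[-0.5,0.6,0],[-0.5,0.6,0],[-0.5,0.6,0]], jaw=[0.9,0.9,0.9,0.9,0.9,0.9,0.9])

```text
time: 13.67
tool_pos: [0.4366, 0.0284, 0.341]
tool_rot: [3.135, 0.342, -2.493]
contact_force: [0.1, -0.7, -0.4]
opening: 0.0827
grip_force: 0.0
```

Emit:
apply_moves(delta_pos=[[0,0,0],[0,0,0],[0,0,0],[0,0,0],[0,0,0],[0,0,0],[0,0,0]], dr=[[-0.13,0.15,0],[-0.26,0.31,0],[-0.4,0.46,0],[-0.5,0.6,0],[-0.5,0.6,0],[-0.5,0.6,0],[-0.5,0.6,0]], jaw=[0.9,0.9,0.9,0.9,0.9,0.9,0.9])

```text
time: 14.25
tool_pos: [0.4364, 0.0277, 0.3414]
tool_rot: [-3.13, -0.047, -2.491]
contact_force: [-0.5, 0.2, 0.2]
opening: 0.0825
grip_force: 0.0
```

Emit:
apply_moves(delta_pos=[[0.1,-0.1,0.1],[0.1,-0.2,0.15],[0.1,-0.3,0.15],[0.1,-0.3,0.15],[0.1,-0.3,0.15]], dr=[[0,0,-0.25],[0,0,-0.5],[0,0,-0.75],[0,0,-1],[0,0,-1]], jaw=[0.9,0.9,0.9,0.9,0.9])

```text
time: 14.67
tool_pos: [0.4767, -0.0966, 0.4026]
tool_rot: [-3.127, -0.046, -3.003]
contact_force: [0.2, 0.8, 0.1]
opening: 0.0829
grip_force: 0.0
```

Emit:
apply_moves(delta_pos=[[0,-0.1,0],[0,-0.15,0],[0,-0.15,0],[0,-0.15,0],[0,-0.15,0]], dr=[[0,0,-0.25],[0,0,-0.5],[0,0,-0.75],[0,0,-1],[0,0,-1]], jaw=[0.9,0.9,0.9,0.9,0.9])

```text
time: 15.08
tool_pos: [0.476, -0.1523, 0.4019]
tool_rot: [-3.13, -0.048, 2.788]
contact_force: [1.1, 0.4, -0.3]
opening: 0.0827
grip_force: 0.0
```

Emit:
apply_moves(delta_pos=[[0,0,0],[0,0,0],[0,0,0],[0,0,0],[0,0,0]], dr=[[0,0,-0.25],[0,0,-0.5],[0,0,-0.75],[0,0,-1],[0,0,-1]], jaw=[0.9,0.9,0.9,0.9,0.9])

```text
time: 15.5
tool_pos: [0.4764, -0.1515, 0.4021]
tool_rot: [-3.13, -0.048, 2.293]
contact_force: [0.8, -0.4, 0.3]
opening: 0.0827
grip_force: 0.0
```

Emit:
apply_moves(delta_pos=[[0,0,0],[0,0,0],[0,0,0],[0,0,0],[0,0,0]], dr=[[0,0,-0.25],[0,0,-0.5],[0,0,-0.75],[0,0,-1],[0,0,-1]], jaw=[0.9,0.9,0.9,0.9,0.9])

```text
time: 15.92
tool_pos: [0.4765, -0.1516, 0.4021]
tool_rot: [-3.13, -0.048, 1.795]
contact_force: [-0.6, -0.6, -0.2]
opening: 0.0829
grip_force: 0.0
```

Emit:
apply_moves(delta_pos=[[0,0,0],[0,0,0],[0,0,0],[0,0,0],[0,0,0],[0,0,0]], dr=[[0,0,-0.25],[0,0,-0.5],[0,0,-0.75],[0,0,-0.86],[0,0,-0.86],[0,0,-0.86]], jaw=[0.9,0.9,0.9,0.9,0.9,0.9])

```text
time: 16.42
tool_pos: [0.4768, -0.1517, 0.402]
tool_rot: [-3.129, -0.049, 1.371]
contact_force: [0.6, -0.2, 0.1]
opening: 0.0826
grip_force: 0.0
```

Run:
```python
from h import *
s=telemetry.observe(); print(s['tool_pos'],s['tool_rot'],s['qpos'].round(3).tolist())
snap('wrist','w5'); snap('top','tp5')
a=cv2.imread('pics/w5.png')[:270]; cv2.imwrite('pics/w5c.png',a)
ct=cam('top'); cs=cam('scene')
print('pusher org', tri([(480.9,250.5)],ct,[(184.5,200)],cs).round(4))
```

```text
[ 0.47676787 -0.15168021  0.40199197] [-3.1294371  -0.04856025  1.37059378] [-0.489, 0.235, 1.202, 0.044, 1.73, -0.283]
pusher org [[ 0.5105 -0.3468  0.0478  0.0047]]
```

View pics/w5c.png

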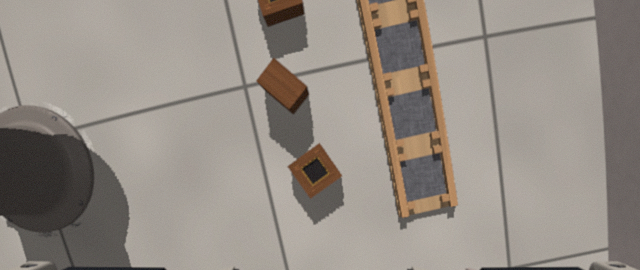

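The view shows D at (315,170), almost straight below the camera, and B at (283,85). I'll measure both numerically and check which way A and B face with one zoomed scene picture.

```bash
cat >> h.py <<'E'
def frames(im,c,zs=(.04,),amin=250,rowmax=262):
    h=cv2.cvtColor(im,cv2.COLOR_BGR2HSV); h[rowmax:]=0
    m=cv2.inRange(h,(3,80,25),(17,255,235)); k,lab,st,ce=cv2.connectedComponentsWithStats(cv2.morphologyEx(m,cv2.MORPH_OPEN,np.ones((3,3))))
    for i in range(1,k):
        if st[i,4]<amin: continue
        cnt=cv2.findContours((lab==i).astype('u1'),0,2)[0][0][:,0].astype(float)
        for z in zs:
            g=(onz(cnt,z,c)[:,:2]*1000).astype('f4'); r=cv2.minAreaRect(g)
            print('z',z,'px',ce[i].round(),'ctr',np.round(r[0],1),'size',np.round(r[1],1),'ang %.1f'%r[2])
E
python3 - <<'E'
from h import *
c=cam('wrist',np.load('pics/w5.npy')); print('cam',c[5].round(3))
frames(cv2.imread('pics/w5.png'),c,(.04,.06))
a=cv2.imread('pics/scene0.png'); f=lambda a:cv2.resize(a,None,fx=7,fy=7,interpolation=cv2.INTER_CUBIC)
cv2.imwrite('pics/ab.png',np.hstack([f(a[190:240,315:365]),f(a[215:265,430:480])]))
E
```

```text
cam [ 0.491 -0.093  0.563]
z 0.04 px [280.  10.] ctr [467. 126.] size [33.4 62.2] ang 77.7
z 0.06 px [280.  10.] ctr [467.9 117.7] size [32.1 59.8] ang 77.7
z 0.04 px [408. 101.] ctr [625.8 -37.3] size [ 92.8 317.4] ang 1.5
z 0.06 px [408. 101.] ctr [620.7 -39.4] size [ 89.2 305.3] ang 1.5
z 0.04 px [283.  86.] ctr [450.1  28.1] size [43.3 70.8] ang 39.2
z 0.06 px [283.  86.] ctr [451.7  23.4] size [41.7 68.1] ang 39.2
z 0.04 px [314. 171.] ctr [ 469.7 -100.7] size [59.3 60.4] ang 23.7
z 0.06 px [314. 171.] ctr [ 470.5 -100.4] size [57.  58.1] ang 23.7
```

View pics/ab.png

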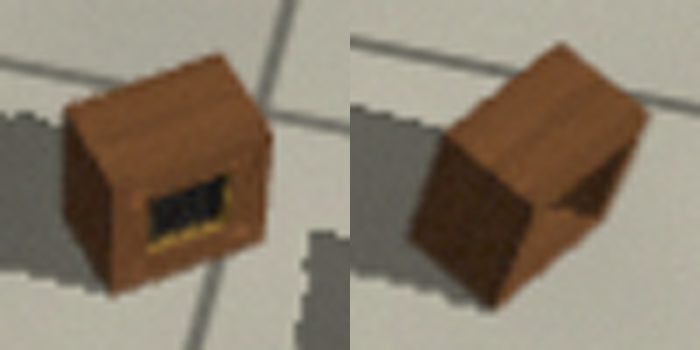

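A's open back faces +y/+x, so its face points toward about −2.25 rad. B's face points to +0.684 rad. Now a helper that turns a keyframe list into move numbers.

```bash
cat > plan.py <<'E'
from kin import *
from cell import telemetry
h=np.pi/4
def plan(keys,start=None,check=True):
    """keys: (cx,cy,cz, phi, theta, back) ; gp = centre - back*d ; prints shares per call"""
    s=telemetry.observe(); p,A=(np.array(s['tool_pos']),R.from_euler('xyz',s['tool_rot'])) if start is None else start
    x=np.load('kin.npy'); q=np.array(s['qpos'])
    for k,(cx,cy,cz,f,th,b) in enumerate(keys):
        pt,At=tool((cx,cy,cz),f,th,0,b)
        rv=(At*A.inv()).as_rotvec(); d=pt-p
        n=int(max(np.ceil(np.abs(rv).max()/.5),np.ceil(np.abs(d).max()/.4),1))
        for j in range(n):
            rows=int(np.ceil(max(np.linalg.norm(d)/n/.0417,np.linalg.norm(rv)/n/.125)))+1
            print(k,'dpos',(d/n/.4).round(3).tolist(),'dr',(rv/n/.5).round(3).tolist(),'rows',rows)
        if check:
            m=0
            for i in range(1,13):
                ss=ik(x,p+d*i/12,R.from_rotvec(rv*i/12)*A,seeds=[q])
                if not ss: print('   UNREACH',i,q.round(2)); break
                m=max(m,np.abs(ss[0]-q).max()); q=ss[0]
            print('     q',q.round(2).tolist(),'step %.2f'%m)
        p,A=pt,At
E
python3 - <<'E'
from plan import *
B=(.449,.026); P=(.6348,-.046)
plan([(*B,.20,.684,0,0),(*B,.03,.684,h,.10),(*B,.03,.684,h,.004),(*B,.10,.684,h,.004),(*B,.16,.684,0,.004),(*P,.14,.027,0,.004),(*P,.10,.027,-h,.004),(*P,.034,.027,-h,.004)])
E
```

```text
0 dpos [-0.035, 0.222, -0.276] dr [-0.049, 0.015, -0.684] rows 5
0 dpos [-0.035, 0.222, -0.276] dr [-0.049, 0.015, -0.684] rows 5
     q [-0.11, 0.25, 1.79, 0.0, 1.1, 0.77] step 0.09
1 dpos [-0.055, -0.045, -0.117] dr [0.496, -0.609, 0.0] rows 5
1 dpos [-0.055, -0.045, -0.117] dr [0.496, -0.609, 0.0] rows 5
     q [-0.86, 0.4, 2.44, 1.3, 0.82, -1.16] step 0.21
2 dpos [0.132, 0.107, -0.17] dr [0.0, 0.0, 0.0] rows 4
     q [-0.62, 0.65, 2.4, 1.74, 0.77, -1.44] step 0.04
3 dpos [0.0, 0.0, 0.175] dr [0.0, 0.0, 0.0] rows 3
     q [-0.62, 0.41, 2.37, 1.46, 0.76, -1.06] step 0.03
4 dpos [-0.01, -0.008, 0.07] dr [-0.496, 0.609, -0.0] rows 5
4 dpos [-0.01, -0.008, 0.07] dr [-0.496, 0.609, -0.0] rows 5
     q [-0.11, 0.3, 1.84, -0.0, 1.0, 0.77] step 0.21
5 dpos [0.232, -0.09, -0.025] dr [-0.0, 0.0, -0.657] rows 4
5 dpos [0.232, -0.09, -0.025] dr [-0.0, 0.0, -0.657] rows 4
     q [-0.19, 0.63, 1.33, 0.0, 1.18, 1.35] step 0.05
6 dpos [-0.013, -0.0, -0.045] dr [-0.021, 0.785, 0.0] rows 5
6 dpos [-0.013, -0.0, -0.045] dr [-0.021, 0.785, 0.0] rows 5
     q [-0.14, 1.21, 0.46, -0.15, 2.24, 1.36] step 0.09
7 dpos [0.0, 0.0, -0.165] dr [0.0, 0.0, 0.0] rows 3
     q [-0.14, 1.28, 0.5, -0.14, 2.14, 1.38] step 0.01
```

Emit:
apply_moves(delta_pos=[[-0.035,0.222,-0.276],[-0.035,0.222,-0.276],[-0.035,0.222,-0.276],[-0.035,0.222,-0.276],[-0.035,0.222,-0.276],[-0.035,0.222,-0.276]], dr=[[-0.05,0.015,-0.684],[-0.05,0.015,-0.684],[-0.05,0.015,-0.684],[-0.05,0.015,-0.684],[-0.05,0.015,-0.684],[-0.05,0.015,-0.684]], jaw=[0.95,0.95,0.95,0.95,0.95,0.95], force=25)

```text
time: 17.02
tool_pos: [0.463, -0.0628, 0.2917]
tool_rot: [-3.131, -0.022, 1.025]
contact_force: [1.0, -0.9, -0.1]
opening: 0.0871
grip_force: 0.0
```

Emit:
apply_moves(delta_pos=[[-0.035,0.222,-0.276],[-0.035,0.222,-0.276],[-0.035,0.222,-0.276],[-0.035,0.222,-0.276],[-0.035,0.222,-0.276],[-0.035,0.222,-0.276]], dr=[[-0.05,0.015,-0.684],[-0.05,0.015,-0.684],[-0.05,0.015,-0.684],[-0.05,0.015,-0.684],[-0.05,0.015,-0.684],[-0.05,0.015,-0.684]], jaw=[0.95,0.95,0.95,0.95,0.95,0.95])

```text
time: 17.52
tool_pos: [0.4504, 0.025, 0.1821]
tool_rot: [3.14, 0.0, 0.681]
contact_force: [0.2, -0.9, 0.4]
opening: 0.0873
grip_force: 0.0
```

Emit:
apply_moves(delta_pos=[[-0.055,-0.045,-0.117],[-0.055,-0.045,-0.117],[-0.055,-0.045,-0.117],[-0.055,-0.045,-0.117],[-0.055,-0.045,-0.117],[-0.055,-0.045,-0.117],[-0.055,-0.045,-0.117],[-0.055,-0.045,-0.117]], dr=[[0.496,-0.609,0],[0.496,-0.609,0],[0.496,-0.609,0],[0.496,-0.609,0],[0.496,-0.609,0],[0.496,-0.609,0],[0.496,-0.609,0],[0.496,-0.609,0]], jaw=[0.95,0.95,0.95,0.95,0.95,0.95,0.95,0.95])

```text
time: 18.18
tool_pos: [0.4285, 0.0071, 0.1354]
tool_rot: [3.14, -0.392, 0.68]
contact_force: [0.4, -0.0, -0.2]
opening: 0.0874
grip_force: 0.0
```

Emit:
apply_moves(delta_pos=[[-0.055,-0.045,-0.117],[-0.055,-0.045,-0.117],[-0.055,-0.045,-0.117],[-0.055,-0.045,-0.117],[-0.055,-0.045,-0.117],[-0.055,-0.045,-0.117],[-0.055,-0.045,-0.117],[-0.055,-0.045,-0.117]], dr=[[0.496,-0.609,0],[0.496,-0.609,0],[0.496,-0.609,0],[0.496,-0.609,0],[0.496,-0.609,0],[0.496,-0.609,0],[0.496,-0.609,0],[0.496,-0.609,0]], jaw=[0.95,0.95,0.95,0.95,0.95,0.95,0.95,0.95])

```text
time: 18.85
tool_pos: [0.4051, -0.0107, 0.0868]
tool_rot: [-3.134, -0.786, 0.674]
contact_force: [-0.4, -0.4, 0.1]
opening: 0.0872
grip_force: 0.0
```

Run:
```python
from plan import *
s=telemetry.observe(); print(s['tool_pos'],s['tool_rot'],s['qpos'].round(2).tolist())
B=(.449,.026); print(tool((*B,.03),.684,h,0,.1)[0],tool((*B,.03),.684,h,0,.1)[1].as_euler('xyz'))
plan([(*B,.03,.684,h,.004)])
from h import *
frames(cv2.cvtColor(eyes.read_camera('top'),cv2.COLOR_RGB2BGR),cam('top'),(.06,.04),rowmax=480)
```

```text
[ 0.40510276 -0.01074462  0.08679019] [-3.13399702 -0.78571317  0.67376674] [-0.86, 0.4, 2.44, 1.3, 0.82, -1.15]
[ 0.40460843 -0.01019238  0.08727565] [ 3.14159265 -0.78539816  0.684     ]
0 dpos [0.13, 0.109, -0.168] dr [-0.009, -0.006, 0.01] rows 4
     q [-0.62, 0.65, 2.4, 1.74, 0.77, -1.44] step 0.04
z 0.06 px [ 13. 198.] ctr [794.5 745.7] size [ 62.8 248.7] ang 89.5
z 0.04 px [ 13. 198.] ctr [802.4 757.7] size [ 63.9 253.1] ang 89.5
z 0.06 px [325. 210.] ctr [654.7   5.5] size [ 26.1 393.7] ang 1.5
z 0.04 px [325. 210.] ctr [660.1   4.5] size [ 26.6 400.6] ang 1.5
z 0.06 px [329. 239.] ctr [590.7   4.3] size [ 31.7 394.2] ang 1.4
z 0.04 px [329. 239.] ctr [595.1   3.3] size [ 32.2 401.1] ang 1.4
z 0.06 px [475. 265.] ctr [ 480.2 -329.4] size [ 74.9 162.1] ang 78.0
z 0.04 px [475. 265.] ctr [ 482.6 -336.2] size [ 76.2 165. ] ang 78.0
z 0.06 px [379. 282.] ctr [467.5 -96.8] size [58.2 64.5] ang 23.9
z 0.04 px [379. 282.] ctr [469.7 -99.5] size [59.2 65.6] ang 23.9
z 0.06 px [272. 299.] ctr [465.6 156.4] size [61.  59.9] ang 5.3
z 0.04 px [272. 299.] ctr [467.7 158.1] size [62.1 60.9] ang 5.3
z 0.06 px [328. 298.] ctr [448.7  26.6] size [40.6 62.1] ang 37.0
z 0.04 px [328. 298.] ctr [450.5  26. ] size [41.3 63.2] ang 37.0
z 0.06 px [207. 312.] ctr [455.4 305.4] size [50.2 60.2] ang 56.0
z 0.04 px [207. 312.] ctr [457.4 309.7] size [51.1 61.2] ang 56.0
z 0.06 px [593. 422.] ctr [  91.5 -524.1] size [233.  192.9] ang 89.9
z 0.04 px [593. 422.] ctr [  87.1 -534.3] size [237.1 196.3] ang 89.9
z 0.06 px [ 15. 423.] ctr [273.  748.7] size [ 68.5 111.3] ang 89.2
z 0.04 px [ 15. 423.] ctr [271.8 760.7] size [ 69.7 113.2] ang 89.2
z 0.06 px [ 17. 469.] ctr [177.3 749.6] size [69.5 49.1] ang 88.4
z 0.04 px [ 17. 469.] ctr [174.4 761.7] size [70.7 50. ] ang 88.4
```

Emit:
apply_moves(delta_pos=[[0.04,0.035,-0.05],[0.08,0.07,-0.1],[0.12,0.1,-0.15],[0.13,0.109,-0.168],[0.13,0.109,-0.168],[0.13,0.109,-0.168]], dr=[[-0.009,-0.006,0.01],[-0.009,-0.006,0.01],[-0.009,-0.006,0.01],[-0.009,-0.006,0.01],[-0.009,-0.006,0.01],[-0.009,-0.006,0.01]], jaw=[0.95,0.95,0.95,0.95,0.95,0.95])

```text
time: 19.4
tool_pos: [0.4574, 0.0347, 0.0205]
tool_rot: [3.139, -0.784, 0.691]
contact_force: [0.6, 0.8, -0.5]
opening: 0.0874
grip_force: 0.0
```

Emit:
apply_moves(delta_pos=[[0,0,0],[0,0,0],[0,0,0],[0,0,0],[0,0,0],[0,0,0]], dr=[[0,0,0],[0,0,0],[0,0,0],[0,0,0],[0,0,0],[0,0,0]], jaw=[0.5,0.5,0.5,0.5,0.5,0.5])

```text
time: 19.9
tool_pos: [0.4571, 0.033, 0.0207]
tool_rot: [3.138, -0.785, 0.687]
contact_force: [-2.6, -2.2, 6.2]
opening: 0.0598
grip_force: 25.0
```

Emit:
apply_moves(delta_pos=[[0,0,0],[0,0,0.06],[0,0,0.12],[0,0,0.175],[0,0,0.175]], dr=[[0,0,0],[0,0,0],[0,0,0],[0,0,0],[0,0,0]], jaw=[0.5,0.5,0.5,0.5,0.5], force=40)

```text
time: 20.32
tool_pos: [0.4578, 0.0328, 0.0929]
tool_rot: [3.132, -0.786, 0.692]
contact_force: [0.1, -0.8, -2.4]
opening: 0.0599
grip_force: 40.0
```

Emit:
apply_moves(delta_pos=[[-0.01,-0.008,0.07],[-0.01,-0.008,0.07],[-0.01,-0.008,0.07],[-0.01,-0.008,0.07],[-0.01,-0.008,0.07],[-0.01,-0.008,0.07],[-0.01,-0.008,0.07],[-0.01,-0.008,0.07]], dr=[[-0.12,0.15,0],[-0.24,0.3,0],[-0.36,0.45,0],[-0.496,0.609,0],[-0.496,0.609,0],[-0.496,0.609,0],[-0.496,0.609,0],[-0.496,0.609,0]], jaw=[0.5,0.5,0.5,0.5,0.5,0.5,0.5,0.5])

```text
time: 20.98
tool_pos: [0.4534, 0.031, 0.118]
tool_rot: [3.14, -0.391, 0.689]
contact_force: [0.2, -0.1, -1.3]
opening: 0.06
grip_force: 40.0
```

Emit:
apply_moves(delta_pos=[[-0.01,-0.008,0.07],[-0.01,-0.008,0.07],[-0.01,-0.008,0.07],[-0.01,-0.008,0.07],[-0.01,-0.008,0.07],[-0.01,-0.008,0.07],[-0.01,-0.008,0.07],[-0.01,-0.008,0.07]], dr=[[-0.12,0.15,0],[-0.24,0.3,0],[-0.36,0.45,0],[-0.496,0.609,0],[-0.496,0.609,0],[-0.496,0.609,0],[-0.496,0.609,0],[-0.496,0.609,0]], jaw=[0.5,0.5,0.5,0.5,0.5,0.5,0.5,0.5])

```text
time: 21.65
tool_pos: [0.4475, 0.0267, 0.1453]
tool_rot: [-3.139, 0.001, 0.685]
contact_force: [-0.6, 0.5, -2.0]
opening: 0.0599
grip_force: 40.0
```

Emit:
apply_moves(delta_pos=[[0.08,-0.03,0],[0.16,-0.06,0],[0.232,-0.09,-0.025],[0.232,-0.09,-0.025],[0.232,-0.09,-0.025],[0.232,-0.09,-0.025]], dr=[[0,0,-0.2],[0,0,-0.4],[0,0,-0.657],[0,0,-0.657],[0,0,-0.657],[0,0,-0.657]], jaw=[0.5,0.5,0.5,0.5,0.5,0.5])

```text
time: 22.15
tool_pos: [0.5404, -0.0095, 0.1357]
tool_rot: [-3.14, 0.003, 0.358]
contact_force: [0.2, 0.4, -1.6]
opening: 0.0597
grip_force: 40.0
```

Emit:
apply_moves(delta_pos=[[0.08,-0.03,0],[0.16,-0.06,0],[0.232,-0.09,-0.025],[0.232,-0.09,-0.025],[0.232,-0.09,-0.025],[0.232,-0.09,-0.025]], dr=[[0,0,-0.2],[0,0,-0.4],[0,0,-0.657],[0,0,-0.657],[0,0,-0.657],[0,0,-0.657]], jaw=[0.5,0.5,0.5,0.5,0.5,0.5])

```text
time: 22.65
tool_pos: [0.6332, -0.0446, 0.1263]
tool_rot: [-3.141, 0.003, 0.031]
contact_force: [0.0, 1.2, -0.9]
opening: 0.0602
grip_force: 40.0
```

Emit:
apply_moves(delta_pos=[[-0.013,0,-0.045],[-0.013,0,-0.045],[-0.013,0,-0.045],[-0.013,0,-0.045],[-0.013,0,-0.045],[-0.013,0,-0.045],[-0.013,0,-0.045]], dr=[[-0.005,0.2,0],[-0.01,0.4,0],[-0.015,0.6,0],[-0.021,0.785,0],[-0.021,0.785,0],[-0.021,0.785,0],[-0.021,0.785,0]], jaw=[0.5,0.5,0.5,0.5,0.5,0.5,0.5])

```text
time: 23.23
tool_pos: [0.629, -0.0447, 0.109]
tool_rot: [-3.141, 0.391, 0.03]
contact_force: [-0.0, -1.3, -0.7]
opening: 0.0597
grip_force: 40.0
```

Emit:
apply_moves(delta_pos=[[-0.013,0,-0.045],[-0.013,0,-0.045],[-0.013,0,-0.045],[-0.013,0,-0.045],[-0.013,0,-0.045],[-0.013,0,-0.045],[-0.013,0,-0.045]], dr=[[-0.005,0.2,0],[-0.01,0.4,0],[-0.015,0.6,0],[-0.021,0.785,0],[-0.021,0.785,0],[-0.021,0.785,0],[-0.021,0.785,0]], jaw=[0.5,0.5,0.5,0.5,0.5,0.5,0.5])

```text
time: 23.82
tool_pos: [0.6244, -0.0452, 0.092]
tool_rot: [-3.14, 0.781, 0.03]
contact_force: [0.3, 0.6, -0.5]
opening: 0.0599
grip_force: 40.0
```

Run:
```python
from plan import *
from h import *
s=telemetry.observe(); print(s['tool_pos'],s['tool_rot'],s['opening'],s['grip_force'])
P=(.6348,-.046); plan([(*P,.06,.027,-h,.004),(*P,.034,.027,-h,.004)])
snap('scene','sc6'); cv2.imwrite('pics/sc6c.png',cv2.resize(cv2.imread('pics/sc6.png')[150:360,190:450],None,fx=3,fy=2.8))
```

```text
[ 0.62441472 -0.04521234  0.09195431] [-3.14020858  0.78119507  0.03005834] 0.05993488490107191 39.99520003795624
0 dpos [-0.001, -0.003, -0.106] dr [-0.002, 0.008, -0.004] rows 3
     q [-0.14, 1.25, 0.49, -0.14, 2.18, 1.37] step 0.01
1 dpos [0.0, 0.0, -0.065] dr [0.0, 0.0, 0.0] rows 2
     q [-0.14, 1.28, 0.5, -0.14, 2.14, 1.38] step 0.00
```

View pics/sc6c.png

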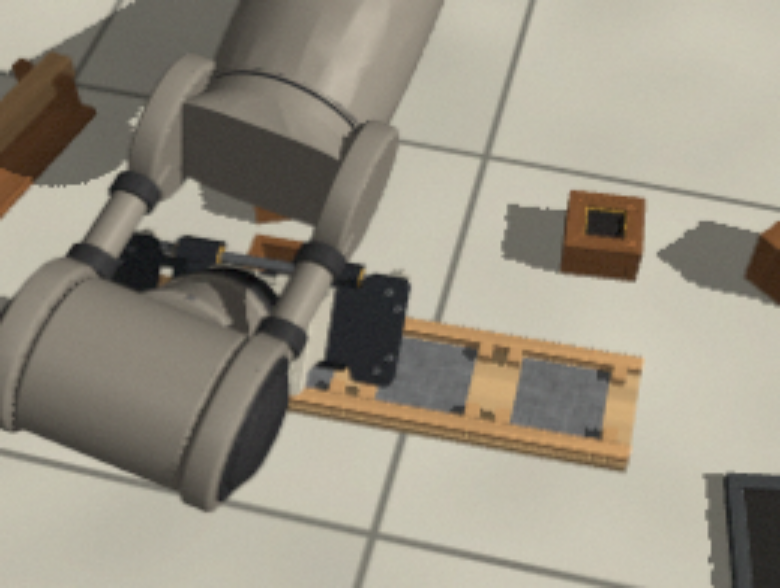

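The held frame B shows its open back upward. I'll lower it into pocket 2 and release it.

Emit:
apply_moves(delta_pos=[[-0.001,-0.003,-0.05],[-0.001,-0.003,-0.1],[-0.001,-0.003,-0.13],[-0.001,-0.003,-0.155],[-0.001,-0.003,-0.17],[-0.001,-0.003,-0.175],[-0.001,-0.003,-0.175]], dr=[[-0.002,0.008,-0.004],[-0.002,0.008,-0.004],[-0.002,0.008,-0.004],[-0.002,0.008,-0.004],[-0.002,0.008,-0.004],[-0.002,0.008,-0.004],[-0.002,0.008,-0.004]], jaw=[0.5,0.5,0.5,0.5,0.5,0.5,0.5])

```text
time: 24.45
tool_pos: [0.624, -0.0463, 0.0217]
tool_rot: [-3.142, 0.79, 0.027]
contact_force: [-0.8, 0.2, 1.4]
opening: 0.0601
grip_force: 40.0
```

Emit:
apply_moves(delta_pos=[[0,0,-0.003],[0,0,-0.006],[0,0,-0.006]], dr=[[0,0,0],[0,0,0],[0,0,0]], jaw=[0.5,0.5,0.5])

```text
time: 24.7
tool_pos: [0.6241, -0.0463, 0.0217]
tool_rot: [3.141, 0.79, 0.026]
contact_force: [-3.4, 0.2, 11.3]
opening: 0.06
grip_force: 40.0
```

Emit:
apply_moves(delta_pos=[[0,0,0.005],[0,0,0.005],[0,0,0.005],[0,0,0.005],[0.05,0.001,0.055],[0.11,0.003,0.115],[0.16,0.004,0.16],[0.16,0.004,0.16]], dr=[[0,0,0],[0,0,0],[0,0,0],[0,0,0],[0,0,0],[0,0,0],[0,0,0],[0,0,0]], jaw=[0.82,0.82,0.82,0.82,0.82,0.82,0.82,0.82])

```text
time: 25.37
tool_pos: [0.651, -0.0365, 0.1103]
tool_rot: [-3.134, 0.815, 0.028]
contact_force: [2.1, 0.0, 2.7]
opening: 0.0751
grip_force: 0.0
```

Run:
```python
from plan import *
from h import *
D=(.4697,-.1007)
for g in (.414,1.984,-1.157):
  print('grasp',g); plan([(.56,-.06,.24,.3,-.3,0),(.5,-.1,.24,g,0,0),(*D,.02,g,h,.10),(*D,.02,g,h,.004),(*D,.1,g,h,.004),(*D,.15,1.1,0,.004),(*D,.11,1.1,-h,.004),(*D,.033,1.1,-h,.004)])
```

```text
grasp 0.414
0 dpos [-0.12, -0.031, 0.139] dr [0.078, -0.51, 0.27] rows 4
0 dpos [-0.12, -0.031, 0.139] dr [0.078, -0.51, 0.27] rows 4
     q [-0.17, 0.58, 1.19, -0.13, 1.64, 1.11] step 0.25
1 dpos [-0.137, -0.096, -0.002] dr [0.21, -0.562, 0.226] rows 4
     q [-0.35, 0.32, 1.57, 0.0, 1.25, 0.81] step 0.04
2 dpos [-0.103, -0.03, -0.18] dr [0.316, -0.719, -0.0] rows 5
2 dpos [-0.103, -0.03, -0.18] dr [0.316, -0.719, -0.0] rows 5
     q [-1.05, 0.45, 2.38, 1.37, 0.8, -1.14] step 0.23
3 dpos [0.155, 0.068, -0.17] dr [0.0, 0.0, 0.0] rows 4
     q [-0.83, 0.68, 2.33, 1.76, 0.75, -1.38] step 0.03
4 dpos [0.0, 0.0, 0.2] dr [0.0, 0.0, 0.0] rows 3
     q [-0.83, 0.44, 2.3, 1.46, 0.74, -0.98] step 0.04
5 dpos [-0.012, -0.005, 0.057] dr [-0.55, 0.582, 0.65] rows 6
5 dpos [-0.012, -0.005, 0.057] dr [-0.55, 0.582, 0.65] rows 6
     q [-0.37, 0.36, 1.78, -0.0, 1.0, 0.1] step 0.16
6 dpos [-0.006, -0.012, -0.045] dr [-0.7, 0.356, -0.0] rows 5
6 dpos [-0.006, -0.012, -0.045] dr [-0.7, 0.356, -0.0] rows 5
     q [0.02, 0.69, 1.63, -0.69, 1.34, 0.84] step 0.08
7 dpos [0.0, 0.0, -0.192] dr [0.0, 0.0, 0.
[... 2424 characters left out ...]
dpos [-0.002, 0.005, 0.023] dr [0.011, 0.388, 0.847] rows 5
5 dpos [-0.002, 0.005, 0.023] dr [0.011, 0.388, 0.847] rows 5
5 dpos [-0.002, 0.005, 0.023] dr [0.011, 0.388, 0.847] rows 5
5 dpos [-0.002, 0.005, 0.023] dr [0.011, 0.388, 0.847] rows 5
5 dpos [-0.002, 0.005, 0.023] dr [0.011, 0.388, 0.847] rows 5
   UNREACH 1 [-0.09  0.29  1.93 -0.49  0.79  2.96]
     q [-0.09, 0.29, 1.93, -0.49, 0.79, 2.96] step 0.00
6 dpos [-0.006, -0.012, -0.045] dr [-0.7, 0.356, -0.0] rows 5
6 dpos [-0.006, -0.012, -0.045] dr [-0.7, 0.356, -0.0] rows 5
     q [0.02, 0.69, 1.63, -0.69, 1.34, 0.84] step 2.78
7 dpos [0.0, 0.0, -0.192] dr [0.0, 0.0, 0.0] rows 3
     q [0.02, 0.81, 1.65, -0.72, 1.23, 0.94] step 0.01
```

The last retract hit the reach limit and drifted a little, so I'll back off and check frame B and the others with the top camera.

Emit:
apply_moves(delta_pos=[[0,0,0.1],[-0.05,-0.02,0.139],[-0.12,-0.031,0.139],[-0.12,-0.031,0.139],[-0.12,-0.031,0.139],[-0.12,-0.031,0.139]], dr=[[0,0,0],[0.078,-0.51,0.27],[0.078,-0.51,0.27],[0.078,-0.51,0.27],[0.078,-0.51,0.27],[0.078,-0.51,0.27]], jaw=[0.95,0.95,0.95,0.95,0.95,0.95], force=25)

```text
time: 25.87
tool_pos: [0.6062, -0.0516, 0.1551]
tool_rot: [-3.123, 0.528, 0.176]
contact_force: [-0.0, -0.1, -0.1]
opening: 0.0872
grip_force: 0.0
```

Emit:
apply_moves(delta_pos=[[-0.12,-0.031,0.139],[-0.12,-0.031,0.139],[-0.12,-0.031,0.139],[-0.12,-0.031,0.139],[-0.12,-0.031,0.139],[-0.12,-0.031,0.139]], dr=[[0.078,-0.51,0.27],[0.078,-0.51,0.27],[0.078,-0.51,0.27],[0.078,-0.51,0.27],[0.078,-0.51,0.27],[0.078,-0.51,0.27]], jaw=[0.95,0.95,0.95,0.95,0.95,0.95])

```text
time: 26.37
tool_pos: [0.5624, -0.0645, 0.2089]
tool_rot: [3.135, 0.273, 0.299]
contact_force: [0.7, -0.4, -0.2]
opening: 0.0875
grip_force: 0.0
```

Emit:
apply_moves(delta_pos=[[-0.3,-0.3,0.1],[-0.3,-0.3,0.1],[-0.3,-0.3,0.1],[-0.3,-0.3,0.1],[-0.3,-0.3,0.1],[-0.3,-0.3,0.1]], dr=[[0.1,-0.59,0.4],[0.1,-0.59,0.4],[0.1,-0.59,0.4],[0.1,-0.59,0.4],[0.1,-0.59,0.4],[0.1,-0.59,0.4]], jaw=[0.95,0.95,0.95,0.95,0.95,0.95])

```text
time: 26.87
tool_pos: [0.4415, -0.1868, 0.2496]
tool_rot: [3.068, -0.019, 0.488]
contact_force: [0.6, -0.4, -0.3]
opening: 0.0873
grip_force: 0.0
```

```bash
cat >> h.py <<'E'
def look(zs=(.04,.06),fn='tpx'):
    """compact top-camera report of red-brown blobs on the work area"""
    im=cv2.cvtColor(snap('top',fn),cv2.COLOR_RGB2BGR); c=cam('top'); h=cv2.cvtColor(im,cv2.COLOR_BGR2HSV)
    m=cv2.inRange(h,(3,120,20),(14,255,235)); k,lab,st,ce=cv2.connectedComponentsWithStats(cv2.morphologyEx(m,cv2.MORPH_OPEN,np.ones((3,3))))
    for i in range(1,k):
        cnt=cv2.findContours((lab==i).astype('u1'),0,2)[0][0][:,0].astype(float)
        w=onz([ce[i]],.04,c)[0]
        if st[i,4]<80 or not(.2<w[0]<.8 and abs(w[1])<.45): continue
        for z in zs:
            r=cv2.minAreaRect((onz(cnt,z,c)[:,:2]*1000).astype('f4'))
            print('z',z,'ctr',np.round(r[0],1),'size',np.round(r[1],1),'ang %.1f'%r[2],'n',st[i,4])
E
python3 - <<'E'
from h import *
look((.04,.05,.06)); s=telemetry.observe(); print(s['tool_pos'],s['tool_rot'])
E
```

```text
z 0.04 ctr [469.4 -99.7] size [58.4 62.8] ang 23.6 n 353
z 0.05 ctr [468.3 -98.4] size [57.9 62.2] ang 23.6 n 353
z 0.06 ctr [467.3 -97. ] size [57.4 61.7] ang 23.6 n 353
z 0.04 ctr [468.  158.2] size [60.2 58.5] ang 5.3 n 374
z 0.05 ctr [466.9 157.3] size [59.7 58. ] ang 5.3 n 374
z 0.06 ctr [465.8 156.5] size [59.2 57.5] ang 5.3 n 374
z 0.04 ctr [459.6 312.1] size [41.9 59.3] ang 53.9 n 388
z 0.05 ctr [458.6 310. ] size [41.6 58.8] ang 53.9 n 388
z 0.06 ctr [457.6 307.8] size [41.2 58.3] ang 53.9 n 388
[ 0.44252754 -0.18554918  0.2491529 ] [ 3.06828745 -0.01910636  0.48959929]
```

```bash
sed -i 's/cv2.morphologyEx(m,cv2.MORPH_OPEN,np.ones((3,3))))\n    for i in range(1,k):\n        cnt/&/' h.py
python3 - <<'E'
import re
s=open('h.py').read(); i=s.index('def look'); t=s[i:].replace("cv2.morphologyEx(m,cv2.MORPH_OPEN,np.ones((3,3)))","cv2.morphologyEx(m,cv2.MORPH_CLOSE,np.ones((3,3)))").replace('(14,255,235)','(13,255,170)'); open('h.py','w').write(s[:i]+t)
E
python3 - <<'E'
from h import *
look((.05,))
im=cv2.imread('pics/tpx.png'); u=proj([[.635,-.046,.05]],cam('top'))[0].astype(int); print(u)
print(cv2.cvtColor(im,cv2.COLOR_BGR2HSV)[u[1]-18:u[1]+19:3,u[0]].tolist()); print(cv2.cvtColor(im,cv2.COLOR_BGR2HSV)[u[1],u[0]-18:u[0]+19:3].tolist())
E
```

```text
z 0.05 ctr [629.8 -47.1] size [65.4 61.7] ang 1.7 n 377
z 0.05 ctr [468.4 -98.4] size [57.9 62.3] ang 23.6 n 386
z 0.05 ctr [466.9 157.1] size [59.4 58.5] ang 6.0 n 380
z 0.05 ctr [456.1 307.2] size [50.  59.1] ang 55.0 n 494
[347 217]
[[25, 17, 164], [16, 45, 159], [17, 114, 156], [13, 150, 95], [14, 160, 51], [20, 31, 25], [72, 46, 28], [160, 28, 27], [0, 24, 21], [120, 15, 17], [13, 151, 110], [14, 150, 56], [17, 106, 156]]
[[18, 96, 167], [16, 58, 128], [14, 159, 111], [12, 146, 70], [4, 94, 19], [146, 102, 20], [72, 46, 28], [48, 116, 11], [0, 34, 38], [12, 138, 85], [13, 157, 109], [17, 107, 98], [17, 106, 99]]
```

B sits square in pocket 2, at (0.632,−0.047) with the same yaw as the board. Next is D: pick it face up and stand it on its side.

Run:
```python
from plan import *
D=(.4697,-.1005); S=(.47,-.08)
plan([(.45,-.16,.22,1.984,0,0),(*D,.02,1.984,h,.10),(*D,.02,1.984,h,.004),(*D,.1,1.984,h,.004),(*S,.15,1.1,0,.004),(*S,.11,1.1,-h,.004),(*S,.034,1.1,-h,.004)])
```

```text
0 dpos [0.006, 0.021, -0.04] dr [0.004, 0.055, 0.995] rows 5
0 dpos [0.006, 0.021, -0.04] dr [0.004, 0.055, 0.995] rows 5
0 dpos [0.006, 0.021, -0.04] dr [0.004, 0.055, 0.995] rows 5
     q [-0.5, 0.28, 1.69, 0.0, 1.17, -0.92] step 0.13
1 dpos [0.053, 0.009, -0.155] dr [0.719, 0.315, 0.0] rows 5
1 dpos [0.053, 0.009, -0.155] dr [0.719, 0.315, 0.0] rows 5
     q [-0.66, 0.87, 1.28, 0.35, 1.71, -1.16] step 0.05
2 dpos [-0.068, 0.155, -0.17] dr [0.0, 0.0, 0.0] rows 4
     q [-0.61, 0.9, 1.48, 0.38, 1.48, -1.2] step 0.02
3 dpos [0.0, 0.0, 0.2] dr [0.0, 0.0, 0.0] rows 3
     q [-0.61, 0.78, 1.46, 0.38, 1.61, -1.15] step 0.01
4 dpos [0.006, 0.013, 0.057] dr [-0.81, 0.023, -0.837] rows 6
4 dpos [0.006, 0.013, 0.057] dr [-0.81, 0.023, -0.837] rows 6
     q [-0.33, 0.36, 1.79, -0.0, 1.0, 0.14] step 0.15
5 dpos [-0.006, -0.012, -0.045] dr [-0.7, 0.356, -0.0] rows 5
5 dpos [-0.006, -0.012, -0.045] dr [-0.7, 0.356, -0.0] rows 5
     q [0.06, 0.69, 1.61, -0.67, 1.36, 0.86] step 0.08
6 dpos [0.0, 0.0, -0.19] dr [0.0, 0.0, 0.0] rows 3
     q [0.06, 0.81, 1.64, -0.7, 1.25, 0.95] step 0.01
```

Emit:
apply_moves(delta_pos=[[0.006,0.021,-0.04],[0.006,0.021,-0.04],[0.006,0.021,-0.04],[0.006,0.021,-0.04],[0.006,0.021,-0.04],[0.006,0.021,-0.04]], dr=[[0.004,0.055,0.995],[0.004,0.055,0.995],[0.004,0.055,0.995],[0.004,0.055,0.995],[0.004,0.055,0.995],[0.004,0.055,0.995]], jaw=[0.95,0.95,0.95,0.95,0.95,0.95])

```text
time: 27.47
tool_pos: [0.4455, -0.1751, 0.2327]
tool_rot: [3.089, -0.001, 0.988]
contact_force: [-0.3, -0.2, -0.1]
opening: 0.087
grip_force: 0.0
```

Emit:
apply_moves(delta_pos=[[0.006,0.021,-0.04],[0.006,0.021,-0.04],[0.006,0.021,-0.04],[0.006,0.021,-0.04],[0.006,0.021,-0.04],[0.006,0.021,-0.04]], dr=[[0.004,0.055,0.995],[0.004,0.055,0.995],[0.004,0.055,0.995],[0.004,0.055,0.995],[0.004,0.055,0.995],[0.004,0.055,0.995]], jaw=[0.95,0.95,0.95,0.95,0.95,0.95])

```text
time: 27.97
tool_pos: [0.4472, -0.1673, 0.2173]
tool_rot: [3.113, 0.006, 1.482]
contact_force: [-0.9, -0.3, 0.3]
opening: 0.0872
grip_force: 0.0
```

Emit:
apply_moves(delta_pos=[[0.006,0.021,-0.04],[0.006,0.021,-0.04],[0.006,0.021,-0.04],[0.006,0.021,-0.04],[0.006,0.021,-0.04],[0.006,0.021,-0.04]], dr=[[0.004,0.055,0.995],[0.004,0.055,0.995],[0.004,0.055,0.995],[0.004,0.055,0.995],[0.004,0.055,0.995],[0.004,0.055,0.995]], jaw=[0.95,0.95,0.95,0.95,0.95,0.95])

```text
time: 28.47
tool_pos: [0.4493, -0.1591, 0.2016]
tool_rot: [3.139, -0.0, 1.978]
contact_force: [-0.2, 0.3, -0.4]
opening: 0.0874
grip_force: 0.0
```

Emit:
apply_moves(delta_pos=[[0.053,0.009,-0.155],[0.053,0.009,-0.155],[0.053,0.009,-0.155],[0.053,0.009,-0.155],[0.053,0.009,-0.155],[0.053,0.009,-0.155]], dr=[[0.719,0.315,0],[0.719,0.315,0],[0.719,0.315,0],[0.719,0.315,0],[0.719,0.315,0],[0.719,0.315,0]], jaw=[0.95,0.95,0.95,0.95,0.95,0.95])

```text
time: 28.97
tool_pos: [0.4703, -0.1558, 0.1399]
tool_rot: [3.14, -0.39, 1.982]
contact_force: [-0.3, 0.7, 0.8]
opening: 0.0873
grip_force: 0.0
```

Emit:
apply_moves(delta_pos=[[0.053,0.009,-0.155],[0.053,0.009,-0.155],[0.053,0.009,-0.155],[0.053,0.009,-0.155],[0.053,0.009,-0.155],[0.053,0.009,-0.155],[0.053,0.009,-0.155]], dr=[[0.719,0.315,0],[0.719,0.315,0],[0.719,0.315,0],[0.719,0.315,0],[0.719,0.315,0],[0.719,0.315,0],[0.719,0.315,0]], jaw=[0.95,0.95,0.95,0.95,0.95,0.95,0.95])

```text
time: 29.55
tool_pos: [0.492, -0.1517, 0.0799]
tool_rot: [3.136, -0.779, 1.988]
contact_force: [0.0, 0.4, 0.4]
opening: 0.0867
grip_force: 0.0
```

Run:
```python
from plan import *
s=telemetry.observe(); print(s['tool_pos'],s['tool_rot'],s['qpos'].round(2))
D=(.4697,-.1005); plan([(*D,.02,1.984,h,.008)])
```

```text
[ 0.49202614 -0.151663    0.07991906] [ 3.13647432 -0.77915253  1.98774523] [-0.66  0.86  1.28  0.35  1.7  -1.16]
0 dpos [-0.064, 0.146, -0.169] dr [0.009, 0.012, -0.0] rows 4
     q [-0.61, 0.89, 1.47, 0.38, 1.49, -1.2] step 0.02
```

Emit:
apply_moves(delta_pos=[[-0.02,0.05,-0.055],[-0.04,0.1,-0.11],[-0.06,0.135,-0.155],[-0.064,0.146,-0.165],[-0.064,0.146,-0.165],[-0.064,0.146,-0.165]], dr=[[0.009,0.012,0],[0.009,0.012,0],[0.009,0.012,0],[0.009,0.012,0],[0.009,0.012,0],[0.009,0.012,0]], jaw=[0.95,0.95,0.95,0.95,0.95,0.95])

```text
time: 30.05
tool_pos: [0.4671, -0.0943, 0.0135]
tool_rot: [3.141, -0.788, 1.984]
contact_force: [0.8, 0.3, 0.3]
opening: 0.0873
grip_force: 0.0
```

Emit:
apply_moves(delta_pos=[[0,0,0],[0,0,0],[0,0,0],[0,0,0],[0,0,0],[0,0,0]], dr=[[0,0,0],[0,0,0],[0,0,0],[0,0,0],[0,0,0],[0,0,0]], jaw=[0.5,0.5,0.5,0.5,0.5,0.5])

```text
time: 30.55
tool_pos: [0.4662, -0.0941, 0.0119]
tool_rot: [-3.141, -0.791, 1.982]
contact_force: [1.4, -2.1, 2.6]
opening: 0.0598
grip_force: 25.0
```

Run:
```python
from plan import *
s=telemetry.observe(); print(s['tool_pos'],s['tool_rot'],s['opening'],s['grip_force'])
D=(.4697,-.1005); S=(.47,-.08)
plan([(*D,.1,1.984,h,.008),(*S,.15,1.1,0,.008),(*S,.11,1.1,-h,.008),(*S,.034,1.1,-h,.008)])
```

```text
[ 0.46624607 -0.0941496   0.01194565] [-3.14058962 -0.79116072  1.98203136] 0.05978049513992364 25.000141449272633
0 dpos [0.001, 0.002, 0.201] dr [-0.01, -0.006, 0.003] rows 3
     q [-0.61, 0.78, 1.45, 0.37, 1.62, -1.15] step 0.01
1 dpos [0.004, 0.017, 0.058] dr [-0.81, 0.023, -0.837] rows 6
1 dpos [0.004, 0.017, 0.058] dr [-0.81, 0.023, -0.837] rows 6
     q [-0.33, 0.35, 1.78, -0.0, 1.01, 0.14] step 0.15
2 dpos [-0.004, -0.009, -0.046] dr [-0.7, 0.356, -0.0] rows 5
2 dpos [-0.004, -0.009, -0.046] dr [-0.7, 0.356, -0.0] rows 5
     q [0.07, 0.69, 1.61, -0.67, 1.37, 0.85] step 0.08
3 dpos [0.0, 0.0, -0.19] dr [0.0, 0.0, 0.0] rows 3
     q [0.07, 0.81, 1.63, -0.69, 1.26, 0.95] step 0.01
```

Emit:
apply_moves(delta_pos=[[0,0,0],[0,0,0.07],[0,0,0.14],[0,0,0.2],[0,0,0.2]], dr=[[0,0,0],[0,0,0],[-0.01,-0.006,0.003],[-0.01,-0.006,0.003],[-0.01,-0.006,0.003]], jaw=[0.5,0.5,0.5,0.5,0.5], force=40)

```text
time: 30.97
tool_pos: [0.4674, -0.0945, 0.0951]
tool_rot: [3.137, -0.781, 1.988]
contact_force: [1.7, -0.7, -0.7]
opening: 0.0602
grip_force: 40.0
```

Emit:
apply_moves(delta_pos=[[0.004,0.017,0.058],[0.004,0.017,0.058],[0.004,0.017,0.058],[0.004,0.017,0.058],[0.004,0.017,0.058],[0.004,0.017,0.058],[0.004,0.017,0.058]], dr=[[-0.81,0.023,-0.837],[-0.81,0.023,-0.837],[-0.81,0.023,-0.837],[-0.81,0.023,-0.837],[-0.81,0.023,-0.837],[-0.81,0.023,-0.837],[-0.81,0.023,-0.837]], jaw=[0.5,0.5,0.5,0.5,0.5,0.5,0.5])

```text
time: 31.55
tool_pos: [0.4671, -0.0864, 0.1148]
tool_rot: [-3.044, -0.393, 1.508]
contact_force: [-0.3, -0.7, -1.5]
opening: 0.0596
grip_force: 40.0
```

Emit:
apply_moves(delta_pos=[[0.004,0.017,0.058],[0.004,0.017,0.058],[0.004,0.017,0.058],[0.004,0.017,0.058],[0.004,0.017,0.058],[0.004,0.017,0.058],[0.004,0.017,0.058]], dr=[[-0.81,0.023,-0.837],[-0.81,0.023,-0.837],[-0.81,0.023,-0.837],[-0.81,0.023,-0.837],[-0.81,0.023,-0.837],[-0.81,0.023,-0.837],[-0.81,0.023,-0.837]], jaw=[0.5,0.5,0.5,0.5,0.5,0.5,0.5])

```text
time: 32.13
tool_pos: [0.4691, -0.0797, 0.1373]
tool_rot: [-3.138, -0.002, 1.105]
contact_force: [-0.5, 0.0, -2.3]
opening: 0.0599
grip_force: 40.0
```

Emit:
apply_moves(delta_pos=[[-0.004,-0.009,-0.046],[-0.004,-0.009,-0.046],[-0.004,-0.009,-0.046],[-0.004,-0.009,-0.046],[-0.004,-0.009,-0.046],[-0.004,-0.009,-0.046]], dr=[[-0.7,0.356,0],[-0.7,0.356,0],[-0.7,0.356,0],[-0.7,0.356,0],[-0.7,0.356,0],[-0.7,0.356,0]], jaw=[0.5,0.5,0.5,0.5,0.5,0.5])

```text
time: 32.63
tool_pos: [0.4673, -0.084, 0.1189]
tool_rot: [-3.137, 0.389, 1.102]
contact_force: [0.9, -0.1, -1.8]
opening: 0.0601
grip_force: 40.0
```

Emit:
apply_moves(delta_pos=[[-0.004,-0.009,-0.046],[-0.004,-0.009,-0.046],[-0.004,-0.009,-0.046],[-0.004,-0.009,-0.046],[-0.004,-0.009,-0.046],[-0.004,-0.009,-0.046],[-0.004,-0.009,-0.046]], dr=[[-0.7,0.356,0],[-0.7,0.356,0],[-0.7,0.356,0],[-0.7,0.356,0],[-0.7,0.356,0],[-0.7,0.356,0],[-0.7,0.356,0]], jaw=[0.5,0.5,0.5,0.5,0.5,0.5,0.5])

```text
time: 33.22
tool_pos: [0.4658, -0.0884, 0.1022]
tool_rot: [3.141, 0.781, 1.098]
contact_force: [-0.0, -0.6, -1.4]
opening: 0.0599
grip_force: 40.0
```

Run:
```python
from plan import *
s=telemetry.observe(); print(s['tool_pos'],s['tool_rot'],s['opening'],s['grip_force'])
S=(.47,-.08)
plan([(*S,.034,1.1,-h,.008)])
```

```text
[ 0.46581412 -0.08835365  0.1021869 ] [3.14125812 0.78079883 1.09750575] 0.05994517986250497 39.99935634434223
0 dpos [0.002, 0.004, -0.19] dr [-0.008, 0.005, 0.005] rows 3
     q [0.07, 0.81, 1.63, -0.69, 1.26, 0.95] step 0.01
```

Emit:
apply_moves(delta_pos=[[0.002,0.004,-0.06],[0.002,0.004,-0.12],[0.002,0.004,-0.16],[0.002,0.004,-0.18],[0.002,0.004,-0.19],[0.002,0.004,-0.196],[0.002,0.004,-0.2],[0.002,0.004,-0.2]], dr=[[-0.008,0.005,0.005],[-0.008,0.005,0.005],[-0.008,0.005,0.005],[-0.008,0.005,0.005],[-0.008,0.005,0.005],[-0.008,0.005,0.005],[-0.008,0.005,0.005],[-0.008,0.005,0.005]], jaw=[0.5,0.5,0.5,0.5,0.5,0.5,0.5,0.5])

```text
time: 33.88
tool_pos: [0.4669, -0.0862, 0.0236]
tool_rot: [3.14, 0.79, 1.101]
contact_force: [-1.5, 0.2, 5.1]
opening: 0.0601
grip_force: 40.0
```

Emit:
apply_moves(delta_pos=[[0,0,0],[0,0,0],[0,0,0],[0,0,0],[0.02,0.04,0.05],[0.02,0.04,0.15],[0.02,0.04,0.25],[0.02,0.04,0.32]], dr=[[0,0,0],[0,0,0],[0,0,0],[0,0,0],[0,0,0],[0,0,0],[0,0,0],[0,0,0]], jaw=[0.95,0.95,0.95,0.95,0.95,0.95,0.95,0.95])

```text
time: 34.55
tool_pos: [0.4753, -0.0696, 0.1522]
tool_rot: [3.14, 0.788, 1.102]
contact_force: [0.4, -0.1, 0.2]
opening: 0.0872
grip_force: 0.0
```

Run:
```python
from plan import *
from h import *
s=telemetry.observe(); print(s['tool_pos'],s['tool_rot'],s['opening'])
look((.06,))
S=(.47,-.08)
plan([(*S,.20,1.1,0,0),(*S,.03,1.1,h,.1),(*S,.03,1.1,h,.004)])
```

```text
[ 0.47528764 -0.06955486  0.152226  ] [3.13993123 0.78845408 1.10166752] 0.08715780181439299
z 0.06 ctr [631.2 -47.7] size [59.1 60.6] ang 3.1 n 169
z 0.06 ctr [ 488.  -312.2] size [ 36.  153.8] ang 77.4 n 837
z 0.06 ctr [ 478.5 -357.9] size [ 18.9 152.8] ang 78.2 n 216
z 0.06 ctr [469.2 -78.7] size [39.2 63.9] ang 61.2 n 414
z 0.06 ctr [455.2 305.1] size [49.6 58.6] ang 55.0 n 473
0 dpos [-0.009, -0.013, 0.03] dr [0.704, -0.349, 0.0] rows 5
0 dpos [-0.009, -0.013, 0.03] dr [0.704, -0.349, 0.0] rows 5
     q [-0.33, 0.3, 1.72, 0.0, 1.12, 0.14] step 0.08
1 dpos [-0.032, -0.064, -0.117] dr [0.7, -0.356, 0.0] rows 5
1 dpos [-0.032, -0.064, -0.117] dr [0.7, -0.356, 0.0] rows 5
     q [-0.93, 0.59, 1.91, 0.75, 1.18, -0.95] step 0.10
2 dpos [0.077, 0.151, -0.17] dr [0.0, 0.0, 0.0] rows 4
     q [-0.8, 0.71, 1.98, 0.92, 1.0, -1.06] step 0.02
```

D now stands at (0.469,−0.079) with its face toward 1.1 rad. I'll regrasp it from the other tilt.

Emit:
apply_moves(delta_pos=[[-0.009,-0.013,0.03],[-0.009,-0.013,0.03],[-0.009,-0.013,0.03],[-0.009,-0.013,0.03],[-0.009,-0.013,0.03],[-0.009,-0.013,0.03]], dr=[[0.704,-0.349,0],[0.704,-0.349,0],[0.704,-0.349,0],[0.704,-0.349,0],[0.704,-0.349,0],[0.704,-0.349,0]], jaw=[0.95,0.95,0.95,0.95,0.95,0.95], force=25)

```text
time: 35.1
tool_pos: [0.4707, -0.0752, 0.1611]
tool_rot: [-3.137, 0.399, 1.104]
contact_force: [-0.3, 0.2, -0.3]
opening: 0.0872
grip_force: 0.0
```

Emit:
apply_moves(delta_pos=[[-0.009,-0.013,0.03],[-0.009,-0.013,0.03],[-0.009,-0.013,0.03],[-0.009,-0.013,0.03],[-0.009,-0.013,0.03],[-0.009,-0.013,0.03]], dr=[[0.704,-0.349,0],[0.704,-0.349,0],[0.704,-0.349,0],[0.704,-0.349,0],[0.704,-0.349,0],[0.704,-0.349,0]], jaw=[0.95,0.95,0.95,0.95,0.95,0.95])

```text
time: 35.6
tool_pos: [0.4671, -0.0798, 0.1724]
tool_rot: [-3.132, 0.007, 1.105]
contact_force: [1.2, 0.8, 0.0]
opening: 0.0873
grip_force: 0.0
```

Emit:
apply_moves(delta_pos=[[-0.032,-0.064,-0.117],[-0.032,-0.064,-0.117],[-0.032,-0.064,-0.117],[-0.032,-0.064,-0.117],[-0.032,-0.064,-0.117],[-0.032,-0.064,-0.117],[-0.032,-0.064,-0.117]], dr=[[0.7,-0.356,0],[0.7,-0.356,0],[0.7,-0.356,0],[0.7,-0.356,0],[0.7,-0.356,0],[0.7,-0.356,0],[0.7,-0.356,0]], jaw=[0.95,0.95,0.95,0.95,0.95,0.95,0.95])

```text
time: 36.18
tool_pos: [0.4549, -0.1046, 0.1263]
tool_rot: [-3.136, -0.387, 1.108]
contact_force: [0.1, 0.3, -0.1]
opening: 0.0872
grip_force: 0.0
```

Emit:
apply_moves(delta_pos=[[-0.032,-0.064,-0.117],[-0.032,-0.064,-0.117],[-0.032,-0.064,-0.117],[-0.032,-0.064,-0.117],[-0.032,-0.064,-0.117],[-0.032,-0.064,-0.117],[-0.032,-0.064,-0.117]], dr=[[0.7,-0.356,0],[0.7,-0.356,0],[0.7,-0.356,0],[0.7,-0.356,0],[0.7,-0.356,0],[0.7,-0.356,0],[0.7,-0.356,0]], jaw=[0.95,0.95,0.95,0.95,0.95,0.95,0.95])

```text
time: 36.77
tool_pos: [0.4423, -0.1304, 0.0801]
tool_rot: [-3.141, -0.779, 1.11]
contact_force: [0.5, -0.5, -0.6]
opening: 0.0872
grip_force: 0.0
```

Run:
```python
from plan import *
from h import *
s=telemetry.observe(); print(s['tool_pos'],s['tool_rot'],s['opening'])
look((.06,.04))
S=(.4695,-.0795)
plan([(*S,.03,1.1,h,.004)])
```

```text
[ 0.44230873 -0.13038775  0.08011159] [-3.14055454 -0.7790403   1.11048842] 0.08719287728044962
z 0.06 ctr [629.2 -48.2] size [65.5 62. ] ang 2.5 n 390
z 0.04 ctr [634.2 -50.1] size [66.7 63.1] ang 2.5 n 390
z 0.06 ctr [ 502.2 -315.1] size [ 36.2 124.6] ang 77.2 n 666
z 0.04 ctr [ 505.  -321.7] size [ 36.8 126.8] ang 77.2 n 666
z 0.06 ctr [ 497.1 -361.6] size [ 18.9 115.7] ang 78.0 n 180
z 0.04 ctr [ 499.8 -369. ] size [ 19.3 117.7] ang 78.0 n 180
z 0.06 ctr [468.5 -78.4] size [39.5 64.8] ang 62.8 n 444
z 0.04 ctr [470.7 -80.8] size [40.2 65.9] ang 62.8 n 444
z 0.06 ctr [465.5 156.1] size [59.2 57.9] ang 4.7 n 380
z 0.04 ctr [467.6 157.8] size [60.2 58.9] ang 4.7 n 380
z 0.06 ctr [455.3 304.8] size [48.5 58.3] ang 54.2 n 467
z 0.04 ctr [457.3 309.1] size [49.4 59.3] ang 54.2 n 467
0 dpos [0.08, 0.151, -0.152] dr [0.011, -0.006, -0.023] rows 4
     q [-0.8, 0.71, 1.98, 0.92, 1.0, -1.06] step 0.02
```

All frames are where I expect them. Now I'll grasp D, flip it and carry it to pocket 1.

Emit:
apply_moves(delta_pos=[[0.025,0.05,-0.05],[0.05,0.1,-0.1],[0.075,0.14,-0.14],[0.08,0.151,-0.15],[0.08,0.151,-0.15],[0.08,0.151,-0.15]], dr=[[0.011,-0.006,-0.023],[0.011,-0.006,-0.023],[0.011,-0.006,-0.023],[0.011,-0.006,-0.023],[0.011,-0.006,-0.023],[0.011,-0.006,-0.023]], jaw=[0.95,0.95,0.95,0.95,0.95,0.95])

```text
time: 37.32
tool_pos: [0.4742, -0.0707, 0.0205]
tool_rot: [3.141, -0.787, 1.1]
contact_force: [-0.4, -0.5, -0.5]
opening: 0.0877
grip_force: 0.0
```

Emit:
apply_moves(delta_pos=[[0,0,0],[0,0,0],[0,0,0],[0,0,0],[0,0,0],[0,0,0]], dr=[[0,0,0],[0,0,0],[0,0,0],[0,0,0],[0,0,0],[0,0,0]], jaw=[0.5,0.5,0.5,0.5,0.5,0.5])

```text
time: 37.82
tool_pos: [0.4741, -0.0715, 0.02]
tool_rot: [-3.141, -0.788, 1.096]
contact_force: [-1.6, -2.6, 3.2]
opening: 0.06
grip_force: 25.0
```

Run:
```python
from plan import *
s=telemetry.observe(); print(s['tool_pos'],s['tool_rot'],s['opening'],s['grip_force'])
S=(.4695,-.0795); P=(.6375,-.1462); b=.004
plan([(*S,.10,1.1,h,b),(*S,.16,1.1,0,b),(*P,.14,.027,0,b),(*P,.10,.027,-h,b),(*P,.034,.027,-h,b)])
```

```text
[ 0.47405108 -0.07152502  0.02003208] [-3.14149845 -0.78783355  1.09607101] 0.059998103486370934 24.995759641751647
0 dpos [0.001, 0.004, 0.173] dr [-0.004, 0.002, 0.008] rows 3
     q [-0.8, 0.57, 1.96, 0.85, 1.11, -0.91] step 0.01
1 dpos [-0.006, -0.012, 0.07] dr [-0.7, 0.356, -0.0] rows 5
1 dpos [-0.006, -0.012, 0.07] dr [-0.7, 0.356, -0.0] rows 5
     q [-0.33, 0.34, 1.77, -0.0, 1.03, 0.14] step 0.10
2 dpos [0.14, -0.056, -0.017] dr [0.0, -0.0, -0.715] rows 4
2 dpos [0.14, -0.056, -0.017] dr [0.0, -0.0, -0.715] rows 4
2 dpos [0.14, -0.056, -0.017] dr [0.0, -0.0, -0.715] rows 4
     q [-0.34, 0.66, 1.27, 0.0, 1.21, 1.2] step 0.09
3 dpos [-0.013, -0.0, -0.045] dr [-0.021, 0.785, 0.0] rows 5
3 dpos [-0.013, -0.0, -0.045] dr [-0.021, 0.785, 0.0] rows 5
     q [-0.25, 1.26, 0.35, -0.26, 2.28, 1.2] step 0.11
4 dpos [0.0, 0.0, -0.165] dr [0.0, 0.0, 0.0] rows 3
     q [-0.25, 1.32, 0.39, -0.24, 2.18, 1.23] step 0.01
```

Emit:
apply_moves(delta_pos=[[0,0,0],[0,0,0.06],[0,0,0.12],[0.001,0.003,0.173],[0.001,0.003,0.173]], dr=[[0,0,0],[0,0,0],[0,0,0],[0,0,0],[0,0,0]], jaw=[0.5,0.5,0.5,0.5,0.5], force=40)

```text
time: 38.23
tool_pos: [0.4752, -0.0703, 0.0915]
tool_rot: [3.137, -0.787, 1.101]
contact_force: [0.8, 0.4, -2.0]
opening: 0.0597
grip_force: 40.0
```

Emit:
apply_moves(delta_pos=[[-0.006,-0.012,0.07],[-0.006,-0.012,0.07],[-0.006,-0.012,0.07],[-0.006,-0.012,0.07],[-0.006,-0.012,0.07],[-0.006,-0.012,0.07],[-0.006,-0.012,0.07]], dr=[[-0.7,0.356,0],[-0.7,0.356,0],[-0.7,0.356,0],[-0.7,0.356,0],[-0.7,0.356,0],[-0.7,0.356,0],[-0.7,0.356,0]], jaw=[0.5,0.5,0.5,0.5,0.5,0.5,0.5])

```text
time: 38.82
tool_pos: [0.4711, -0.0746, 0.1158]
tool_rot: [-3.139, -0.397, 1.095]
contact_force: [0.1, -0.3, -1.4]
opening: 0.0595
grip_force: 40.0
```

Emit:
apply_moves(delta_pos=[[-0.006,-0.012,0.07],[-0.006,-0.012,0.07],[-0.006,-0.012,0.07],[-0.006,-0.012,0.07],[-0.006,-0.012,0.07],[-0.006,-0.012,0.07],[-0.006,-0.012,0.07]], dr=[[-0.7,0.356,0],[-0.7,0.356,0],[-0.7,0.356,0],[-0.7,0.356,0],[-0.7,0.356,0],[-0.7,0.356,0],[-0.7,0.356,0]], jaw=[0.5,0.5,0.5,0.5,0.5,0.5,0.5])

```text
time: 39.4
tool_pos: [0.4687, -0.08, 0.144]
tool_rot: [-3.141, -0.004, 1.096]
contact_force: [-0.0, 0.4, -1.4]
opening: 0.0597
grip_force: 40.0
```

Emit:
apply_moves(delta_pos=[[0.14,-0.056,-0.017],[0.14,-0.056,-0.017],[0.14,-0.056,-0.017],[0.14,-0.056,-0.017],[0.14,-0.056,-0.017]], dr=[[0,0,-0.715],[0,0,-0.715],[0,0,-0.715],[0,0,-0.715],[0,0,-0.715]], jaw=[0.5,0.5,0.5,0.5,0.5])

```text
time: 39.82
tool_pos: [0.5245, -0.1026, 0.1373]
tool_rot: [-3.141, -0.002, 0.741]
contact_force: [-0.7, -0.3, -1.0]
opening: 0.0596
grip_force: 40.0
```

Emit:
apply_moves(delta_pos=[[0.14,-0.056,-0.017],[0.14,-0.056,-0.017],[0.14,-0.056,-0.017],[0.14,-0.056,-0.017],[0.14,-0.056,-0.017]], dr=[[0,0,-0.715],[0,0,-0.715],[0,0,-0.715],[0,0,-0.715],[0,0,-0.715]], jaw=[0.5,0.5,0.5,0.5,0.5])

```text
time: 40.23
tool_pos: [0.5805, -0.1242, 0.131]
tool_rot: [3.141, -0.002, 0.387]
contact_force: [-0.1, 0.4, -1.3]
opening: 0.0594
grip_force: 40.0
```

Emit:
apply_moves(delta_pos=[[0.14,-0.056,-0.017],[0.14,-0.056,-0.017],[0.14,-0.056,-0.017],[0.14,-0.056,-0.017],[0.14,-0.056,-0.017]], dr=[[0,0,-0.715],[0,0,-0.715],[0,0,-0.715],[0,0,-0.715],[0,0,-0.715]], jaw=[0.5,0.5,0.5,0.5,0.5])

```text
time: 40.65
tool_pos: [0.6366, -0.1462, 0.1245]
tool_rot: [3.14, -0.001, 0.031]
contact_force: [0.1, -0.4, -0.9]
opening: 0.0596
grip_force: 40.0
```

Emit:
apply_moves(delta_pos=[[-0.013,0,-0.045],[-0.013,0,-0.045],[-0.013,0,-0.045],[-0.013,0,-0.045],[-0.013,0,-0.045],[-0.013,0,-0.045],[-0.013,0,-0.045]], dr=[[-0.021,0.785,0],[-0.021,0.785,0],[-0.021,0.785,0],[-0.021,0.785,0],[-0.021,0.785,0],[-0.021,0.785,0],[-0.021,0.785,0]], jaw=[0.5,0.5,0.5,0.5,0.5,0.5,0.5])

```text
time: 41.23
tool_pos: [0.632, -0.1465, 0.1078]
tool_rot: [3.14, 0.388, 0.027]
contact_force: [-1.1, 0.0, -1.7]
opening: 0.0597
grip_force: 40.0
```

Emit:
apply_moves(delta_pos=[[-0.013,0,-0.045],[-0.013,0,-0.045],[-0.013,0,-0.045],[-0.013,0,-0.045],[-0.013,0,-0.045],[-0.013,0,-0.045],[-0.013,0,-0.045]], dr=[[-0.021,0.785,0],[-0.021,0.785,0],[-0.021,0.785,0],[-0.021,0.785,0],[-0.021,0.785,0],[-0.021,0.785,0],[-0.021,0.785,0]], jaw=[0.5,0.5,0.5,0.5,0.5,0.5,0.5])

```text
time: 41.82
tool_pos: [0.6275, -0.147, 0.091]
tool_rot: [3.137, 0.778, 0.024]
contact_force: [0.3, -1.0, -1.1]
opening: 0.06
grip_force: 40.0
```

Run:
```python
from plan import *
s=telemetry.observe(); print(s['tool_pos'],s['tool_rot'],s['opening'],s['grip_force'])
P=(.6375,-.1462); plan([(*P,.034,.027,-h,.004)])
```

```text
[ 0.62746155 -0.1470121   0.09102305] [3.13693231 0.7777268  0.02361288] 0.05998129480852147 39.99576883390546
0 dpos [-0.001, 0.001, -0.169] dr [0.006, 0.016, 0.0] rows 3
     q [-0.25, 1.32, 0.39, -0.24, 2.18, 1.23] step 0.01
```

Emit:
apply_moves(delta_pos=[[-0.001,0.001,-0.05],[-0.001,0.001,-0.1],[-0.001,0.001,-0.13],[-0.001,0.001,-0.155],[-0.001,0.001,-0.168],[-0.001,0.001,-0.174],[-0.001,0.001,-0.179],[-0.001,0.001,-0.179]], dr=[[0.006,0.016,0],[0.006,0.016,0],[0.006,0.016,0],[0.006,0.016,0],[0.006,0.016,0],[0.006,0.016,0],[0.006,0.016,0],[0.006,0.016,0]], jaw=[0.5,0.5,0.5,0.5,0.5,0.5,0.5,0.5])

```text
time: 42.48
tool_pos: [0.6261, -0.146, 0.0218]
tool_rot: [3.141, 0.793, 0.025]
contact_force: [-7.8, 2.0, 14.9]
opening: 0.06
grip_force: 40.0
```

Emit:
apply_moves(delta_pos=[[0,0,0.003],[0,0,0.003],[0,0,0.003],[0,0,0.003],[0,0,0.06],[0,0,0.12],[0,0,0.17],[0,0,0.17]], dr=[[0,0,0],[0,0,0],[0,0,0],[0,0,0],[0,0,0],[0,0,0],[0,0,0],[0,0,0]], jaw=[0.82,0.82,0.82,0.82,0.82,0.82,0.82,0.82])

```text
time: 43.15
tool_pos: [0.6282, -0.1465, 0.0895]
tool_rot: [3.139, 0.783, 0.025]
contact_force: [0.5, 0.1, 0.9]
opening: 0.0753
grip_force: 0.0
```

Run:
```python
from plan import *
s=telemetry.observe(); print(s['tool_pos'],s['tool_rot'],s['opening'])
C=(.4678,.158); c0=.0925
for g in(c0+np.pi/2,c0):
    print(g); plan([(.62,-.146,.20,.027,0,0),(.45,.06,.22,g,0,0),(*C,.02,g,h,.10),(*C,.02,g,h,.008),(*C,.1,g,h,.008),(.46,.1,.15,1.25,0,.008),(.46,.1,.11,1.25,-h,.008),(.46,.1,.033,1.25,-h,.008)])
```

```text
[ 0.6281839  -0.14654169  0.08950472] [3.13886097 0.78343543 0.02450481] 0.07534715935054134
1.6632963267948966
0 dpos [-0.01, 0.001, 0.114] dr [0.023, -0.783, 0.001] rows 5
0 dpos [-0.01, 0.001, 0.114] dr [0.023, -0.783, 0.001] rows 5
     q [-0.35, 0.58, 1.26, -0.0, 1.3, 1.19] step 0.11
1 dpos [-0.106, 0.129, 0.012] dr [0.0, 0.0, 0.818] rows 5
1 dpos [-0.106, 0.129, 0.012] dr [0.0, 0.0, 0.818] rows 5
1 dpos [-0.106, 0.129, 0.012] dr [0.0, 0.0, 0.818] rows 5
1 dpos [-0.106, 0.129, 0.012] dr [0.0, 0.0, 0.818] rows 5
     q [-0.04, 0.24, 1.75, -0.0, 1.16, -0.13] step 0.12
2 dpos [0.029, 0.051, -0.155] dr [0.782, 0.073, 0.0] rows 5
2 dpos [0.029, 0.051, -0.155] dr [0.782, 0.073, 0.0] rows 5
     q [-0.39, 0.64, 1.83, 0.73, 1.22, -0.94] step 0.07
3 dpos [-0.015, 0.162, -0.163] dr [0.0, 0.0, 0.0] rows 4
     q [-0.27, 0.75, 1.89, 0.87, 1.05, -1.03] step 0.02
4 dpos [0.0, 0.0, 0.2] dr [0.0, 0.0, 0.0] rows 3
     q [-0.27, 0.59, 1.87, 0.8, 1.17, -0.88] step 0.01
5 dpos [-0.009, -0.082, 0.058] dr [-0.786, 0.09, -0.392] rows 5
5 dpos [-0.009, -0.082, 0.058] dr [-0.786, 0.09, -0.392] rows 5
 
[... 1035 characters left out ...]
 dr [0.0, 0.0, 0.0] rows 3
   UNREACH 1 [0.06 0.13 2.18 0.03 0.43 1.51]
     q [0.06, 0.13, 2.18, 0.03, 0.43, 1.51] step 0.00
5 dpos [-0.013, -0.049, 0.039] dr [-0.344, 0.433, 0.73] rows 5
5 dpos [-0.013, -0.049, 0.039] dr [-0.344, 0.433, 0.73] rows 5
5 dpos [-0.013, -0.049, 0.039] dr [-0.344, 0.433, 0.73] rows 5
   UNREACH 1 [0.06 0.13 2.18 0.03 0.43 1.51]
     q [0.06, 0.13, 2.18, 0.03, 0.43, 1.51] step 0.00
6 dpos [-0.003, -0.009, -0.046] dr [-0.745, 0.248, -0.0] rows 5
6 dpos [-0.003, -0.009, -0.046] dr [-0.745, 0.248, -0.0] rows 5
     q [0.4, 0.73, 1.51, -0.56, 1.5, 0.94] step 1.07
7 dpos [0.0, 0.0, -0.192] dr [0.0, 0.0, 0.0] rows 3
     q [0.4, 0.85, 1.54, -0.57, 1.38, 1.02] step 0.01
```

D is down in pocket 1. Next is C, using the same two-step flip. I approach and check with the top camera on the way.

Emit:
apply_moves(delta_pos=[[-0.01,0.001,0.114],[-0.01,0.001,0.114],[-0.01,0.001,0.114],[-0.01,0.001,0.114],[-0.01,0.001,0.114],[-0.01,0.001,0.114]], dr=[[0.023,-0.783,0],[0.023,-0.783,0],[0.023,-0.783,0],[0.023,-0.783,0],[0.023,-0.783,0],[0.023,-0.783,0]], jaw=[0.95,0.95,0.95,0.95,0.95,0.95], force=25)

```text
time: 43.65
tool_pos: [0.6225, -0.1459, 0.131]
tool_rot: [-3.14, 0.399, 0.027]
contact_force: [0.5, 0.5, -0.1]
opening: 0.0869
grip_force: 0.0
```

Emit:
apply_moves(delta_pos=[[-0.01,0.001,0.114],[-0.01,0.001,0.114],[-0.01,0.001,0.114],[-0.01,0.001,0.114],[-0.01,0.001,0.114],[-0.01,0.001,0.114]], dr=[[0.023,-0.783,0],[0.023,-0.783,0],[0.023,-0.783,0],[0.023,-0.783,0],[0.023,-0.783,0],[0.023,-0.783,0]], jaw=[0.95,0.95,0.95,0.95,0.95,0.95])

```text
time: 44.15
tool_pos: [0.6195, -0.1456, 0.1764]
tool_rot: [-3.14, 0.01, 0.028]
contact_force: [1.3, 0.0, 0.3]
opening: 0.0875
grip_force: 0.0
```

Emit:
apply_moves(delta_pos=[[-0.106,0.129,0.012],[-0.106,0.129,0.012],[-0.106,0.129,0.012],[-0.106,0.129,0.012],[-0.106,0.129,0.012]], dr=[[0,0,0.818],[0,0,0.818],[0,0,0.818],[0,0,0.818],[0,0,0.818]], jaw=[0.95,0.95,0.95,0.95,0.95])

```text
time: 44.57
tool_pos: [0.5779, -0.0934, 0.1811]
tool_rot: [-3.139, 0.009, 0.44]
contact_force: [0.6, -0.5, -0.4]
opening: 0.087
grip_force: 0.0
```

Emit:
apply_moves(delta_pos=[[-0.106,0.129,0.012],[-0.106,0.129,0.012],[-0.106,0.129,0.012],[-0.106,0.129,0.012],[-0.106,0.129,0.012]], dr=[[0,0,0.818],[0,0,0.818],[0,0,0.818],[0,0,0.818],[0,0,0.818]], jaw=[0.95,0.95,0.95,0.95,0.95])

```text
time: 44.98
tool_pos: [0.5351, -0.0419, 0.1859]
tool_rot: [-3.139, 0.008, 0.847]
contact_force: [1.3, 0.3, -0.1]
opening: 0.0873
grip_force: 0.0
```

Emit:
apply_moves(delta_pos=[[-0.106,0.129,0.012],[-0.106,0.129,0.012],[-0.106,0.129,0.012],[-0.106,0.129,0.012],[-0.106,0.129,0.012]], dr=[[0,0,0.818],[0,0,0.818],[0,0,0.818],[0,0,0.818],[0,0,0.818]], jaw=[0.95,0.95,0.95,0.95,0.95])

```text
time: 45.4
tool_pos: [0.4925, 0.0096, 0.1907]
tool_rot: [-3.139, 0.008, 1.254]
contact_force: [0.1, 0.7, -0.1]
opening: 0.0874
grip_force: 0.0
```

Emit:
apply_moves(delta_pos=[[-0.106,0.129,0.012],[-0.106,0.129,0.012],[-0.106,0.129,0.012],[-0.106,0.129,0.012],[-0.106,0.129,0.012]], dr=[[0,0,0.818],[0,0,0.818],[0,0,0.818],[0,0,0.818],[0,0,0.818]], jaw=[0.95,0.95,0.95,0.95,0.95])

```text
time: 45.82
tool_pos: [0.4499, 0.0611, 0.1955]
tool_rot: [-3.139, 0.007, 1.662]
contact_force: [0.2, 0.2, -0.8]
opening: 0.0874
grip_force: 0.0
```

Run:
```python
from plan import *
from h import *
s=telemetry.observe(); print(s['tool_pos'],s['tool_rot'],s['opening'])
look((.04,.06),'tp7')
frames(cv2.cvtColor(snap('wrist','w7'),cv2.COLOR_RGB2BGR),cam('wrist',np.load('pics/w7.npy')),(.04,.06))
```

```text
[0.4498892  0.0611086  0.19552444] [-3.13917708  0.00743278  1.66196403] 0.08743001831781862
z 0.04 ctr [ 634.9 -146.3] size [65.8 65.9] ang 1.0 n 428
z 0.06 ctr [ 629.9 -142.8] size [64.6 64.8] ang 1.0 n 428
z 0.04 ctr [634.4 -49.9] size [67.2 61.8] ang 2.6 n 379
z 0.06 ctr [629.4 -48.1] size [66.  60.7] ang 2.6 n 379
z 0.04 ctr [ 490.9 -318.5] size [ 36.8 156.2] ang 77.2 n 837
z 0.06 ctr [ 488.3 -312. ] size [ 36.1 153.5] ang 77.2 n 837
z 0.04 ctr [ 480.9 -364.9] size [ 19.3 155.3] ang 78.0 n 241
z 0.06 ctr [ 478.5 -357.6] size [ 18.9 152.6] ang 78.0 n 241
z 0.04 ctr [466.  181.3] size [58.7 12.1] ang 5.5 n 95
z 0.06 ctr [463.9 179.2] size [57.7 11.9] ang 5.5 n 95
z 0.04 ctr [457.2 308.8] size [50.2 59.3] ang 53.7 n 478
z 0.06 ctr [455.2 304.5] size [49.3 58.3] ang 53.7 n 478
z 0.04 px [506. 159.] ctr [613.9 117.9] size [ 94.4 173.5] ang 1.7
z 0.06 px [506. 159.] ctr [603.  118.7] size [ 88.4 162.4] ang 1.7
z 0.04 px [355. 109.] ctr [468.7 160. ] size [59.  59.2] ang 5.2
z 0.06 px [355. 109.] ctr [467.2 158.1] size [55.2 55.4] ang 5.2
```

Run:
```python
from plan import *
C=(.4683,.1592)
plan([(*C,.022,1.662,h,.10),(*C,.021,1.662,h,.008)])
```

```text
0 dpos [0.03, 0.052, -0.145] dr [0.79, 0.069, 0.001] rows 5
0 dpos [0.03, 0.052, -0.145] dr [0.79, 0.069, 0.001] rows 5
     q [-0.39, 0.64, 1.83, 0.73, 1.22, -0.94] step 0.07
1 dpos [-0.015, 0.162, -0.165] dr [0.0, 0.0, 0.0] rows 4
     q [-0.27, 0.75, 1.89, 0.87, 1.05, -1.03] step 0.02
```

Emit:
apply_moves(delta_pos=[[0.03,0.052,-0.145],[0.03,0.052,-0.145],[0.03,0.052,-0.145],[0.03,0.052,-0.145],[0.03,0.052,-0.145],[0.03,0.052,-0.145]], dr=[[0.79,0.069,0],[0.79,0.069,0],[0.79,0.069,0],[0.79,0.069,0],[0.79,0.069,0],[0.79,0.069,0]], jaw=[0.95,0.95,0.95,0.95,0.95,0.95])

```text
time: 46.42
tool_pos: [0.4615, 0.081, 0.1374]
tool_rot: [-3.141, -0.387, 1.661]
contact_force: [0.3, 0.5, 0.5]
opening: 0.0871
grip_force: 0.0
```

Emit:
apply_moves(delta_pos=[[0.03,0.052,-0.145],[0.03,0.052,-0.145],[0.03,0.052,-0.145],[0.03,0.052,-0.145],[0.03,0.052,-0.145],[0.03,0.052,-0.145],[0.03,0.052,-0.145]], dr=[[0.79,0.069,0],[0.79,0.069,0],[0.79,0.069,0],[0.79,0.069,0],[0.79,0.069,0],[0.79,0.069,0],[0.79,0.069,0]], jaw=[0.95,0.95,0.95,0.95,0.95,0.95,0.95])

```text
time: 47.0
tool_pos: [0.4733, 0.1033, 0.0805]
tool_rot: [3.135, -0.782, 1.67]
contact_force: [-0.5, -0.2, -0.1]
opening: 0.087
grip_force: 0.0
```

Run:
```python
from plan import *
s=telemetry.observe(); print(s['tool_pos'],s['tool_rot'])
C=(.4683,.1592)
plan([(*C,.021,1.662,h,.008)])
```

```text
[0.47334823 0.10330829 0.08049773] [ 3.13548336 -0.78169502  1.66985967]
0 dpos [-0.014, 0.159, -0.168] dr [0.007, 0.009, -0.007] rows 4
     q [-0.27, 0.75, 1.89, 0.87, 1.05, -1.03] step 0.02
```

Emit:
apply_moves(delta_pos=[[-0.005,0.05,-0.055],[-0.01,0.1,-0.11],[-0.014,0.145,-0.155],[-0.014,0.159,-0.168],[-0.014,0.159,-0.168],[-0.014,0.159,-0.168]], dr=[[0.007,0.009,-0.007],[0.007,0.009,-0.007],[0.007,0.009,-0.007],[0.007,0.009,-0.007],[0.007,0.009,-0.007],[0.007,0.009,-0.007]], jaw=[0.95,0.95,0.95,0.95,0.95,0.95])

```text
time: 47.5
tool_pos: [0.468, 0.1665, 0.0132]
tool_rot: [3.141, -0.788, 1.662]
contact_force: [0.4, -0.1, -0.5]
opening: 0.0872
grip_force: 0.0
```

Emit:
apply_moves(delta_pos=[[0,0,0],[0,0,0],[0,0,0],[0,0,0],[0,0,0],[0,0,0]], dr=[[0,0,0],[0,0,0],[0,0,0],[0,0,0],[0,0,0],[0,0,0]], jaw=[0.5,0.5,0.5,0.5,0.5,0.5])

```text
time: 48.0
tool_pos: [0.4679, 0.1658, 0.0125]
tool_rot: [-3.141, -0.789, 1.659]
contact_force: [-0.4, -3.1, 4.7]
opening: 0.0598
grip_force: 25.0
```

Run:
```python
from plan import *
s=telemetry.observe(); print(s['tool_pos'],s['tool_rot'],s['opening'],s['grip_force'])
C=(.4683,.1592); S=(.46,.1)
plan([(*C,.1,1.662,h,.008),(*S,.15,1.25,0,.008),(*S,.11,1.25,-h,.008),(*S,.034,1.25,-h,.008)])
```

```text
[0.46794393 0.16578194 0.01247508] [-3.1405838  -0.78949217  1.65873637] 0.05983800452732417 24.985848095384426
0 dpos [-0.001, 0.003, 0.199] dr [-0.008, -0.002, 0.005] rows 3
     q [-0.27, 0.6, 1.87, 0.8, 1.17, -0.88] step 0.01
1 dpos [-0.009, -0.084, 0.058] dr [-0.786, 0.091, -0.39] rows 5
1 dpos [-0.009, -0.084, 0.058] dr [-0.786, 0.091, -0.39] rows 5
     q [0.05, 0.34, 1.8, 0.0, 1.0, 0.37] step 0.12
2 dpos [-0.003, -0.009, -0.046] dr [-0.745, 0.248, -0.0] rows 5
2 dpos [-0.003, -0.009, -0.046] dr [-0.745, 0.248, -0.0] rows 5
     q [0.4, 0.73, 1.51, -0.56, 1.5, 0.94] step 0.08
3 dpos [0.0, 0.0, -0.19] dr [0.0, 0.0, 0.0] rows 3
     q [0.4, 0.85, 1.54, -0.57, 1.38, 1.02] step 0.01
```

Emit:
apply_moves(delta_pos=[[0,0,0],[0,0,0.07],[0,0,0.14],[-0.001,0.003,0.2],[-0.001,0.003,0.2]], dr=[[0,0,0],[0,0,0],[-0.008,-0.002,0.005],[-0.008,-0.002,0.005],[-0.008,-0.002,0.005]], jaw=[0.5,0.5,0.5,0.5,0.5], force=40)

```text
time: 48.42
tool_pos: [0.4685, 0.1675, 0.0953]
tool_rot: [3.136, -0.784, 1.667]
contact_force: [0.7, 0.8, -1.3]
opening: 0.0598
grip_force: 40.0
```

Emit:
apply_moves(delta_pos=[[-0.009,-0.084,0.058],[-0.009,-0.084,0.058],[-0.009,-0.084,0.058],[-0.009,-0.084,0.058],[-0.009,-0.084,0.058],[-0.009,-0.084,0.058],[-0.009,-0.084,0.058]], dr=[[-0.786,0.091,-0.39],[-0.786,0.091,-0.39],[-0.786,0.091,-0.39],[-0.786,0.091,-0.39],[-0.786,0.091,-0.39],[-0.786,0.091,-0.39],[-0.786,0.091,-0.39]], jaw=[0.5,0.5,0.5,0.5,0.5,0.5,0.5])

```text
time: 49.0
tool_pos: [0.463, 0.1339, 0.1145]
tool_rot: [-3.094, -0.394, 1.439]
contact_force: [-0.6, -0.5, -1.7]
opening: 0.0596
grip_force: 40.0
```

Emit:
apply_moves(delta_pos=[[-0.009,-0.084,0.058],[-0.009,-0.084,0.058],[-0.009,-0.084,0.058],[-0.009,-0.084,0.058],[-0.009,-0.084,0.058],[-0.009,-0.084,0.058],[-0.009,-0.084,0.058]], dr=[[-0.786,0.091,-0.39],[-0.786,0.091,-0.39],[-0.786,0.091,-0.39],[-0.786,0.091,-0.39],[-0.786,0.091,-0.39],[-0.786,0.091,-0.39],[-0.786,0.091,-0.39]], jaw=[0.5,0.5,0.5,0.5,0.5,0.5,0.5])

```text
time: 49.58
tool_pos: [0.4593, 0.0999, 0.1375]
tool_rot: [-3.137, -0.001, 1.252]
contact_force: [0.6, 0.1, -1.0]
opening: 0.0599
grip_force: 40.0
```

Emit:
apply_moves(delta_pos=[[-0.003,-0.009,-0.046],[-0.003,-0.009,-0.046],[-0.003,-0.009,-0.046],[-0.003,-0.009,-0.046],[-0.003,-0.009,-0.046],[-0.003,-0.009,-0.046]], dr=[[-0.745,0.248,0],[-0.745,0.248,0],[-0.745,0.248,0],[-0.745,0.248,0],[-0.745,0.248,0],[-0.745,0.248,0]], jaw=[0.5,0.5,0.5,0.5,0.5,0.5])

```text
time: 50.08
tool_pos: [0.4582, 0.0962, 0.1194]
tool_rot: [-3.137, 0.39, 1.251]
contact_force: [0.3, 0.1, -0.9]
opening: 0.0599
grip_force: 40.0
```

Emit:
apply_moves(delta_pos=[[-0.003,-0.009,-0.046],[-0.003,-0.009,-0.046],[-0.003,-0.009,-0.046],[-0.003,-0.009,-0.046],[-0.003,-0.009,-0.046],[-0.003,-0.009,-0.046],[-0.003,-0.009,-0.046]], dr=[[-0.745,0.248,0],[-0.745,0.248,0],[-0.745,0.248,0],[-0.745,0.248,0],[-0.745,0.248,0],[-0.745,0.248,0],[-0.745,0.248,0]], jaw=[0.5,0.5,0.5,0.5,0.5,0.5,0.5])

```text
time: 50.67
tool_pos: [0.4577, 0.0921, 0.1028]
tool_rot: [-3.14, 0.781, 1.248]
contact_force: [-0.4, -0.2, -1.9]
opening: 0.0595
grip_force: 40.0
```

Run:
```python
from plan import *
s=telemetry.observe(); print(s['tool_pos'],s['tool_rot'],s['opening'],s['grip_force'])
S=(.46,.1)
plan([(*S,.034,1.25,-h,.008)])
```

```text
[0.45768087 0.09213708 0.1027704 ] [-3.14030663  0.78130503  1.24790785] 0.05953610392360648 39.98476065695286
0 dpos [-0.0, 0.001, -0.191] dr [-0.008, 0.001, 0.006] rows 3
     q [0.4, 0.85, 1.54, -0.57, 1.38, 1.02] step 0.01
```

Now I'll set it down standing, release, go straight up, and swing to the opposite tilt for the regrasp.

Emit:
apply_moves(delta_pos=[[0,0.001,-0.06],[0,0.001,-0.12],[0,0.001,-0.16],[0,0.001,-0.18],[0,0.001,-0.19],[0,0.001,-0.196],[0,0.001,-0.2],[0,0.001,-0.2]], dr=[[-0.008,0.001,0.006],[-0.008,0.001,0.006],[-0.008,0.001,0.006],[-0.008,0.001,0.006],[-0.008,0.001,0.006],[-0.008,0.001,0.006],[-0.008,0.001,0.006],[-0.008,0.001,0.006]], jaw=[0.5,0.5,0.5,0.5,0.5,0.5,0.5,0.5])

```text
time: 51.33
tool_pos: [0.4574, 0.093, 0.0251]
tool_rot: [3.141, 0.792, 1.25]
contact_force: [-4.5, 0.4, 13.4]
opening: 0.0594
grip_force: 40.0
```

Emit:
apply_moves(delta_pos=[[0,0,0],[0,0,0],[0,0,0],[0,0,0],[0.01,0.04,0.05],[0.01,0.04,0.15],[0.01,0.04,0.25],[0.01,0.04,0.32]], dr=[[0,0,0],[0,0,0],[0,0,0],[0,0,0],[0,0,0],[0,0,0],[0,0,0],[0,0,0]], jaw=[0.95,0.95,0.95,0.95,0.95,0.95,0.95,0.95])

```text
time: 52.0
tool_pos: [0.462, 0.1097, 0.1526]
tool_rot: [3.14, 0.788, 1.251]
contact_force: [0.1, 0.1, -0.4]
opening: 0.0876
grip_force: 0.0
```

Run:
```python
from plan import *
from h import *
s=telemetry.observe(); print(s['tool_pos'],s['tool_rot'],s['opening'])
look((.06,))
S=(.46,.1)
plan([(*S,.20,1.25,0,0),(*S,.03,1.25,h,.1)])
```

```text
[0.46202436 0.10971903 0.15257406] [3.14023302 0.78831207 1.25113928] 0.08759559164093449
z 0.06 ctr [ 630.1 -143.2] size [65.4 65.2] ang 1.7 n 419
z 0.06 ctr [629.  -48.1] size [65.2 60.3] ang 2.1 n 349
z 0.06 ctr [ 487.9 -311.9] size [ 36.3 153.5] ang 77.3 n 834
z 0.06 ctr [ 479.1 -356.7] size [ 18.7 153.1] ang 77.0 n 218
z 0.06 ctr [458.1  97.7] size [39.1 59.7] ang 72.4 n 422
z 0.06 ctr [457.3 286. ] size [23.4 32.4] ang 49.3 n 106
0 dpos [-0.005, -0.013, 0.03] dr [0.747, -0.24, 0.001] rows 5
0 dpos [-0.005, -0.013, 0.03] dr [0.747, -0.24, 0.001] rows 5
     q [0.05, 0.29, 1.74, -0.0, 1.11, 0.37] step 0.07
1 dpos [-0.023, -0.068, -0.117] dr [0.745, -0.248, 0.0] rows 5
1 dpos [-0.023, -0.068, -0.117] dr [0.745, -0.248, 0.0] rows 5
     q [-0.61, 0.51, 2.1, 0.9, 1.04, -0.98] step 0.13
```

Emit:
apply_moves(delta_pos=[[-0.005,-0.013,0.03],[-0.005,-0.013,0.03],[-0.005,-0.013,0.03],[-0.005,-0.013,0.03],[-0.005,-0.013,0.03],[-0.005,-0.013,0.03]], dr=[[0.747,-0.24,0],[0.747,-0.24,0],[0.747,-0.24,0],[0.747,-0.24,0],[0.747,-0.24,0],[0.747,-0.24,0]], jaw=[0.95,0.95,0.95,0.95,0.95,0.95], force=25)

```text
time: 52.55
tool_pos: [0.4593, 0.1039, 0.1616]
tool_rot: [-3.137, 0.4, 1.254]
contact_force: [0.4, -0.1, -0.2]
opening: 0.0874
grip_force: 0.0
```

Emit:
apply_moves(delta_pos=[[-0.005,-0.013,0.03],[-0.005,-0.013,0.03],[-0.005,-0.013,0.03],[-0.005,-0.013,0.03],[-0.005,-0.013,0.03],[-0.005,-0.013,0.03]], dr=[[0.747,-0.24,0],[0.747,-0.24,0],[0.747,-0.24,0],[0.747,-0.24,0],[0.747,-0.24,0],[0.747,-0.24,0]], jaw=[0.95,0.95,0.95,0.95,0.95,0.95])

```text
time: 53.05
tool_pos: [0.4573, 0.0992, 0.173]
tool_rot: [-3.133, 0.009, 1.255]
contact_force: [-0.0, -0.4, 0.5]
opening: 0.0877
grip_force: 0.0
```

Emit:
apply_moves(delta_pos=[[-0.023,-0.068,-0.117],[-0.023,-0.068,-0.117],[-0.023,-0.068,-0.117],[-0.023,-0.068,-0.117],[-0.023,-0.068,-0.117],[-0.023,-0.068,-0.117],[-0.023,-0.068,-0.117]], dr=[[0.745,-0.248,0],[0.745,-0.248,0],[0.745,-0.248,0],[0.745,-0.248,0],[0.745,-0.248,0],[0.745,-0.248,0],[0.745,-0.248,0]], jaw=[0.95,0.95,0.95,0.95,0.95,0.95,0.95])

```text
time: 53.63
tool_pos: [0.4485, 0.0726, 0.1267]
tool_rot: [-3.136, -0.385, 1.257]
contact_force: [0.1, 0.2, -0.1]
opening: 0.0873
grip_force: 0.0
```

Emit:
apply_moves(delta_pos=[[-0.023,-0.068,-0.117],[-0.023,-0.068,-0.117],[-0.023,-0.068,-0.117],[-0.023,-0.068,-0.117],[-0.023,-0.068,-0.117],[-0.023,-0.068,-0.117],[-0.023,-0.068,-0.117],[-0.023,-0.068,-0.117]], dr=[[0.745,-0.248,0],[0.745,-0.248,0],[0.745,-0.248,0],[0.745,-0.248,0],[0.745,-0.248,0],[0.745,-0.248,0],[0.745,-0.248,0],[0.745,-0.248,0]], jaw=[0.95,0.95,0.95,0.95,0.95,0.95,0.95,0.95])

```text
time: 54.3
tool_pos: [0.4394, 0.0457, 0.0807]
tool_rot: [3.141, -0.778, 1.261]
contact_force: [-0.7, -0.3, -0.5]
opening: 0.0871
grip_force: 0.0
```

Run:
```python
from plan import *
from h import *
s=telemetry.observe(); print(s['tool_pos'],s['tool_rot'],s['opening'])
look((.06,))
S=(.4585,.0985)
plan([(*S,.03,1.25,h,.004)])
```

```text
[0.43935627 0.04572037 0.08074972] [ 3.14109366 -0.77759845  1.26139892] 0.08712196588038253
z 0.06 ctr [ 630.1 -143. ] size [64.6 64.8] ang 1.8 n 430
z 0.06 ctr [628.8 -47.4] size [64.4 60.2] ang 2.6 n 362
z 0.06 ctr [ 488.  -311.9] size [ 36.3 153.3] ang 77.3 n 764
z 0.06 ctr [ 478.4 -357.6] size [ 18.9 152.8] ang 78.0 n 233
z 0.06 ctr [458.3  98. ] size [39.5 59.9] ang 71.4 n 429
z 0.06 ctr [454.6 304.3] size [49.2 58.6] ang 55.0 n 442
0 dpos [0.056, 0.157, -0.154] dr [0.015, -0.003, -0.022] rows 4
     q [-0.45, 0.68, 2.13, 1.14, 0.88, -1.13] step 0.02
```

Emit:
apply_moves(delta_pos=[[0.018,0.05,-0.05],[0.036,0.1,-0.1],[0.052,0.145,-0.14],[0.056,0.157,-0.153],[0.056,0.157,-0.153],[0.056,0.157,-0.153]], dr=[[0.015,-0.003,-0.022],[0.015,-0.003,-0.022],[0.015,-0.003,-0.022],[0.015,-0.003,-0.022],[0.015,-0.003,-0.022],[0.015,-0.003,-0.022]], jaw=[0.95,0.95,0.95,0.95,0.95,0.95])

```text
time: 54.85
tool_pos: [0.4615, 0.1079, 0.0196]
tool_rot: [-3.14, -0.787, 1.248]
contact_force: [0.0, -0.3, 0.2]
opening: 0.0873
grip_force: 0.0
```

Emit:
apply_moves(delta_pos=[[0,0,0],[0,0,0],[0,0,0],[0,0,0],[0,0,0],[0,0,0]], dr=[[0,0,0],[0,0,0],[0,0,0],[0,0,0],[0,0,0],[0,0,0]], jaw=[0.5,0.5,0.5,0.5,0.5,0.5])

```text
time: 55.35
tool_pos: [0.4618, 0.107, 0.0193]
tool_rot: [-3.14, -0.788, 1.245]
contact_force: [-0.9, -2.0, 4.7]
opening: 0.0602
grip_force: 25.0
```

Run:
```python
from plan import *
s=telemetry.observe(); print(s['tool_pos'],s['tool_rot'],s['opening'],s['grip_force'])
S=(.4585,.0985); P=(.632,.0537); b=.004
plan([(*S,.10,1.25,h,b),(*S,.16,1.25,0,b),(*P,.14,.027,0,b),(*P,.10,.027,-h,b),(*P,.034,.027,-h,b)])
```

```text
[0.46181657 0.10697364 0.01926971] [-3.14034315 -0.7880108   1.24496316] 0.06024924995268844 24.98837429098785
0 dpos [0.0, 0.004, 0.175] dr [-0.006, -0.0, 0.008] rows 3
     q [-0.45, 0.51, 2.1, 1.01, 0.97, -0.92] step 0.02
1 dpos [-0.004, -0.013, 0.07] dr [-0.745, 0.248, -0.0] rows 5
1 dpos [-0.004, -0.013, 0.07] dr [-0.745, 0.248, -0.0] rows 5
     q [0.05, 0.33, 1.79, -0.0, 1.02, 0.37] step 0.12
2 dpos [0.145, -0.037, -0.017] dr [0.0, 0.0, -0.815] rows 5
2 dpos [0.145, -0.037, -0.017] dr [0.0, 0.0, -0.815] rows 5
2 dpos [0.145, -0.037, -0.017] dr [0.0, 0.0, -0.815] rows 5
     q [-0.04, 0.63, 1.34, -0.0, 1.17, 1.51] step 0.10
3 dpos [-0.013, -0.0, -0.045] dr [-0.021, 0.785, 0.0] rows 5
3 dpos [-0.013, -0.0, -0.045] dr [-0.021, 0.785, 0.0] rows 5
     q [-0.02, 1.21, 0.48, -0.04, 2.24, 1.51] step 0.09
4 dpos [0.0, 0.0, -0.165] dr [0.0, 0.0, 0.0] rows 3
     q [-0.02, 1.27, 0.51, -0.04, 2.15, 1.52] step 0.01
```

Emit:
apply_moves(delta_pos=[[0,0,0],[0,0,0.06],[0,0,0.12],[0,0.003,0.175],[0,0.003,0.175]], dr=[[0,0,0],[0,0,0],[0,0,0],[0,0,0],[0,0,0]], jaw=[0.5,0.5,0.5,0.5,0.5], force=40)

```text
time: 55.77
tool_pos: [0.4624, 0.1085, 0.0915]
tool_rot: [3.138, -0.788, 1.25]
contact_force: [0.3, -1.1, -1.2]
opening: 0.0598
grip_force: 40.0
```

Emit:
apply_moves(delta_pos=[[-0.004,-0.013,0.07],[-0.004,-0.013,0.07],[-0.004,-0.013,0.07],[-0.004,-0.013,0.07],[-0.004,-0.013,0.07],[-0.004,-0.013,0.07],[-0.004,-0.013,0.07]], dr=[[-0.745,0.248,0],[-0.745,0.248,0],[-0.745,0.248,0],[-0.745,0.248,0],[-0.745,0.248,0],[-0.745,0.248,0],[-0.745,0.248,0]], jaw=[0.5,0.5,0.5,0.5,0.5,0.5,0.5])

```text
time: 56.35
tool_pos: [0.459, 0.1037, 0.1159]
tool_rot: [-3.138, -0.397, 1.246]
contact_force: [0.2, -0.2, -0.8]
opening: 0.0595
grip_force: 40.0
```

Emit:
apply_moves(delta_pos=[[-0.004,-0.013,0.07],[-0.004,-0.013,0.07],[-0.004,-0.013,0.07],[-0.004,-0.013,0.07],[-0.004,-0.013,0.07],[-0.004,-0.013,0.07],[-0.004,-0.013,0.07]], dr=[[-0.745,0.248,0],[-0.745,0.248,0],[-0.745,0.248,0],[-0.745,0.248,0],[-0.745,0.248,0],[-0.745,0.248,0],[-0.745,0.248,0]], jaw=[0.5,0.5,0.5,0.5,0.5,0.5,0.5])

```text
time: 56.93
tool_pos: [0.4573, 0.0976, 0.1437]
tool_rot: [-3.139, -0.004, 1.245]
contact_force: [0.9, -0.6, -0.8]
opening: 0.06
grip_force: 40.0
```

Emit:
apply_moves(delta_pos=[[0.145,-0.037,-0.017],[0.145,-0.037,-0.017],[0.145,-0.037,-0.017],[0.145,-0.037,-0.017],[0.145,-0.037,-0.017]], dr=[[0,0,-0.815],[0,0,-0.815],[0,0,-0.815],[0,0,-0.815],[0,0,-0.815]], jaw=[0.5,0.5,0.5,0.5,0.5])

```text
time: 57.35
tool_pos: [0.5158, 0.082, 0.1371]
tool_rot: [-3.139, -0.003, 0.835]
contact_force: [-0.2, -0.7, -1.7]
opening: 0.0599
grip_force: 40.0
```

Emit:
apply_moves(delta_pos=[[0.145,-0.037,-0.017],[0.145,-0.037,-0.017],[0.145,-0.037,-0.017],[0.145,-0.037,-0.017],[0.145,-0.037,-0.017]], dr=[[0,0,-0.815],[0,0,-0.815],[0,0,-0.815],[0,0,-0.815],[0,0,-0.815]], jaw=[0.5,0.5,0.5,0.5,0.5])

```text
time: 57.77
tool_pos: [0.5738, 0.0676, 0.1306]
tool_rot: [-3.14, -0.002, 0.43]
contact_force: [0.9, -0.4, -2.7]
opening: 0.0598
grip_force: 40.0
```

Emit:
apply_moves(delta_pos=[[0.145,-0.037,-0.017],[0.145,-0.037,-0.017],[0.145,-0.037,-0.017],[0.145,-0.037,-0.017],[0.145,-0.037,-0.017]], dr=[[0,0,-0.815],[0,0,-0.815],[0,0,-0.815],[0,0,-0.815],[0,0,-0.815]], jaw=[0.5,0.5,0.5,0.5,0.5])

```text
time: 58.18
tool_pos: [0.6319, 0.0531, 0.1239]
tool_rot: [-3.141, -0.001, 0.024]
contact_force: [-0.8, -0.0, -1.4]
opening: 0.0597
grip_force: 40.0
```

Emit:
apply_moves(delta_pos=[[-0.013,0,-0.045],[-0.013,0,-0.045],[-0.013,0,-0.045],[-0.013,0,-0.045],[-0.013,0,-0.045],[-0.013,0,-0.045],[-0.013,0,-0.045]], dr=[[-0.021,0.785,0],[-0.021,0.785,0],[-0.021,0.785,0],[-0.021,0.785,0],[-0.021,0.785,0],[-0.021,0.785,0],[-0.021,0.785,0]], jaw=[0.5,0.5,0.5,0.5,0.5,0.5,0.5])

```text
time: 58.77
tool_pos: [0.6269, 0.0538, 0.1073]
tool_rot: [3.141, 0.388, 0.025]
contact_force: [0.2, -0.3, -1.4]
opening: 0.06
grip_force: 40.0
```

Emit:
apply_moves(delta_pos=[[-0.013,0,-0.045],[-0.013,0,-0.045],[-0.013,0,-0.045],[-0.013,0,-0.045],[-0.013,0,-0.045],[-0.013,0,-0.045],[-0.013,0,-0.045]], dr=[[-0.021,0.785,0],[-0.021,0.785,0],[-0.021,0.785,0],[-0.021,0.785,0],[-0.021,0.785,0],[-0.021,0.785,0],[-0.021,0.785,0]], jaw=[0.5,0.5,0.5,0.5,0.5,0.5,0.5])

```text
time: 59.35
tool_pos: [0.6223, 0.0539, 0.091]
tool_rot: [3.138, 0.777, 0.023]
contact_force: [0.3, -0.8, -0.4]
opening: 0.0595
grip_force: 40.0
```

Run:
```python
from plan import *
s=telemetry.observe(); print(s['tool_pos'],s['tool_rot'],s['opening'],s['grip_force'])
P=(.632,.0537); plan([(*P,.034,.027,-h,.004)])
```

```text
[0.62234904 0.05386765 0.09103528] [3.13825876 0.7774043  0.02327846] 0.05954956775036817 39.988064020872116
0 dpos [-0.002, -0.001, -0.169] dr [0.004, 0.016, 0.003] rows 3
     q [-0.02, 1.27, 0.51, -0.04, 2.15, 1.52] step 0.01
```

Emit:
apply_moves(delta_pos=[[-0.002,-0.001,-0.05],[-0.002,-0.001,-0.1],[-0.002,-0.001,-0.13],[-0.002,-0.001,-0.155],[-0.002,-0.001,-0.168],[-0.002,-0.001,-0.174],[-0.002,-0.001,-0.178],[-0.002,-0.001,-0.178]], dr=[[0.004,0.016,0.003],[0.004,0.016,0.003],[0.004,0.016,0.003],[0.004,0.016,0.003],[0.004,0.016,0.003],[0.004,0.016,0.003],[0.004,0.016,0.003],[0.004,0.016,0.003]], jaw=[0.5,0.5,0.5,0.5,0.5,0.5,0.5,0.5])

```text
time: 60.02
tool_pos: [0.6204, 0.0536, 0.0229]
tool_rot: [3.141, 0.793, 0.026]
contact_force: [-8.3, 0.2, 18.3]
opening: 0.0599
grip_force: 40.0
```

Emit:
apply_moves(delta_pos=[[0,0,0.003],[0,0,0.003],[0,0,0.003],[0,0,0.003],[0,0,0.06],[0,0,0.12],[0,0,0.17],[0,0,0.17]], dr=[[0,0,0],[0,0,0],[0,0,0],[0,0,0],[0,0,0],[0,0,0],[0,0,0],[0,0,0]], jaw=[0.82,0.82,0.82,0.82,0.82,0.82,0.82,0.82])

```text
time: 60.68
tool_pos: [0.6227, 0.0534, 0.0897]
tool_rot: [3.14, 0.783, 0.026]
contact_force: [0.4, -0.1, 0.5]
opening: 0.0755
grip_force: 0.0
```

Run:
```python
from plan import *
s=telemetry.observe(); print(s['tool_pos'],s['tool_rot'],s['opening'])
A=(.458,.308); P=(.6293,.1535)
# fingers along f=-2.20: camera-up variant phi=-2.20 th=+h -> place phi=.027 th=-h ; or phi=.94 th=-h -> place phi=pi th=+h
for f1,s1,f2 in((-2.2,1,.027-np.pi+np.pi),(.94,-1,.027+np.pi),(-2.2+2*np.pi,1,.027)):
    print(f1); plan([(.60,.07,.20,.027,0,0),(*A,.22,f1,0,0),(*A,.03,f1,s1*h,.10),(*A,.03,f1,s1*h,.004),(*A,.1,f1,s1*h,.004),(*A,.16,f1,0,.004),(*P,.14,f2,0,.004),(*P,.1,f2,-s1*h,.004),(*P,.034,f2,-s1*h,.004)])
```

```text
[0.62266702 0.053434   0.08967831] [3.14039281 0.78339842 0.02587217] 0.07549370856568183
-2.2
0 dpos [-0.028, 0.021, 0.114] dr [0.022, -0.783, 0.001] rows 5
0 dpos [-0.028, 0.021, 0.114] dr [0.022, -0.783, 0.001] rows 5
     q [-0.01, 0.52, 1.36, -0.0, 1.25, 1.53] step 0.10
1 dpos [-0.071, 0.119, 0.01] dr [0.0, -0.0, -0.891] rows 5
1 dpos [-0.071, 0.119, 0.01] dr [0.0, -0.0, -0.891] rows 5
1 dpos [-0.071, 0.119, 0.01] dr [0.0, -0.0, -0.891] rows 5
1 dpos [-0.071, 0.119, 0.01] dr [0.0, -0.0, -0.891] rows 5
1 dpos [-0.071, 0.119, 0.01] dr [0.0, -0.0, -0.891] rows 5
   UNREACH 7 [0.21 0.44 1.48 0.   1.23 2.86]
     q [0.21, 0.44, 1.48, 0.0, 1.23, 2.86] step 0.22
2 dpos [0.042, 0.058, -0.142] dr [-0.635, 0.462, 0.0] rows 5
2 dpos [0.042, 0.058, -0.142] dr [-0.635, 0.462, 0.0] rows 5
   UNREACH 1 [0.21 0.44 1.48 0.   1.23 2.86]
     q [0.21, 0.44, 1.48, 0.0, 1.23, 2.86] step 0.00
3 dpos [-0.1, -0.137, -0.17] dr [0.0, 0.0, 0.0] rows 4
   UNREACH 1 [0.21 0.44 1.48 0.   1.23 2.86]
     q [0.21, 0.44, 1.48, 0.0, 1.23, 2.86] step 0.00
4 dpos [0.0, 0.0, 0.175] dr [0.0, 0.0, 0.0] rows 3
   UNRE
[... 3824 characters left out ...]
, 0.0, 1.23, 2.86] step 0.00
6 dpos [0.086, -0.077, -0.01] dr [-0.0, 0.0, 0.891] rows 5
6 dpos [0.086, -0.077, -0.01] dr [-0.0, 0.0, 0.891] rows 5
6 dpos [0.086, -0.077, -0.01] dr [-0.0, 0.0, 0.891] rows 5
6 dpos [0.086, -0.077, -0.01] dr [-0.0, 0.0, 0.891] rows 5
6 dpos [0.086, -0.077, -0.01] dr [-0.0, 0.0, 0.891] rows 5
   UNREACH 1 [0.21 0.44 1.48 0.   1.23 2.86]
     q [0.21, 0.44, 1.48, 0.0, 1.23, 2.86] step 0.00
7 dpos [-0.013, -0.0, -0.045] dr [-0.021, 0.785, 0.0] rows 5
7 dpos [-0.013, -0.0, -0.045] dr [-0.021, 0.785, 0.0] rows 5
     q [0.1, 1.24, 0.39, 0.07, 2.29, 1.66] step 1.20
8 dpos [0.0, 0.0, -0.165] dr [0.0, 0.0, 0.0] rows 3
     q [0.1, 1.3, 0.43, 0.06, 2.19, 1.66] step 0.01
```

A needs the camera-up variant, because the other would bring the camera housing down onto the mug. So I'll untilt and take the long yaw (+4.06 rad) on the way to A.

Emit:
apply_moves(delta_pos=[[-0.0,0.0,0.114],[-0.028,0.021,0.114],[-0.028,0.021,0.114],[-0.028,0.021,0.114],[-0.028,0.021,0.114],[-0.028,0.021,0.114]], dr=[[0.022,-0.783,0],[0.022,-0.783,0],[0.022,-0.783,0],[0.022,-0.783,0],[0.022,-0.783,0],[0.022,-0.783,0]], jaw=[0.82,0.95,0.95,0.95,0.95,0.95], force=25)

```text
time: 61.18
tool_pos: [0.6098, 0.0619, 0.1314]
tool_rot: [-3.142, 0.399, 0.027]
contact_force: [0.0, -0.2, -0.5]
opening: 0.087
grip_force: 0.0
```

Emit:
apply_moves(delta_pos=[[-0.028,0.021,0.114],[-0.028,0.021,0.114],[-0.028,0.021,0.114],[-0.028,0.021,0.114],[-0.028,0.021,0.114],[-0.028,0.021,0.114]], dr=[[0.022,-0.783,0],[0.022,-0.783,0],[0.022,-0.783,0],[0.022,-0.783,0],[0.022,-0.783,0],[0.022,-0.783,0]], jaw=[0.95,0.95,0.95,0.95,0.95,0.95])

```text
time: 61.68
tool_pos: [0.5997, 0.07, 0.1769]
tool_rot: [-3.141, 0.009, 0.026]
contact_force: [0.7, -0.1, 0.7]
opening: 0.087
grip_force: 0.0
```

Emit:
apply_moves(delta_pos=[[-0.039,0.066,0.006],[-0.039,0.066,0.006],[-0.039,0.066,0.006],[-0.039,0.066,0.006],[-0.039,0.066,0.006]], dr=[[0,0,0.9],[0,0,0.9],[0,0,0.9],[0,0,0.9],[0,0,0.9]], jaw=[0.95,0.95,0.95,0.95,0.95])

```text
time: 62.1
tool_pos: [0.5846, 0.0966, 0.1787]
tool_rot: [-3.14, 0.009, 0.479]
contact_force: [0.3, -0.1, -0.1]
opening: 0.0873
grip_force: 0.0
```

Emit:
apply_moves(delta_pos=[[-0.039,0.066,0.006],[-0.039,0.066,0.006],[-0.039,0.066,0.006],[-0.039,0.066,0.006],[-0.039,0.066,0.006]], dr=[[0,0,0.9],[0,0,0.9],[0,0,0.9],[0,0,0.9],[0,0,0.9]], jaw=[0.95,0.95,0.95,0.95,0.95])

```text
time: 62.52
tool_pos: [0.5686, 0.123, 0.1812]
tool_rot: [-3.14, 0.008, 0.927]
contact_force: [-0.4, -0.7, 0.9]
opening: 0.0876
grip_force: 0.0
```

Emit:
apply_moves(delta_pos=[[-0.039,0.066,0.006],[-0.039,0.066,0.006],[-0.039,0.066,0.006],[-0.039,0.066,0.006],[-0.039,0.066,0.006]], dr=[[0,0,0.9],[0,0,0.9],[0,0,0.9],[0,0,0.9],[0,0,0.9]], jaw=[0.95,0.95,0.95,0.95,0.95])

```text
time: 62.93
tool_pos: [0.5527, 0.1494, 0.1837]
tool_rot: [-3.14, 0.008, 1.375]
contact_force: [0.3, 0.2, 0.2]
opening: 0.087
grip_force: 0.0
```

Run:
```python
from plan import *
from h import *
s=telemetry.observe(); print(s['tool_pos'],s['tool_rot'],s['qpos'].round(2))
look((.05,.06))
frames(cv2.cvtColor(snap('wrist','w8'),cv2.COLOR_RGB2BGR),cam('wrist',np.load('pics/w8.npy')),(.06,))
```

```text
[0.55266879 0.14943662 0.18368612] [-3.14022771  0.00751136  1.37503048] [ 0.13  0.47  1.45 -0.01  1.23  0.33]
z 0.05 ctr [ 632.4 -144.9] size [64.8 65.6] ang 1.7 n 405
z 0.06 ctr [ 629.9 -143.2] size [64.2 65.1] ang 1.7 n 405
z 0.05 ctr [632.2 -49.3] size [66.7 63.6] ang 1.7 n 398
z 0.06 ctr [629.7 -48.4] size [66.1 63. ] ang 1.7 n 398
z 0.05 ctr [627.2  51.5] size [64.8 58.6] ang 1.2 n 309
z 0.06 ctr [624.8  51.5] size [64.2 58.1] ang 1.2 n 309
z 0.05 ctr [ 489.2 -315.1] size [ 36.5 154.8] ang 77.2 n 849
z 0.06 ctr [ 487.9 -311.9] size [ 36.2 153.5] ang 77.2 n 849
z 0.05 ctr [ 479.9 -361.4] size [ 19.1 154.5] ang 78.0 n 211
z 0.06 ctr [ 478.8 -357.7] size [ 18.9 153.1] ang 78.0 n 211
z 0.05 ctr [452.4 325.1] size [63.3 35.2] ang 9.1 n 238
z 0.06 ctr [451.4 322.8] size [62.8 34.9] ang 9.1 n 238
z 0.06 px [170.  56.] ctr [465.2 304.5] size [39.7 79.3] ang 53.6
z 0.06 px [402. 200.] ctr [619.8 153. ] size [ 82.3 116.2] ang 1.5
```

Emit:
apply_moves(delta_pos=[[-0.022,0.088,0.012],[-0.022,0.088,0.012],[-0.022,0.088,0.012],[-0.022,0.088,0.012],[-0.022,0.088,0.012]], dr=[[0,0,0.9],[0,0,0.9],[0,0,0.9],[0,0,0.9],[0,0,0.9]], jaw=[0.95,0.95,0.95,0.95,0.95])

```text
time: 63.45
tool_pos: [0.5434, 0.1847, 0.1885]
tool_rot: [-3.141, 0.007, 1.825]
contact_force: [1.1, 0.5, -0.1]
opening: 0.0877
grip_force: 0.0
```

Emit:
apply_moves(delta_pos=[[-0.022,0.088,0.012],[-0.022,0.088,0.012],[-0.022,0.088,0.012],[-0.022,0.088,0.012],[-0.022,0.088,0.012]], dr=[[0,0,0.9],[0,0,0.9],[0,0,0.9],[0,0,0.9],[0,0,0.9]], jaw=[0.95,0.95,0.95,0.95,0.95])

```text
time: 63.87
tool_pos: [0.5345, 0.2198, 0.1933]
tool_rot: [-3.141, 0.007, 2.274]
contact_force: [0.1, -0.3, 0.3]
opening: 0.0874
grip_force: 0.0
```

Emit:
apply_moves(delta_pos=[[-0.022,0.088,0.012],[-0.022,0.088,0.012],[-0.022,0.088,0.012],[-0.022,0.088,0.012],[-0.022,0.088,0.012]], dr=[[0,0,0.9],[0,0,0.9],[0,0,0.9],[0,0,0.9],[0,0,0.9]], jaw=[0.95,0.95,0.95,0.95,0.95])

```text
time: 64.28
tool_pos: [0.5257, 0.255, 0.1981]
tool_rot: [-3.141, 0.007, 2.723]
contact_force: [0.3, -0.3, 0.3]
opening: 0.0872
grip_force: 0.0
```

Emit:
apply_moves(delta_pos=[[-0.022,0.088,0.012],[-0.022,0.088,0.012],[-0.022,0.088,0.012],[-0.022,0.088,0.012],[-0.022,0.088,0.012]], dr=[[0,0,0.9],[0,0,0.9],[0,0,0.9],[0,0,0.9],[0,0,0.9]], jaw=[0.95,0.95,0.95,0.95,0.95])

```text
time: 64.7
tool_pos: [0.5169, 0.2902, 0.2029]
tool_rot: [-3.141, 0.007, -3.111]
contact_force: [-0.6, 0.3, 1.1]
opening: 0.087
grip_force: 0.0
```

Emit:
apply_moves(delta_pos=[[-0.022,0.088,0.012],[-0.022,0.088,0.012],[-0.022,0.088,0.012],[-0.022,0.088,0.012],[-0.022,0.088,0.012]], dr=[[0,0,0.9],[0,0,0.9],[0,0,0.9],[0,0,0.9],[0,0,0.9]], jaw=[0.95,0.95,0.95,0.95,0.95])

```text
time: 65.12
tool_pos: [0.5081, 0.3253, 0.2077]
tool_rot: [-3.141, 0.007, -2.661]
contact_force: [-0.1, -0.2, 0.0]
opening: 0.087
grip_force: 0.0
```

Emit:
apply_moves(delta_pos=[[-0.022,0.088,0.012],[-0.022,0.088,0.012],[-0.022,0.088,0.012],[-0.022,0.088,0.012],[-0.022,0.088,0.012]], dr=[[0,0,0.9],[0,0,0.9],[0,0,0.9],[0,0,0.9],[0,0,0.9]], jaw=[0.95,0.95,0.95,0.95,0.95])

```text
time: 65.53
tool_pos: [0.4992, 0.3605, 0.2125]
tool_rot: [-3.141, 0.007, -2.211]
contact_force: [0.1, 0.0, -0.4]
opening: 0.0874
grip_force: 0.0
```

Run:
```python
from plan import *
from h import *
s=telemetry.observe(); print(s['tool_pos'],s['tool_rot'],s['qpos'].round(2))
frames(cv2.cvtColor(snap('wrist','w9'),cv2.COLOR_RGB2BGR),cam('wrist',np.load('pics/w9.npy')),(.06,)); print(cam('wrist',np.load('pics/w9.npy'))[5])
A=(.4575,.309); f=-2.203
plan([(*A,.03,f,h,.10),(*A,.03,f,h,.004)])
```

```text
[0.49924299 0.36051789 0.21247617] [-3.14108904  0.0069895  -2.21143276] [ 0.5   0.52  1.29  0.    1.33 -2.  ]
z 0.06 px [73. 87.] ctr [607.4 131.4] size [ 89.9 187.7] ang 1.5
z 0.06 px [327. 148.] ctr [457.1 310.3] size [39.2 59.6] ang 54.3
[0.4579697  0.30474698 0.36970589]
0 dpos [-0.01, -0.007, -0.157] dr [-0.636, 0.472, 0.011] rows 5
0 dpos [-0.01, -0.007, -0.157] dr [-0.636, 0.472, 0.011] rows 5
     q [0.62, 1.13, 0.65, -0.26, 2.1, -1.94] step 0.07
1 dpos [-0.1, -0.137, -0.17] dr [0.0, 0.0, 0.0] rows 4
     q [0.59, 1.07, 1.01, -0.25, 1.82, -1.89] step 0.04
```

Emit:
apply_moves(delta_pos=[[-0.01,-0.006,-0.157],[-0.01,-0.006,-0.157],[-0.01,-0.006,-0.157],[-0.01,-0.006,-0.157],[-0.01,-0.006,-0.157],[-0.01,-0.006,-0.157]], dr=[[-0.636,0.472,0.011],[-0.636,0.472,0.011],[-0.636,0.472,0.011],[-0.636,0.472,0.011],[-0.636,0.472,0.011],[-0.636,0.472,0.011]], jaw=[0.95,0.95,0.95,0.95,0.95,0.95])

```text
time: 66.08
tool_pos: [0.4953, 0.3583, 0.149]
tool_rot: [3.141, -0.389, -2.205]
contact_force: [-0.3, 0.7, -0.5]
opening: 0.0873
grip_force: 0.0
```

Emit:
apply_moves(delta_pos=[[-0.01,-0.006,-0.157],[-0.01,-0.006,-0.157],[-0.01,-0.006,-0.157],[-0.01,-0.006,-0.157],[-0.01,-0.006,-0.157],[-0.01,-0.006,-0.157],[-0.01,-0.006,-0.157],[-0.01,-0.006,-0.157]], dr=[[-0.636,0.472,0.011],[-0.636,0.472,0.011],[-0.636,0.472,0.011],[-0.636,0.472,0.011],[-0.636,0.472,0.011],[-0.636,0.472,0.011],[-0.636,0.472,0.011],[-0.636,0.472,0.011]], jaw=[0.95,0.95,0.95,0.95,0.95,0.95,0.95,0.95])

```text
time: 66.75
tool_pos: [0.4919, 0.3559, 0.0902]
tool_rot: [3.137, -0.779, -2.195]
contact_force: [-0.5, 1.3, 0.4]
opening: 0.087
grip_force: 0.0
```

Run:
```python
from plan import *
s=telemetry.observe(); print(s['tool_pos'],s['tool_rot'],s['qpos'].round(2))
A=(.4571,.3103); f=-2.195
plan([(*A,.03,f,h,.004)])
```

```text
[0.49188889 0.35585367 0.09015796] [ 3.13659747 -0.77900735 -2.19455464] [ 0.62  1.13  0.65 -0.26  2.1  -1.94]
0 dpos [-0.102, -0.135, -0.177] dr [-0.015, 0.002, 0.006] rows 4
     q [0.59, 1.07, 1.01, -0.26, 1.82, -1.89] step 0.04
```

Emit:
apply_moves(delta_pos=[[-0.03,-0.04,-0.055],[-0.065,-0.085,-0.11],[-0.09,-0.12,-0.155],[-0.102,-0.135,-0.174],[-0.102,-0.135,-0.174],[-0.102,-0.135,-0.174]], dr=[[-0.015,0.002,0.006],[-0.015,0.002,0.006],[-0.015,0.002,0.006],[-0.015,0.002,0.006],[-0.015,0.002,0.006],[-0.015,0.002,0.006]], jaw=[0.95,0.95,0.95,0.95,0.95,0.95])

```text
time: 67.25
tool_pos: [0.4509, 0.302, 0.0194]
tool_rot: [3.14, -0.789, -2.194]
contact_force: [0.3, 0.2, 0.7]
opening: 0.0873
grip_force: 0.0
```

Emit:
apply_moves(delta_pos=[[0,0,0],[0,0,0],[0,0,0],[0,0,0],[0,0,0],[0,0,0]], dr=[[0,0,0],[0,0,0],[0,0,0],[0,0,0],[0,0,0],[0,0,0]], jaw=[0.5,0.5,0.5,0.5,0.5,0.5])

```text
time: 67.75
tool_pos: [0.4505, 0.3022, 0.0175]
tool_rot: [3.139, -0.791, -2.192]
contact_force: [0.4, 0.5, 1.4]
opening: 0.0598
grip_force: 25.0
```

Run:
```python
from plan import *
s=telemetry.observe(); print(s['tool_pos'],s['tool_rot'],s['opening'],s['grip_force'])
A=(.4571,.3103); f=-2.195; b=.004; P=(.6293,.1535)
ks=[(*A,.1,f,h,b),(*A,.16,f,0,b)]
# stepwise yaw the way back: -2.195+2pi=4.088 -> .027
for i in range(1,4):
    t=i/3; ks.append((A[0]+(P[0]-A[0])*t,A[1]+(P[1]-A[1])*t,.16-.02*t,4.088+(.027-4.088)*t,0,b))
plan(ks+[(*P,.1,.027,-h,b),(*P,.034,.027,-h,b)])
```

```text
[0.45053604 0.30215124 0.01752232] [ 3.13881449 -0.79074385 -2.19179124] 0.05980759467119714 24.974146485328674
0 dpos [0.001, -0.001, 0.18] dr [0.006, -0.009, -0.002] rows 3
     q [0.59, 0.98, 0.98, -0.26, 1.92, -1.92] step 0.01
1 dpos [0.008, 0.011, 0.07] dr [0.637, -0.459, -0.0] rows 5
1 dpos [0.008, 0.011, 0.07] dr [0.637, -0.459, -0.0] rows 5
     q [0.46, 0.47, 1.57, -0.0, 1.11, -2.06] step 0.07
2 dpos [0.048, -0.044, -0.006] dr [-0.0, -0.0, -0.903] rows 5
2 dpos [0.048, -0.044, -0.006] dr [-0.0, -0.0, -0.903] rows 5
2 dpos [0.048, -0.044, -0.006] dr [-0.0, -0.0, -0.903] rows 5
     q [0.33, 0.51, 1.51, -0.0, 1.12, -0.83] step 0.10
3 dpos [0.048, -0.044, -0.006] dr [-0.0, -0.0, -0.902] rows 5
3 dpos [0.048, -0.044, -0.006] dr [-0.0, -0.0, -0.902] rows 5
3 dpos [0.048, -0.044, -0.006] dr [-0.0, -0.0, -0.902] rows 5
     q [0.22, 0.58, 1.42, -0.0, 1.15, 0.41] step 0.10
4 dpos [0.048, -0.044, -0.006] dr [0.0, 0.0, -0.902] rows 5
4 dpos [0.048, -0.044, -0.006] dr [0.0, 0.0, -0.902] rows 5
4 dpos [0.048, -0.044, -0.006] dr [0.0, 0.0, -0.902] rows 5
     q [0.12, 0.65, 1.29, 0.0, 1.2, 1.66] step 0.11
5 dpos [-0.013, -0.0, -0.045] dr [-0.021, 0.785, -0.0] rows 5
5 dpos [-0.013, -0.0, -0.045] dr [-0.021, 0.785, -0.0] rows 5
     q [0.1, 1.24, 0.39, 0.07, 2.29, 1.66] step 0.10
6 dpos [0.0, 0.0, -0.165] dr [0.0, 0.0, 0.0] rows 3
     q [0.1, 1.3, 0.43, 0.06, 2.19, 1.66] step 0.01
```

Emit:
apply_moves(delta_pos=[[0,0,0],[0,0,0.06],[0,0,0.12],[0,0,0.18],[0,0,0.18]], dr=[[0,0,0],[0,0,0],[0,0,0],[0,0,0],[0,0,0]], jaw=[0.5,0.5,0.5,0.5,0.5], force=40)

```text
time: 68.17
tool_pos: [0.4518, 0.3028, 0.0934]
tool_rot: [-3.141, -0.785, -2.195]
contact_force: [0.9, 0.5, -0.7]
opening: 0.0599
grip_force: 40.0
```

Emit:
apply_moves(delta_pos=[[0.008,0.011,0.07],[0.008,0.011,0.07],[0.008,0.011,0.07],[0.008,0.011,0.07],[0.008,0.011,0.07],[0.008,0.011,0.07],[0.008,0.011,0.07]], dr=[[0.637,-0.459,0],[0.637,-0.459,0],[0.637,-0.459,0],[0.637,-0.459,0],[0.637,-0.459,0],[0.637,-0.459,0],[0.637,-0.459,0]], jaw=[0.5,0.5,0.5,0.5,0.5,0.5,0.5])

```text
time: 68.75
tool_pos: [0.4537, 0.3065, 0.1163]
tool_rot: [3.139, -0.402, -2.192]
contact_force: [0.3, 0.3, -1.4]
opening: 0.0598
grip_force: 40.0
```

Emit:
apply_moves(delta_pos=[[0.008,0.011,0.07],[0.008,0.011,0.07],[0.008,0.011,0.07],[0.008,0.011,0.07],[0.008,0.011,0.07],[0.008,0.011,0.07],[0.008,0.011,0.07]], dr=[[0.637,-0.459,0],[0.637,-0.459,0],[0.637,-0.459,0],[0.637,-0.459,0],[0.637,-0.459,0],[0.637,-0.459,0],[0.637,-0.459,0]], jaw=[0.5,0.5,0.5,0.5,0.5,0.5,0.5])

```text
time: 69.33
tool_pos: [0.4576, 0.3115, 0.1449]
tool_rot: [3.141, -0.009, -2.192]
contact_force: [0.3, -0.1, -0.9]
opening: 0.0596
grip_force: 40.0
```

Emit:
apply_moves(delta_pos=[[0.048,-0.044,-0.006],[0.048,-0.044,-0.006],[0.048,-0.044,-0.006],[0.048,-0.044,-0.006],[0.048,-0.044,-0.006]], dr=[[0,0,-0.902],[0,0,-0.902],[0,0,-0.902],[0,0,-0.902],[0,0,-0.902]], jaw=[0.5,0.5,0.5,0.5,0.5])

```text
time: 69.75
tool_pos: [0.4766, 0.2937, 0.1423]
tool_rot: [3.141, -0.008, -2.646]
contact_force: [0.0, -0.1, -1.7]
opening: 0.0596
grip_force: 40.0
```

Emit:
apply_moves(delta_pos=[[0.048,-0.044,-0.006],[0.048,-0.044,-0.006],[0.048,-0.044,-0.006],[0.048,-0.044,-0.006],[0.048,-0.044,-0.006]], dr=[[0,0,-0.902],[0,0,-0.902],[0,0,-0.902],[0,0,-0.902],[0,0,-0.902]], jaw=[0.5,0.5,0.5,0.5,0.5])

```text
time: 70.17
tool_pos: [0.4955, 0.2759, 0.1401]
tool_rot: [-3.141, -0.007, -3.094]
contact_force: [0.3, 0.1, -2.0]
opening: 0.0597
grip_force: 40.0
```

Emit:
apply_moves(delta_pos=[[0.048,-0.044,-0.006],[0.048,-0.044,-0.006],[0.048,-0.044,-0.006],[0.048,-0.044,-0.006],[0.048,-0.044,-0.006]], dr=[[0,0,-0.902],[0,0,-0.902],[0,0,-0.902],[0,0,-0.902],[0,0,-0.902]], jaw=[0.5,0.5,0.5,0.5,0.5])

```text
time: 70.58
tool_pos: [0.5146, 0.2582, 0.1378]
tool_rot: [-3.141, -0.007, 2.739]
contact_force: [-0.4, 0.7, -1.3]
opening: 0.0598
grip_force: 40.0
```

Emit:
apply_moves(delta_pos=[[0.048,-0.044,-0.006],[0.048,-0.044,-0.006],[0.048,-0.044,-0.006],[0.048,-0.044,-0.006],[0.048,-0.044,-0.006]], dr=[[0,0,-0.902],[0,0,-0.902],[0,0,-0.902],[0,0,-0.902],[0,0,-0.902]], jaw=[0.5,0.5,0.5,0.5,0.5])

```text
time: 71.0
tool_pos: [0.5337, 0.2405, 0.1355]
tool_rot: [-3.142, -0.006, 2.29]
contact_force: [0.5, 0.1, -1.5]
opening: 0.0593
grip_force: 40.0
```

Emit:
apply_moves(delta_pos=[[0.048,-0.044,-0.006],[0.048,-0.044,-0.006],[0.048,-0.044,-0.006],[0.048,-0.044,-0.006],[0.048,-0.044,-0.006]], dr=[[0,0,-0.902],[0,0,-0.902],[0,0,-0.902],[0,0,-0.902],[0,0,-0.902]], jaw=[0.5,0.5,0.5,0.5,0.5])

```text
time: 71.42
tool_pos: [0.5528, 0.2228, 0.1332]
tool_rot: [3.141, -0.006, 1.839]
contact_force: [-0.2, 0.0, -1.5]
opening: 0.0597
grip_force: 40.0
```

Emit:
apply_moves(delta_pos=[[0.048,-0.044,-0.006],[0.048,-0.044,-0.006],[0.048,-0.044,-0.006],[0.048,-0.044,-0.006],[0.048,-0.044,-0.006]], dr=[[0,0,-0.902],[0,0,-0.902],[0,0,-0.902],[0,0,-0.902],[0,0,-0.902]], jaw=[0.5,0.5,0.5,0.5,0.5])

```text
time: 71.83
tool_pos: [0.5719, 0.2052, 0.1308]
tool_rot: [3.141, -0.006, 1.389]
contact_force: [1.1, -1.0, -1.2]
opening: 0.0598
grip_force: 40.0
```

Emit:
apply_moves(delta_pos=[[0.048,-0.044,-0.006],[0.048,-0.044,-0.006],[0.048,-0.044,-0.006],[0.048,-0.044,-0.006],[0.048,-0.044,-0.006]], dr=[[0,0,-0.902],[0,0,-0.902],[0,0,-0.902],[0,0,-0.902],[0,0,-0.902]], jaw=[0.5,0.5,0.5,0.5,0.5])

```text
time: 72.25
tool_pos: [0.5911, 0.1876, 0.1284]
tool_rot: [3.141, -0.006, 0.938]
contact_force: [-0.3, -0.2, -1.6]
opening: 0.0601
grip_force: 40.0
```

Emit:
apply_moves(delta_pos=[[0.048,-0.044,-0.006],[0.048,-0.044,-0.006],[0.048,-0.044,-0.006],[0.048,-0.044,-0.006],[0.048,-0.044,-0.006]], dr=[[0,0,-0.902],[0,0,-0.902],[0,0,-0.902],[0,0,-0.902],[0,0,-0.902]], jaw=[0.5,0.5,0.5,0.5,0.5])

```text
time: 72.67
tool_pos: [0.6103, 0.17, 0.1261]
tool_rot: [3.141, -0.006, 0.488]
contact_force: [-0.6, 0.2, -0.7]
opening: 0.0596
grip_force: 40.0
```

Emit:
apply_moves(delta_pos=[[0.048,-0.044,-0.006],[0.048,-0.044,-0.006],[0.048,-0.044,-0.006],[0.048,-0.044,-0.006],[0.048,-0.044,-0.006]], dr=[[0,0,-0.902],[0,0,-0.902],[0,0,-0.902],[0,0,-0.902],[0,0,-0.902]], jaw=[0.5,0.5,0.5,0.5,0.5])

```text
time: 73.08
tool_pos: [0.6295, 0.1524, 0.1237]
tool_rot: [3.141, -0.006, 0.037]
contact_force: [-0.5, -0.2, -0.4]
opening: 0.0601
grip_force: 40.0
```

Run:
```python
from plan import *
s=telemetry.observe(); print(s['tool_pos'],s['tool_rot'],s['opening'],s['grip_force'])
P=(.6293,.1535); plan([(*P,.1,.027,-h,.004)])
```

```text
[0.62948243 0.15239752 0.12370236] [ 3.14085449 -0.00615783  0.03669369] 0.06007995604133782 39.96571719646454
0 dpos [-0.013, 0.001, -0.043] dr [-0.025, 0.791, -0.009] rows 5
0 dpos [-0.013, 0.001, -0.043] dr [-0.025, 0.791, -0.009] rows 5
     q [0.1, 1.24, 0.39, 0.07, 2.29, 1.66] step 0.10
```

Emit:
apply_moves(delta_pos=[[-0.013,0.001,-0.043],[-0.013,0.001,-0.043],[-0.013,0.001,-0.043],[-0.013,0.001,-0.043],[-0.013,0.001,-0.043],[-0.013,0.001,-0.043],[-0.013,0.001,-0.043]], dr=[[-0.025,0.791,-0.009],[-0.025,0.791,-0.009],[-0.025,0.791,-0.009],[-0.025,0.791,-0.009],[-0.025,0.791,-0.009],[-0.025,0.791,-0.009],[-0.025,0.791,-0.009]], jaw=[0.5,0.5,0.5,0.5,0.5,0.5,0.5])

```text
time: 73.67
tool_pos: [0.6242, 0.153, 0.1072]
tool_rot: [3.141, 0.387, 0.031]
contact_force: [-0.2, 0.6, -0.9]
opening: 0.0601
grip_force: 40.0
```

Emit:
apply_moves(delta_pos=[[-0.013,0.001,-0.043],[-0.013,0.001,-0.043],[-0.013,0.001,-0.043],[-0.013,0.001,-0.043],[-0.013,0.001,-0.043],[-0.013,0.001,-0.043],[-0.013,0.001,-0.043]], dr=[[-0.025,0.791,-0.009],[-0.025,0.791,-0.009],[-0.025,0.791,-0.009],[-0.025,0.791,-0.009],[-0.025,0.791,-0.009],[-0.025,0.791,-0.009],[-0.025,0.791,-0.009]], jaw=[0.5,0.5,0.5,0.5,0.5,0.5,0.5])

```text
time: 74.25
tool_pos: [0.6195, 0.1534, 0.0915]
tool_rot: [3.137, 0.78, 0.022]
contact_force: [-0.4, -0.7, -0.9]
opening: 0.0595
grip_force: 40.0
```

Run:
```python
from plan import *
s=telemetry.observe(); print(s['tool_pos'],s['tool_rot'],s['opening'],s['grip_force'])
P=(.6293,.1535); plan([(*P,.034,.027,-h,.004)])
```

```text
[0.61947536 0.15340688 0.09150895] [3.13736133 0.78014896 0.02194261] 0.05952214546916113 39.96381998062134
0 dpos [-0.002, -0.0, -0.17] dr [0.006, 0.011, 0.004] rows 3
     q [0.1, 1.3, 0.43, 0.06, 2.19, 1.66] step 0.01
```

Emit:
apply_moves(delta_pos=[[0,0,-0.05],[0,0,-0.1],[0,0,-0.13],[0,0,-0.155],[0,0,-0.168],[0,0,-0.174],[0,0,-0.18],[0,0,-0.181]], dr=[[0.006,0.011,0.004],[0.006,0.011,0.004],[0.006,0.011,0.004],[0.006,0.011,0.004],[0.006,0.011,0.004],[0.006,0.011,0.004],[0.006,0.011,0.004],[0.006,0.011,0.004]], jaw=[0.5,0.5,0.5,0.5,0.5,0.5,0.5,0.5])

```text
time: 74.92
tool_pos: [0.619, 0.1531, 0.0196]
tool_rot: [3.141, 0.791, 0.026]
contact_force: [-3.4, -1.1, 8.5]
opening: 0.0599
grip_force: 40.0
```

Emit:
apply_moves(delta_pos=[[0,0,0],[0,0,0]], dr=[[0,0,0],[0,0,0]], jaw=[0.5,0.5])

```text
time: 75.08
tool_pos: [0.6192, 0.1531, 0.0196]
tool_rot: [3.141, 0.79, 0.026]
contact_force: [-3.8, -0.6, 5.1]
opening: 0.0598
grip_force: 40.0
```

Contact with the pocket floor. Release, go straight up, and withdraw away from the board.

Emit:
apply_moves(delta_pos=[[0,0,0.002],[0,0,0.002],[0,0,0.002],[0,0,0.002],[0,0,0.06],[0,0,0.12],[0,0,0.17],[0,0,0.17]], dr=[[0,0,0],[0,0,0],[0,0,0],[0,0,0],[0,0,0],[0,0,0],[0,0,0],[0,0,0]], jaw=[0.82,0.82,0.82,0.82,0.82,0.82,0.82,0.82])

```text
time: 75.75
tool_pos: [0.6207, 0.1532, 0.0896]
tool_rot: [3.141, 0.783, 0.026]
contact_force: [0.9, -0.4, 1.5]
opening: 0.0752
grip_force: 0.0
```

Emit:
apply_moves(delta_pos=[[0,0,0.15],[-0.04,0.02,0.2],[-0.04,0.02,0.2],[-0.04,0.02,0.2],[-0.04,0.02,0.2],[-0.04,0.02,0.2]], dr=[[0.02,-0.78,0],[0.02,-0.78,0],[0.02,-0.78,0],[0.02,-0.78,0],[0.02,-0.78,0],[0.02,-0.78,0]], jaw=[0.82,0.82,0.82,0.82,0.82,0.82])

```text
time: 76.25
tool_pos: [0.6029, 0.1611, 0.1654]
tool_rot: [3.141, 0.401, 0.025]
contact_force: [0.4, 0.0, 0.9]
opening: 0.0754
grip_force: 0.0
```

Emit:
apply_moves(delta_pos=[[-0.35,0.2,0.3],[-0.35,0.2,0.3],[-0.35,0.2,0.3],[-0.35,0.2,0.3],[-0.35,0.2,0.3],[-0.35,0.2,0.3],[-0.35,0.2,0.3]], dr=[[0.02,-0.78,0],[0.02,-0.78,0],[0.02,-0.78,0],[0.02,-0.78,0],[0.02,-0.78,0],[0.02,-0.78,0],[0.02,-0.78,0]], jaw=[0.82,0.82,0.82,0.82,0.82,0.82,0.82])

```text
time: 76.83
tool_pos: [0.4634, 0.242, 0.2858]
tool_rot: [3.141, 0.009, 0.027]
contact_force: [0.9, 0.7, -0.5]
opening: 0.0751
grip_force: 0.0
```

Run:
```python
from h import *
s=telemetry.observe(); print(s['tool_pos'],s['tool_rot'],s['time'])
look((.05,),'tpf'); snap('scene','scf')
f=lambda a,k:cv2.resize(a,None,fx=k,fy=k,interpolation=cv2.INTER_CUBIC)
a=f(cv2.imread('pics/tpf.png')[150:330,210:510],2.6); b=f(cv2.imread('pics/scf.png')[160:370,140:420],1.4)
c=np.zeros((a.shape[0],a.shape[1],3),'u1')
b=f(cv2.imread('pics/scf.png')[165:325,150:410],1.0); b=cv2.resize(b,(195,120))
a2=cv2.resize(cv2.imread('pics/tpf.png')[150:310,210:510],(600,320),interpolation=cv2.INTER_CUBIC)
b2=cv2.resize(cv2.imread('pics/scf.png')[225:330,205:415],(560,280),interpolation=cv2.INTER_CUBIC)
o=np.zeros((600,600,3),'u1'); o[:320,:600]=a2; o[320:,:560]=b2; cv2.imwrite('pics/fin.png',o)
```

```text
[0.4634043 0.2420073 0.285799 ] [3.14119497 0.00894656 0.02707748] 76.8333
z 0.05 ctr [ 632.4 -144.9] size [64.8 65.5] ang 1.7 n 431
z 0.05 ctr [631.5 -48.8] size [66.3 62.2] ang 1.8 n 415
z 0.05 ctr [627.5  52.3] size [64.6 59.2] ang 2.5 n 301
z 0.05 ctr [628.6 151. ] size [65.7 61.1] ang 0.7 n 348
z 0.05 ctr [ 489.2 -315.1] size [ 36.5 155.6] ang 77.2 n 847
z 0.05 ctr [ 479.8 -361.3] size [ 19.1 153.8] ang 78.0 n 226
```

View pics/fin.png

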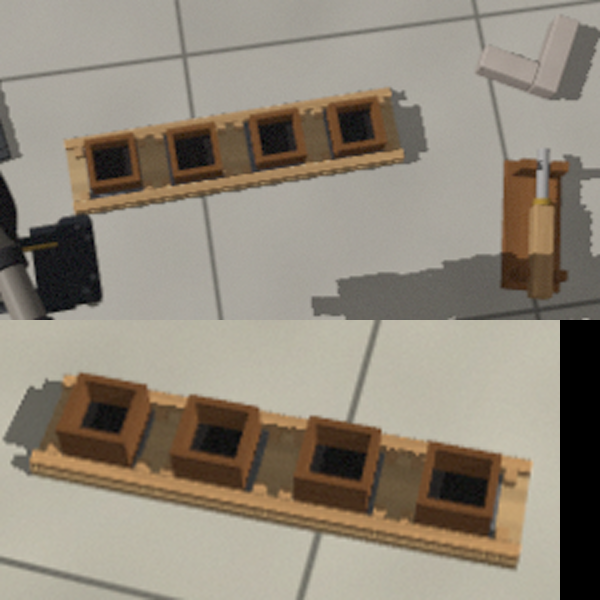

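The picture shows all four frames in their pockets with open backs up, level and square, and the pusher in both yokes. Time to hand in.

```bash
python3 -c "
from cell import job
print(job.hand_in())"
```

```text
the job is handed in; nothing more can be done
None
```

The job is handed in at about 77 s of the 210 s: the pusher lies in its cradle, and all four frames sit face down in the four pockets. The last pictures looked right, but `hand_in()` returned no verdict.

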